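Batch a parts kit: clamp the bin, count on the tray, tip, release, put out

ROBOT

A 7-joint arm with a two-finger parallel gripper is mounted at the origin on a cart in front of the work surface, level with it; the furniture and walls round the work are solid. World frame = base frame: x ahead of the robot, y to its left, z up, the work surface at z = 0. Lengths are in m, angles in rad, forces in N, time in s.
With the tool pointing down it reaches from about 0.425 to 0.875 m from the base axis. Payload 4.7 kg.
Tool frame: the origin (TCP) lies midway between the tips of the shut fingers; the grasp point (between the pads) lies 19 mm behind it; z points along the fingers, y is the line along which they close (so a half turn about z gives the same grasp; the last joint's range is limited). The gripper opens to 85 mm and grips with 20 to 120 N. Pads are 22 mm wide; open, the fingers measure 114 mm over their backs; the gripper's body (76 mm by 85 mm) begins 54 mm behind the grasp point. The pads swing forward as they close: fully open they stand 13 mm farther back than shut.
Start: joints at [1.12, 0.321, -0.07, 1.45, 0.023, 1.371, -0.057], TCP at [0.291, -0.581, 0.231] pointing down, gripper open.
Joint ranges: [-2.86, 2.86], [-0.3, 2.09], [-1.38, 1.24], [0.06, 2.45], [-1.56, 4.7], [0.09, 2.05], [-2.69, 2.69]. Speed limits (rad/s): [2.57, 2.57, 3.14, 3.14, 3.14, 3.14, 3.14].

INTERFACE

Orientations are given as [roll, pitch, yaw] about the fixed x, y, z axes, in that order (R = Rz(yaw) Ry(pitch) Rx(roll)).
In Python, from workcell import r gives the robot as it stands.
- The arm moves only by the tool arm_command, never from a script. Its argument "rows" is a list of rows, each an object of numbers: "dx", "dy", "dz": the shift along the tool's x, y, z in units of 150 mm (1.0 is 150 mm); "ax", "ay", "az": the turn, a rotation vector about the tool's x, y, z in units of pi/4 rad (1.0 is pi/4 rad); "hand": the gripper's target within -1 to 1 (shut at 1, half-way at 0, fully open at -1). A call has exactly 8 rows; each row is the pose to reach, as a shift and turn from the pose commanded when the call began, along the tool's axes at that moment; what a row does not reach only later rows make up. A row lasts 1/10 s, in which the tool goes at most 50 mm and 8.59 degrees, less where a joint would pass 70% of its speed; a pose out of reach is approached as far as the arm can. A call with a number of a shift or a turn outside -1 to 1 is refused whole. A call with a gripper value outside its range is refused whole. The fingers move at their own pace and stop on an object; "newtons" is the grip in N (left out, the last holds). Time passes only in rows, so rows that repeat a pose let the fingers close, or fill a call up. It gives the time, the measured TCP pose, the force, the opening and the grip force at its end, in the units of the state.
- r.get_state(): the state, without advancing time (a new reading comes with each control period).
- r.camera(name): name is "scene" or "top" or "wrist"; returns a dict with "frame" (480x640x3 uint8, red, green, blue), "camera_matrix" (3x3 intrinsics, pixels), "extrinsics" (4x4, takes a point from world to camera coordinates). Camera axes: x right, y up, looking along -z (the intrinsics and any distortion apply to the point x, -y, -z); pixel columns grow to the right and rows downward; lengths in m; the calibration is good to about 2 mm. A picture is of the moment at which its call begins. There is no depth.
- r.sign_off(): hands the job in; it is judged then, once.
The state is a dict: "time": time; "joint_pos": joint angles; "joint_vel": joint speeds; "joint_efforts": joint torques, N m; "tool_pos": TCP position; "tcp_rot": TCP orientation; "ft_force": force on the tool from outside, world axes, zero at the start; "ft_torque": the same for the moment, N m; "opening": opening from 0.0 (shut) to 1.0 (fully open); "grip_force": force on a finger pad.
Only numpy, scipy, OpenCV 4.12 (cv2) and the standard library are available. Lean on these libraries where they do the work, as an engineer would, in place of code of your own. Each camera call takes 0.05 s, during which the arm holds its last target. There are 200 camera calls.

TASK

Lay every solder spool and white relay module on the hinged counting tray, and slide the grey bin's tab between the jaws of the bench clamp and squeeze the clamp's two handles together until the ratchet holds the bin on its own. Then lift the tray by its handle to tip all the parts together into the clamped bin, lower the tray level again, press the front handle's thumb pad down so that the ratchet lets go and the clamp springs open, and move the filled bin to the middle of the dark out-mat. Leave the other things on the bench alone and keep the bin upright.

Things in the scene. Friction and masses are not known exactly. Their poses are not given: they have to be found in the camera images.
- spool_a_mid (a point): Spool of solder wire with black flanges. Lies flat, axis (z) upright; 36 high, flanges 55 across; about 0.1 kg; grasp across the flanges. Site at its centre, 18 mm above its underside. May be absent.
- spool_b_mid (a point): Spool of solder wire with black flanges. Lies flat, axis (z) upright; 36 high, flanges 55 across; about 0.1 kg; grasp across the flanges. Site at its centre, 18 mm above its underside. May be absent.
- module_a_mid (a point): White plastic relay module standing upright, 33 (x) x 56 (y) x 62 (z) mm, about 0.1 kg; grasp across the 33 mm side (x). Site at its centre, 31 mm above its underside. May be absent.
- module_b_mid (a point): White plastic relay module standing upright, 33 (x) x 56 (y) x 62 (z) mm, about 0.1 kg; grasp across the 33 mm side (x). Site at its centre, 31 mm above its underside. May be absent.
- bin_mid (a point): Loose grey bin, open on top, 120 (x) x 140 (y) x 90 (z) mm, walls 4, about 0.3 kg; point at its centre, 45 mm up. A clamping tab, 10 mm thick (x), reaches from the -y wall to y = -106 mm, 77 to 107 mm above the bin's underside; a grip fin stands on the +y wall. It slides over the board and need not be lifted.
- bin: The same bin; origin at the centre of its underside.
- bin_fin (a point): Where to grip the bin: its upright fin, 10 mm thick (along the bin's x), from the +y wall to y = 132 mm from the bin's centre, 63 to 118 mm above its underside. Site at y = 108 mm, 97 mm up. Axes as the bin's.
- station: Fixed station: tray stand, tray, clamp. Origin = the dock, on the board: the bin's centre stands here, with the same axes, when its tab is home in the open jaws (4 mm free to either side). The bin comes in from the left, sliding along -y. x points from the robot. Tray and stand lie behind, from x = 10 mm, y -80 to 80; the tray's mouth (x = 20) overhangs the bin's rear edge, 107 mm up.
- clamp_pivot (a point): Pivot (upright axis, 94 mm above the board) of the bench clamp, a large steel locking hemostat lying level above a grey metal base (70 mm high) to the right of the dock. Axes as the station's: jaws run 60 mm along +y to the bin, handles 106 mm along -y. The back jaw is fixed and has a sprung rubber pad; the front jaw swings with the back handle.
- front_handle (a point): Middle of the clamp's front handle: 12 mm round steel bar, 94 mm above the board, 55 mm along -y from the pivot and 11 mm in front of it. Axes as the station's. It does not swing sideways; it only springs up and down.
- back_handle (a point): Middle of the clamp's back handle, a like bar at the same height, which swings towards the front handle (along -x) as the clamp is squeezed. Over their outsides the two measure about 57 mm here when open, 34 mm when locked at the second tooth.
- thumb_pad (a point): Top of the thumb pad, 26 x 28 mm, at the end of the front handle, 100 mm above the board. Pressed about 6 mm down (about 7 N; teeth part after 5 mm, stop at 11 mm) it slips the ratchet and the clamp springs open; it comes up again when let go.
- clamp_arm (a joint): Swinging arm of the clamp, rad: 0 open (a spring opens it), grows as the handles are squeezed, end stop 0.455. Two ratchet teeth hold it at about 0.36 and 0.42; squeezing takes about 15 N. The bin's tab is gripped from about 0.3 on, against the sprung pad.
- tray (a joint): Tilt of the counting tray, rad: 0 level, grows as its rear end is lifted, stop 1.0. It falls back if let go. Parts slide off at about 0.25 to 0.5.
- tray_hinge (a point): Hinge of the counting tray, under its open mouth, 117 mm above the board. Axes as the station's; it runs along y.
- tray_floor_mid (a point): Middle of the tray's polished steel floor, 121 mm above the board when level. The tray is 152 mm long (x, mouth at -76, rear at +76) and 132 mm wide (y), with rims 18 mm high at the sides and rear; the mouth, towards the robot, is open.
- tray_handle (a point): Middle of the tray's handle: 12 mm round bar, 90 mm long, along y, above the rear rim; when level 166 mm from the hinge along x and 55 mm above it. It turns with the tray.
- mat_mid (a point): Middle of the dark out-mat, 200 (x) x 270 (y) mm, a thin sheet (no hindrance to sliding) on the grey work board (its top, and that of the small parts tile on the right, lies 5 mm above the bench) to the left of the dock.
- pliers: Red-handled pliers, 152 mm; a bystander to be left alone. Origin under its middle.
- tape_roll: Roll of tape, 60 mm across, 12 high; a bystander to be left alone. Origin under its middle.
- flux_jar: Small yellow-lidded jar, 36 mm across, 33 high; a bystander to be left alone. Origin under its middle.
- driver_yellow: Small yellow screwdriver, 130 mm; a bystander to be left alone. Origin under its middle.
- swab_cup: Cup of swabs, 54 mm across, 135 high; a bystander to be left alone. Origin under its middle.
Mind the look-alikes: they are no part of the job. What is shaped like the part that bears spool_b_mid but pink is not meant.

How it is judged:
On the way, in this order (a step that is already met when the one before it is completed fails the run):
1. every spool and module lies on the level counting tray, and the bin stands at the dock with its tab held in the jaws, the ratchet locked and the fingers off the clamp (x of spool_a_mid in the frame of tray_floor_mid between -0.076 and 0.076 m and y of spool_a_mid in the frame of tray_floor_mid between -0.064 and 0.064 m and z of spool_a_mid in the frame of tray_floor_mid between 0.005 and 0.06 m and x of spool_b_mid in the frame of tray_floor_mid between -0.076 and 0.076 m and y of spool_b_mid in the frame of tray_floor_mid between -0.064 and 0.064 m and z of spool_b_mid in the frame of tray_floor_mid between 0.005 and 0.06 m and x of module_a_mid in the frame of tray_floor_mid between -0.076 and 0.076 m and y of module_a_mid in the frame of tray_floor_mid between -0.064 and 0.064 m and z of module_a_mid in the frame of tray_floor_mid between 0.005 and 0.06 m and x of module_b_mid in the frame of tray_floor_mid between -0.076 and 0.076 m and y of module_b_mid in the frame of tray_floor_mid between -0.064 and 0.064 m and z of module_b_mid in the frame of tray_floor_mid between 0.005 and 0.06 m and value of joint tray below 0.05 rad and value of joint clamp_arm above 0.345 rad and contact force between the fingers and station below 0.5 N and contact force between station and bin above 0.5 N and horizontal distance between bin_mid and station below 0.03 m), for 0.2 s.
2. the tray is tipped while the clamp stays locked (value of joint tray above 0.35 rad and value of joint clamp_arm above 0.345 rad and horizontal distance between bin_mid and station below 0.03 m), for 0.1 s.
3. all the parts are in the bin, the clamp still locked on it, and the tray is level again (x of spool_a_mid in the frame of bin_mid between -0.062 and 0.062 m and y of spool_a_mid in the frame of bin_mid between -0.072 and 0.072 m and z of spool_a_mid in the frame of bin_mid between -0.04 and 0.05 m and x of spool_b_mid in the frame of bin_mid between -0.062 and 0.062 m and y of spool_b_mid in the frame of bin_mid between -0.072 and 0.072 m and z of spool_b_mid in the frame of bin_mid between -0.04 and 0.05 m and x of module_a_mid in the frame of bin_mid between -0.062 and 0.062 m and y of module_a_mid in the frame of bin_mid between -0.072 and 0.072 m and z of module_a_mid in the frame of bin_mid between -0.04 and 0.05 m and x of module_b_mid in the frame of bin_mid between -0.062 and 0.062 m and y of module_b_mid in the frame of bin_mid between -0.072 and 0.072 m and z of module_b_mid in the frame of bin_mid between -0.04 and 0.05 m and value of joint clamp_arm above 0.345 rad and horizontal distance between bin_mid and station below 0.03 m and value of joint tray below 0.05 rad), for 0.2 s.
4. the ratchet is released and the clamp stands open, the parts in the bin (x of spool_a_mid in the frame of bin_mid between -0.062 and 0.062 m and y of spool_a_mid in the frame of bin_mid between -0.072 and 0.072 m and z of spool_a_mid in the frame of bin_mid between -0.04 and 0.05 m and x of spool_b_mid in the frame of bin_mid between -0.062 and 0.062 m and y of spool_b_mid in the frame of bin_mid between -0.072 and 0.072 m and z of spool_b_mid in the frame of bin_mid between -0.04 and 0.05 m and x of module_a_mid in the frame of bin_mid between -0.062 and 0.062 m and y of module_a_mid in the frame of bin_mid between -0.072 and 0.072 m and z of module_a_mid in the frame of bin_mid between -0.04 and 0.05 m and x of module_b_mid in the frame of bin_mid between -0.062 and 0.062 m and y of module_b_mid in the frame of bin_mid between -0.072 and 0.072 m and z of module_b_mid in the frame of bin_mid between -0.04 and 0.05 m and value of joint clamp_arm below 0.15 rad), for 0.2 s.
At the end, for the whole second after the job is handed in: Every spool and module present is inside the bin; the bin stands still and upright on the bench with its centre within 40 mm of the out-mat's centre; the tray is level (within 0.05 rad) and the clamp open (arm joint below 0.15 rad) (all of step 4 and value of joint tray below 0.05 rad and linear speed of bin below 0.02 m/s and angle between bin's own z axis and vertical below 0.1 rad and horizontal distance between bin_mid and mat_mid below 0.04 m and height (world z) of bin_mid below 0.065 m); the robot touches nothing.
It fails at once if another thing on the bench is pushed more than 30 mm (distance of any of pliers, tape_roll, flux_jar, driver_yellow, swab_cup from where it was at the start of the episode above 0.03 m).
It fails at once if the bin is tipped over (angle between bin's own z axis and vertical above 0.7 rad).
Of spool_a, spool_b, module_a, module_b only 2 to 4 are there at a start; the rules pass over those that are not, and their reading is None.
At some moment in a run one of bin may be knocked a few centimetres aside while the robot is not near it.
Once in a run the grip may slacken for a moment while it holds something.
It also fails if it takes over 208 s, if anything falls off the work surface, if the arm or the gripper's body presses on something with over 40 N, if the wrist force passes 120 N, or if a joint passes its speed limit or range.

## Working session

There is one attempt and no reset: what is moved stays moved. The work goes in short steps, Python scripts to look and compute and a tool call to move; the robot and the scene stay as the last step left them, time stands still between calls to the robot, and variables do not carry over. Pictures are saved under pics/ and viewed, at most 14 in all, crops included, and the job is handed in when it is done.

Besides the shell and the picture viewer there is one more tool, called after "Request:" in YAML: its name, and indented under it one key for each argument. arm_command: Moves the arm, as the interface text tells. Shifts and turns lie within -1 to 1; 1 stands for 150 mm of shift or pi/4 rad of turn. Its arguments: {"type":"object","properties":{"rows":{"type":"array","items":{"type":"object","properties":{"dx":{"type":"number"},"dy":{"type":"number"},"dz":{"type":"number"},"ax":{"type":"number"},"ay":{"type":"number"},"az":{"type":"number"},"hand":{"type":"number"}}}},"newtons":{"type":"number"}},"required":["rows"]}

```bash
mkdir -p pics; ls; python3 - <<'E'
from workcell import r
import cv2,json
s=r.get_state();print({k:s[k] for k in('time','tool_pos','tcp_rot','opening')})
for n in('scene','top'):
    c=r.camera(n);cv2.imwrite(f'pics/{n}0.png',c['frame'][:,:,::-1]);print(n,c['camera_matrix'],c['extrinsics'])
E
```

```text
pics
{'time': 0.0, 'tool_pos': array([ 0.29144026, -0.58125064,  0.23146187]), 'tcp_rot': array([3.14099250e+00, 2.13174597e-05, 4.64836393e-01]), 'opening': 1.005490253967647}
scene [[599.50357385   0.         319.44126408]
 [  0.         599.50357385 232.54486841]
 [  0.           0.           1.        ]] [[-0.44641091 -0.89472733 -0.01342778  0.44361653]
 [ 0.4439098  -0.23446165  0.86485364 -0.34378752]
 [-0.77695649  0.38011938  0.50184447 -1.40178129]
 [ 0.          0.          0.          1.        ]]
top [[573.27488779   0.         311.42836283]
 [  0.         573.27488779 249.64158628]
 [  0.           0.           1.        ]] [[ 0.0262832  -0.99965315 -0.00166539  0.16419211]
 [ 0.99733173  0.02610858  0.06817451 -0.58391609]
 [-0.06810738 -0.00345279  0.99767202 -1.62532201]
 [ 0.          0.          0.          1.        ]]
```

View pics/scene0.png

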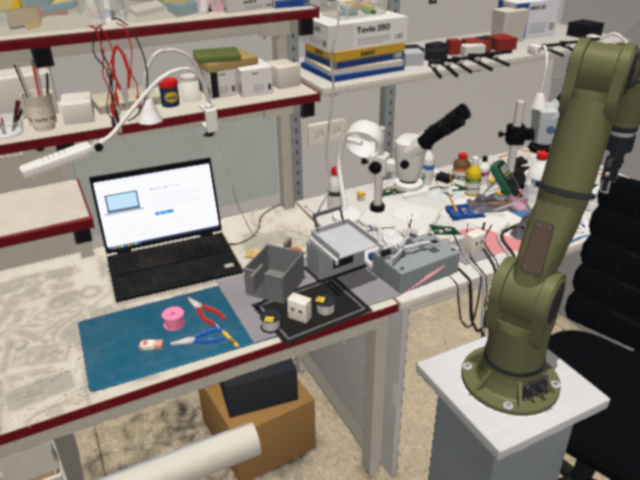

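View pics/top0.png

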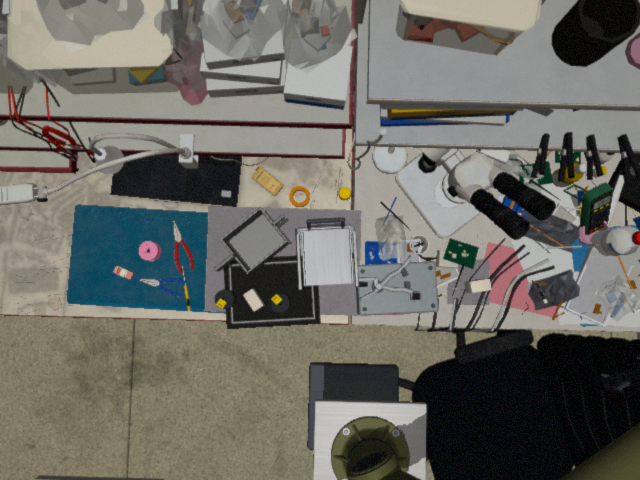

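```bash
cat > h.py <<'E'
import numpy as np,cv2
from workcell import r
from scipy.spatial.transform import Rotation as R
def cam(n,save=None,crop=None,k=1):
    c=r.camera(n)
    if save:
        f=c['frame'][:,:,::-1]
        if crop: f=f[crop[1]:crop[3],crop[0]:crop[2]]
        cv2.imwrite('pics/'+save,cv2.resize(f,None,fx=k,fy=k,interpolation=cv2.INTER_CUBIC))
    return c
def px2w(c,u,v,z):
    K,E=c['camera_matrix'],c['extrinsics'];d=np.linalg.inv(K)@[u,v,1];d=E[:3,:3].T@(d*[1,-1,-1]);o=-E[:3,:3].T@E[:3,3]
    return o+d*(z-o[2])/d[2]
def w2px(c,p):
    q=(c['extrinsics']@[*p,1])[:3]*[1,-1,-1];q=c['camera_matrix']@q;return q[:2]/q[2]
def go(x,y,z,yaw,pitch=0):
    "shift/turn units from the present pose to TCP x,y,z, tool down with yaw"
    s=r.get_state();R0=R.from_euler('xyz',s['tcp_rot']);T=R.from_euler('xyz',[np.pi,pitch,yaw])
    d=R0.inv().apply(np.array([x,y,z])-s['tool_pos'])/.15;a=(R0.inv()*T).as_rotvec()/(np.pi/4)
    print('d',d.round(3),'a',a.round(3),'t',round(s['time'],1))
def st():
    s=r.get_state();print({k:np.round(s[k],3) for k in('time','tool_pos','tcp_rot','ft_force','opening','grip_force','joint_pos')})
E
python3 - <<'E'
from h import *
cam('top','t1.png',(205,180,445,335),3.3);cam('scene','s1.png',(230,200,470,345),3.3)
E
```

```text
(no output)
```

View pics/t1.png

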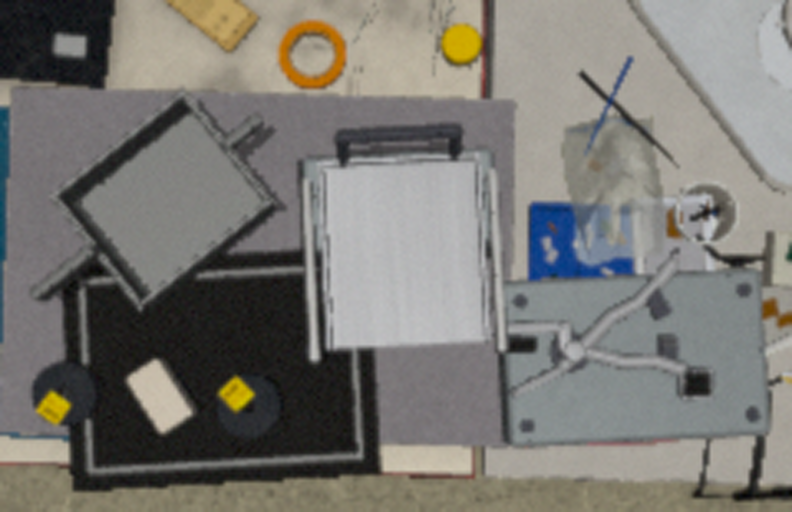

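View pics/s1.png

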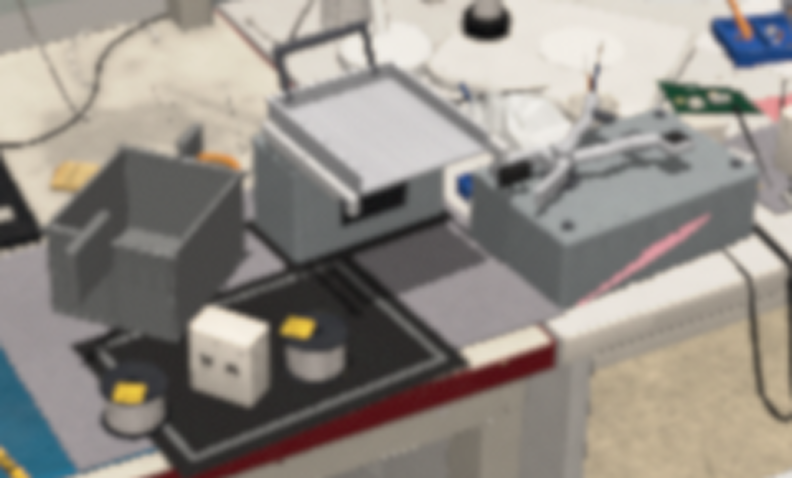

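```bash
python3 - <<'E'
from h import *
a=cv2.resize(cam('top')['frame'][230:340,400:560],None,fx=2.5,fy=2.5,interpolation=2)
b=cv2.resize(cam('scene')['frame'][190:300,400:560],None,fx=2.5,fy=2.5,interpolation=2)
cv2.imwrite('pics/c2.png',np.hstack([a,b])[:,:,::-1])
c=cam('top')
q=lambda u,v,z:print((u,v),px2w(c,205+u/3.3,180+v/3.3,z).round(4))
print('spools,module');q(65,392,.041);q(247,405,.041);q(160,397,.067)
print(px2w(c,481,286,.067))
print('bin corners top z .095');[q(*p,.095) for p in((183,95),(278,205),(143,307),(60,197))]
print('tab,fin ends');q(266,120,.112);q(38,294,.123)
print('tray floor corners z .126');[q(*p,.126) for p in((318,165),(478,160),(330,348),(493,345))]
print('handle z.177');q(340,130,.177);q(460,126,.177)
print('pivot, pad, z.1');q(572,350,.099);q(697,382,.105);print('back end');q(677,252,.099);print('backjaw, frontjaw tips');q(515,328,.099);q(515,390,.099)
print('mat corners');[q(*p,.006) for p in((85,275),(355,262),(380,475),(75,487))]
for p in((460,42),(312,53),(215,20)):q(*p,.02)
E
```

```text
spools,module
(65, 392) [0.4328 0.42   0.041 ]
(247, 405) [0.4259 0.2643 0.041 ]
(160, 397) [0.4313 0.3361 0.067 ]
[ 0.48743417 -0.29371922  0.067     ]
bin corners top z .095
(183, 95) [0.6833 0.3224 0.095 ]
(278, 205) [0.5934 0.2405 0.095 ]
(143, 307) [0.5058 0.3498 0.095 ]
(60, 197) [0.5953 0.4219 0.095 ]
tab,fin ends
(266, 120) [0.662  0.2517 0.112 ]
(38, 294) [0.5134 0.4324 0.123 ]
tray floor corners z .126
(318, 165) [0.6244 0.2076 0.126 ]
(478, 160) [0.6319 0.0772 0.126 ]
(330, 348) [0.4758 0.1937 0.126 ]
(493, 345) [0.4817 0.0618 0.126 ]
handle z.177
(340, 130) [0.6474 0.1898 0.177 ]
(460, 126) [0.6531 0.0952 0.177 ]
pivot, pad, z.1
(572, 350) [ 0.4795 -0.0053  0.099 ]
(697, 382) [ 0.456  -0.1076  0.105 ]
back end
(677, 252) [ 0.5627 -0.0906  0.099 ]
backjaw, frontjaw tips
(515, 328) [0.4964 0.042  0.099 ]
(515, 390) [0.4454 0.0409 0.099 ]
mat corners
(85, 275) [0.5346 0.4116 0.006 ]
(355, 262) [0.5522 0.1754 0.006 ]
(380, 475) [0.3674 0.1489 0.006 ]
(75, 487) [0.3501 0.4136 0.006 ]
(460, 42) [0.7467 0.0886 0.02  ]
(312, 53) [0.7336 0.2178 0.02  ]
(215, 20) [0.7606 0.3036 0.02  ]
```

View pics/c2.png

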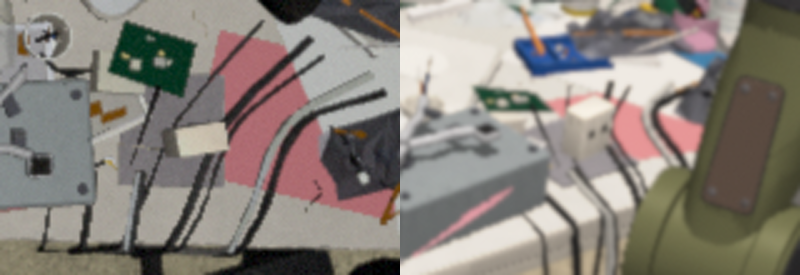

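```bash
cat >> h.py <<'E'
def plan(*wps):
    "units per leg, each leg one or more calls, from the present pose; wp=(x,y,z,yaw)"
    s=r.get_state();p=s['tool_pos'];Q=R.from_euler('xyz',s['tcp_rot'])
    for w in wps:
        T=R.from_euler('xyz',[np.pi,0,w[3]]);t=np.array(w[:3])
        d=Q.inv().apply(t-p)/.15;a=(Q.inv()*T).as_rotvec()/(np.pi/4)
        n=int(np.ceil(max(abs(d).max(),abs(a).max(),1e-3)-.005))
        print(w,'calls',n,'d',d.round(3),'a',a.round(3));p,Q=t,T
E
python3 - <<'E'
from h import *
plan((.40,-.43,.25,1.05),(.485,-.30,.25,1.72))
E
```

```text
(0.4, -0.43, 0.25, 1.05) calls 2 d [ 1.099 -0.577 -0.124] a [ 0.001  0.    -0.745]
(0.485, -0.3, 0.25, 1.72) calls 2 d [1.034 0.06  0.   ] a [ 0.     0.    -0.853]
```

Request:
arm_command:
  rows:
    - {"dx": 1, "dy": -0.5, "dz": -0.12, "az": -0.7, "hand": -1}
    - {"dx": 1, "dy": -0.5, "dz": -0.12, "az": -0.7, "hand": -1}
    - {"dx": 1, "dy": -0.5, "dz": -0.12, "az": -0.7, "hand": -1}
    - {"dx": 1, "dy": -0.5, "dz": -0.12, "az": -0.7, "hand": -1}
    - {"dx": 1, "dy": -0.5, "dz": -0.12, "az": -0.7, "hand": -1}
    - {"dx": 1, "dy": -0.5, "dz": -0.12, "az": -0.7, "hand": -1}
    - {"dx": 1, "dy": -0.5, "dz": -0.12, "az": -0.7, "hand": -1}
    - {"dx": 1, "dy": -0.5, "dz": -0.12, "az": -0.7, "hand": -1}
  newtons: 40

```text
invalid input
```

```bash
python3 - <<'E'
from h import *
st();plan((.485,-.30,.25,1.72))
E
```

```text
{'time': np.float64(0.35), 'tool_pos': array([ 0.291, -0.581,  0.231]), 'tcp_rot': array([3.141, 0.   , 0.465]), 'ft_force': array([ 0.621, -0.302,  0.565]), 'opening': np.float64(1.002), 'grip_force': np.float64(1.57), 'joint_pos': array([ 1.12 ,  0.321, -0.07 ,  1.45 ,  0.023,  1.371, -0.057])}
(0.485, -0.3, 0.25, 1.72) calls 2 d [ 1.994 -1.097 -0.124] a [ 0.     0.    -1.598]
```

Request:
arm_command:
  rows:
    - {"dx": 1, "dy": -0.5, "dz": -0.12, "ax": 0, "ay": 0, "az": -0.7, "hand": -1}
    - {"dx": 1, "dy": -0.5, "dz": -0.12, "ax": 0, "ay": 0, "az": -0.7, "hand": -1}
    - {"dx": 1, "dy": -0.5, "dz": -0.12, "ax": 0, "ay": 0, "az": -0.7, "hand": -1}
    - {"dx": 1, "dy": -0.5, "dz": -0.12, "ax": 0, "ay": 0, "az": -0.7, "hand": -1}
    - {"dx": 1, "dy": -0.5, "dz": -0.12, "ax": 0, "ay": 0, "az": -0.7, "hand": -1}
    - {"dx": 1, "dy": -0.5, "dz": -0.12, "ax": 0, "ay": 0, "az": -0.7, "hand": -1}
    - {"dx": 1, "dy": -0.5, "dz": -0.12, "ax": 0, "ay": 0, "az": -0.7, "hand": -1}
    - {"dx": 1, "dy": -0.5, "dz": -0.12, "ax": 0, "ay": 0, "az": -0.7, "hand": -1}
  newtons: 40

```text
time: 1.15
tool_pos: [0.3902, -0.4481, 0.2487]
tcp_rot: [-3.14, 0.0, 1.011]
ft_force: [0.0, 0.2, -2.4]
opening: 0.998
grip_force: 0.0
```

```bash
python3 - <<'E'
from h import *
st();plan((.485,-.30,.25,1.72))
E
```

```text
{'time': np.float64(1.15), 'tool_pos': array([ 0.39 , -0.448,  0.249]), 'tcp_rot': array([-3.14 ,  0.   ,  1.011]), 'ft_force': array([ 0.025,  0.163, -2.362]), 'opening': np.float64(0.998), 'grip_force': np.float64(0.0), 'joint_pos': array([ 1.001,  0.205, -0.222,  1.564,  0.046,  1.379,  0.214])}
(0.485, -0.3, 0.25, 1.72) calls 2 d [ 1.172  0.011 -0.009] a [-0.002 -0.    -0.903]
```

Request:
arm_command:
  rows:
    - {"dx": 1, "dy": 0, "dz": 0, "ax": 0, "ay": 0, "az": -0.9, "hand": -1}
    - {"dx": 1, "dy": 0, "dz": 0, "ax": 0, "ay": 0, "az": -0.9, "hand": -1}
    - {"dx": 1, "dy": 0, "dz": 0, "ax": 0, "ay": 0, "az": -0.9, "hand": -1}
    - {"dx": 1, "dy": 0, "dz": 0, "ax": 0, "ay": 0, "az": -0.9, "hand": -1}
    - {"dx": 1, "dy": 0, "dz": 0, "ax": 0, "ay": 0, "az": -0.9, "hand": -1}
    - {"dx": 1, "dy": 0, "dz": 0, "ax": 0, "ay": 0, "az": -0.9, "hand": -1}
    - {"dx": 1, "dy": 0, "dz": 0, "ax": 0, "ay": 0, "az": -0.9, "hand": -1}
    - {"dx": 1, "dy": 0, "dz": 0, "ax": 0, "ay": 0, "az": -0.9, "hand": -1}

```text
time: 1.95
tool_pos: [0.4705, -0.3202, 0.2492]
tcp_rot: [-3.141, -0.0, 1.718]
ft_force: [0.3, 0.1, -3.0]
opening: 0.998
grip_force: 0.0
```

```bash
python3 - <<'E'
from h import *
st();c=cam('wrist','w1.png')
print(w2px(c,(.4874,-.2937,.067)));import pickle;pickle.dump(c,open('w1.pkl','wb'))
E
```

```text
{'time': np.float64(1.95), 'tool_pos': array([ 0.47 , -0.32 ,  0.249]), 'tcp_rot': array([-3.141, -0.   ,  1.718]), 'ft_force': array([ 0.345,  0.14 , -3.019]), 'opening': np.float64(0.998), 'grip_force': np.float64(0.0), 'joint_pos': array([ 0.892,  0.162, -0.382,  1.62 ,  0.061,  1.372,  0.65 ])}
[346.83483835 186.62539238]
```

View pics/w1.png

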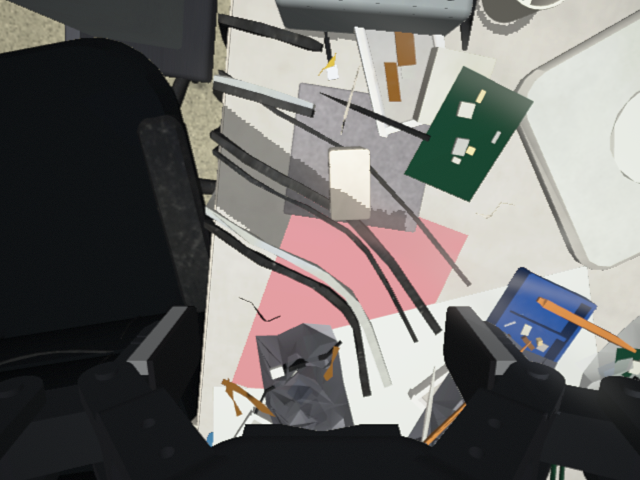

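```bash
cat >> h.py <<'E'
M=np.array([.5535,.1351]);SY=.073
def tray(x,y): return M+np.array([[np.cos(SY),-np.sin(SY)],[np.sin(SY),np.cos(SY)]])@[x,y]
E
python3 - <<'E'
from h import *
import pickle;c=pickle.load(open('w1.pkl','rb'))
p=px2w(c,350,184.5,.067);print(p)
a=px2w(c,331.5,150,.067);b=px2w(c,333,220,.067);e=px2w(c,369,150,.067);print(a,b,e,'long',np.linalg.norm(a-b),np.degrees(np.arctan2(*(a-b)[1::-1])))
y=1.70;t=tray(-.048,-.032);x,Y=p[:2];print(t)
plan((x,Y,.15,y),(x,Y,.025,y),(x,Y,.15,y),(x,Y,.27,y),(*t,.27,1.57+SY),(*t,.155,1.57+SY))
E
```

```text
[ 0.48961059 -0.29167018  0.067     ]
[ 0.47100514 -0.26741399  0.067     ] [ 0.48068923 -0.32206155  0.067     ] [ 0.49980152 -0.26315722  0.067     ] long 0.055498989497713765 100.04905579171302
[0.50796177 0.09968434]
(np.float64(0.48961059180116767), np.float64(-0.2916701783470068), 0.15, 1.7) calls 1 d [0.168 0.153 0.661] a [-0.    -0.     0.024]
(np.float64(0.48961059180116767), np.float64(-0.2916701783470068), 0.025, 1.7) calls 1 d [ 0.    -0.     0.833] a [0. 0. 0.]
(np.float64(0.48961059180116767), np.float64(-0.2916701783470068), 0.15, 1.7) calls 1 d [ 0.     0.    -0.833] a [0. 0. 0.]
(np.float64(0.48961059180116767), np.float64(-0.2916701783470068), 0.27, 1.7) calls 1 d [ 0.   0.  -0.8] a [0. 0. 0.]
(np.float64(0.5079617650090216), np.float64(0.09968433744928056), 0.27, 1.643) calls 3 d [2.572 0.457 0.   ] a [ 0.    -0.     0.073]
(np.float64(0.5079617650090216), np.float64(0.09968433744928056), 0.155, 1.643) calls 1 d [ 0.    -0.     0.767] a [0. 0. 0.]
```

Request:
arm_command:
  rows:
    - {"dx": 0.17, "dy": 0.15, "dz": 0.66, "ax": 0, "ay": 0, "az": -0.03, "hand": -1}
    - {"dx": 0.17, "dy": 0.15, "dz": 0.66, "ax": 0, "ay": 0, "az": -0.03, "hand": -1}
    - {"dx": 0.17, "dy": 0.15, "dz": 0.66, "ax": 0, "ay": 0, "az": -0.03, "hand": -1}
    - {"dx": 0.17, "dy": 0.15, "dz": 0.66, "ax": 0, "ay": 0, "az": -0.03, "hand": -1}
    - {"dx": 0.17, "dy": 0.15, "dz": 0.8, "ax": 0, "ay": 0, "az": -0.03, "hand": -1}
    - {"dx": 0.17, "dy": 0.15, "dz": 0.9, "ax": 0, "ay": 0, "az": -0.03, "hand": -1}
    - {"dx": 0.17, "dy": 0.15, "dz": 1, "ax": 0, "ay": 0, "az": -0.03, "hand": -1}
    - {"dx": 0.17, "dy": 0.15, "dz": 1, "ax": 0, "ay": 0, "az": -0.03, "hand": -1}

```text
time: 2.8
tool_pos: [0.4882, -0.291, 0.098]
tcp_rot: [-3.139, -0.002, 1.744]
ft_force: [0.1, 0.3, -3.1]
opening: 1.001
grip_force: 0.0
```

Request:
arm_command:
  rows:
    - {"dx": 0, "dy": 0, "dz": 0.25, "ax": 0, "ay": 0, "az": 0, "hand": -1}
    - {"dx": 0, "dy": 0, "dz": 0.48, "ax": 0, "ay": 0, "az": 0, "hand": -1}
    - {"dx": 0, "dy": 0, "dz": 0.48, "ax": 0, "ay": 0, "az": 0, "hand": -1}
    - {"dx": 0, "dy": 0, "dz": 0.48, "ax": 0, "ay": 0, "az": 0, "hand": 1}
    - {"dx": 0, "dy": 0, "dz": 0.48, "ax": 0, "ay": 0, "az": 0, "hand": 1}
    - {"dx": 0, "dy": 0, "dz": 0.48, "ax": 0, "ay": 0, "az": 0, "hand": 1}
    - {"dx": 0, "dy": 0, "dz": 0.48, "ax": 0, "ay": 0, "az": 0, "hand": 1}
    - {"dx": 0, "dy": 0, "dz": 0.48, "ax": 0, "ay": 0, "az": 0, "hand": 1}

```text
time: 3.6
tool_pos: [0.4906, -0.2916, 0.0292]
tcp_rot: [3.14, 0.002, 1.745]
ft_force: [-0.7, 0.8, 5.1]
opening: 0.37
grip_force: 40.9
```

Request:
arm_command:
  rows:
    - {"dx": 0, "dy": 0, "dz": 0, "ax": 0, "ay": 0, "az": 0, "hand": 1}
    - {"dx": 0, "dy": 0, "dz": 0, "ax": 0, "ay": 0, "az": 0, "hand": 1}
    - {"dx": 0, "dy": 0, "dz": -0.2, "ax": 0, "ay": 0, "az": 0, "hand": 1}
    - {"dx": 0, "dy": 0, "dz": -0.4, "ax": 0, "ay": 0, "az": 0, "hand": 1}
    - {"dx": 0, "dy": 0, "dz": -0.6, "ax": 0, "ay": 0, "az": 0, "hand": 1}
    - {"dx": 0, "dy": 0, "dz": -0.8, "ax": 0, "ay": 0, "az": 0, "hand": 1}
    - {"dx": 0, "dy": 0, "dz": -1, "ax": 0, "ay": 0, "az": 0, "hand": 1}
    - {"dx": 0, "dy": 0, "dz": -1, "ax": 0, "ay": 0, "az": 0, "hand": 1}

```text
time: 4.4
tool_pos: [0.4917, -0.2919, 0.1813]
tcp_rot: [3.136, 0.005, 1.745]
ft_force: [0.5, -0.5, -3.6]
opening: 0.37
grip_force: 40.2
```

```bash
python3 - <<'E'
from h import *
st();t=tray(-.048,-.032);plan((*t,.27,1.57+SY),(*t,.155,1.57+SY))
E
```

```text
{'time': np.float64(4.4), 'tool_pos': array([ 0.492, -0.292,  0.181]), 'tcp_rot': array([3.136, 0.005, 1.745]), 'ft_force': array([ 0.496, -0.495, -3.591]), 'opening': np.float64(0.37), 'grip_force': np.float64(40.156), 'joint_pos': array([ 0.852,  0.205, -0.41 ,  1.712,  0.087,  1.235,  0.595])}
(np.float64(0.5079617650090216), np.float64(0.09968433744928056), 0.27, 1.643) calls 3 d [ 2.549  0.562 -0.602] a [0.007 0.006 0.13 ]
(np.float64(0.5079617650090216), np.float64(0.09968433744928056), 0.155, 1.643) calls 1 d [ 0.    -0.     0.767] a [0. 0. 0.]
```

Request:
arm_command:
  rows:
    - {"dx": 0.1, "dy": 0.1, "dz": -0.2, "ax": 0, "ay": 0, "az": 0, "hand": 1}
    - {"dx": 0.2, "dy": 0.2, "dz": -0.4, "ax": 0, "ay": 0, "az": 0, "hand": 1}
    - {"dx": 0.4, "dy": 0.2, "dz": -0.6, "ax": 0, "ay": 0, "az": 0, "hand": 1}
    - {"dx": 0.6, "dy": 0.2, "dz": -0.6, "ax": 0, "ay": 0, "az": 0, "hand": 1}
    - {"dx": 0.8, "dy": 0.2, "dz": -0.6, "ax": 0, "ay": 0, "az": 0, "hand": 1}
    - {"dx": 0.95, "dy": 0.2, "dz": -0.6, "ax": 0, "ay": 0, "az": 0, "hand": 1}
    - {"dx": 0.95, "dy": 0.2, "dz": -0.6, "ax": 0, "ay": 0, "az": 0, "hand": 1}
    - {"dx": 0.95, "dy": 0.2, "dz": -0.6, "ax": 0, "ay": 0, "az": 0, "hand": 1}

```text
time: 5.2
tool_pos: [0.4938, -0.1455, 0.2662]
tcp_rot: [-3.14, 0.0, 1.745]
ft_force: [0.7, -0.7, -4.1]
opening: 0.371
grip_force: 40.2
```

Request:
arm_command:
  rows:
    - {"dx": 0.2, "dy": 0.05, "dz": 0, "ax": 0, "ay": 0, "az": 0, "hand": 1}
    - {"dx": 0.4, "dy": 0.1, "dz": 0, "ax": 0, "ay": 0, "az": 0, "hand": 1}
    - {"dx": 0.6, "dy": 0.15, "dz": 0, "ax": 0, "ay": 0, "az": 0, "hand": 1}
    - {"dx": 0.8, "dy": 0.2, "dz": 0, "ax": 0, "ay": 0, "az": 0, "hand": 1}
    - {"dx": 0.95, "dy": 0.2, "dz": 0, "ax": 0, "ay": 0, "az": 0, "hand": 1}
    - {"dx": 0.95, "dy": 0.2, "dz": 0, "ax": 0, "ay": 0, "az": 0.13, "hand": 1}
    - {"dx": 0.95, "dy": 0.2, "dz": 0, "ax": 0, "ay": 0, "az": 0.13, "hand": 1}
    - {"dx": 0.95, "dy": 0.2, "dz": 0, "ax": 0, "ay": 0, "az": 0.13, "hand": 1}

```text
time: 6.0
tool_pos: [0.4993, -0.0015, 0.2667]
tcp_rot: [-3.141, 0.0, 1.642]
ft_force: [0.6, 1.0, -3.5]
opening: 0.371
grip_force: 40.2
```

```bash
python3 - <<'E'
from h import *
st();t=tray(-.048,-.032);plan((*t,.27,1.57+SY),(*t,.153,1.57+SY))
import pickle
c=cam('wrist','w2.png');pickle.dump(c,open('w2.pkl','wb'))
E
```

```text
{'time': np.float64(6.0), 'tool_pos': array([ 0.499, -0.001,  0.267]), 'tcp_rot': array([-3.141,  0.   ,  1.642]), 'ft_force': array([ 0.616,  0.974, -3.513]), 'opening': np.float64(0.371), 'grip_force': np.float64(40.214), 'joint_pos': array([ 0.594,  0.009, -0.642,  1.741,  0.005,  1.394,  0.023])}
(np.float64(0.5079617650090216), np.float64(0.09968433744928056), 0.27, 1.643) calls 1 d [ 0.669  0.106 -0.022] a [-0.001  0.    -0.001]
(np.float64(0.5079617650090216), np.float64(0.09968433744928056), 0.153, 1.643) calls 1 d [ 0.   -0.    0.78] a [0. 0. 0.]
```

View pics/w2.png

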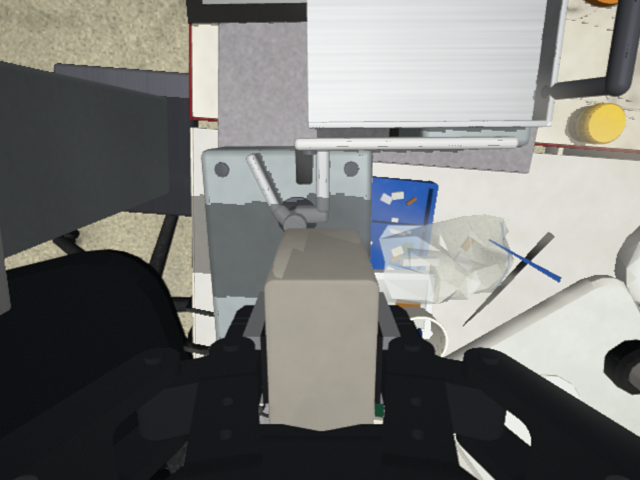

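```bash
python3 - <<'E'
from h import *
import pickle;c=pickle.load(open('w2.pkl','rb'))
for u,v,z in((308,126,.126),(543,123,.126),(307,5,.126),(297,144,.145),(527,142,.145),(549,123,.145),(298,212,.1),(305,165,.08),(322,155,.1),(253,157,.1),(190,20,.006),(335,175,.1)):
    p=px2w(c,u,v,z);q=np.array([[np.cos(SY),np.sin(SY)],[-np.sin(SY),np.cos(SY)]])@(p[:2]-M);print((u,v),p.round(4),'tray',q.round(4))
E
```

```text
(308, 126) [0.4857 0.0673 0.126 ] tray [-0.0726 -0.0627]
(543, 123) [0.6416 0.0804 0.126 ] tray [ 0.0839 -0.061 ]
(307, 5) [0.4805 0.1393 0.126 ] tray [-0.0725  0.0095]
(297, 144) [0.4801 0.0558 0.145 ] tray [-0.079  -0.0738]
(527, 142) [0.6242 0.0673 0.145 ] tray [ 0.0656 -0.0728]
(549, 123) [0.6355 0.0796 0.145 ] tray [ 0.0778 -0.0613]
(298, 212) [0.4812 0.0035 0.1   ] tray [-0.0817 -0.126 ]
(305, 165) [0.4837 0.0378 0.08  ] tray [-0.0767 -0.0919]
(322, 155) [0.4965 0.0477 0.1   ] tray [-0.0632 -0.0831]
(253, 157) [0.4455 0.0425 0.1   ] tray [-0.1145 -0.0844]
(190, 20) [0.3713 0.1515 0.006 ] tray [-0.1805  0.0296]
(335, 175) [0.5073 0.0337 0.1   ] tray [-0.0535 -0.0978]
```

```bash
sed -i 's/^M=.*/M=np.array([.557,.138]);SY=.076/' h.py; python3 - <<'E'
from h import *
t=tray(-.048,-.032);plan((*t,.267,1.57+SY),(*t,.153,1.57+SY))
E
```

```text
(np.float64(0.5115682167592072), np.float64(0.10244788231959155), 0.267, 1.6460000000000001) calls 1 d [ 0.685  0.131 -0.001] a [-0.001 -0.    -0.005]
(np.float64(0.5115682167592072), np.float64(0.10244788231959155), 0.153, 1.6460000000000001) calls 1 d [ 0.   -0.    0.76] a [0. 0. 0.]
```

Request:
arm_command:
  rows:
    - {"dx": 0.2, "dy": 0.04, "dz": 0, "ax": 0, "ay": 0, "az": 0, "hand": 1}
    - {"dx": 0.4, "dy": 0.08, "dz": 0, "ax": 0, "ay": 0, "az": 0, "hand": 1}
    - {"dx": 0.6, "dy": 0.13, "dz": 0, "ax": 0, "ay": 0, "az": 0, "hand": 1}
    - {"dx": 0.69, "dy": 0.13, "dz": 0, "ax": 0, "ay": 0, "az": 0, "hand": 1}
    - {"dx": 0.69, "dy": 0.13, "dz": 0.1, "ax": 0, "ay": 0, "az": 0, "hand": 1}
    - {"dx": 0.69, "dy": 0.13, "dz": 0.3, "ax": 0, "ay": 0, "az": 0, "hand": 1}
    - {"dx": 0.69, "dy": 0.13, "dz": 0.5, "ax": 0, "ay": 0, "az": 0, "hand": 1}
    - {"dx": 0.69, "dy": 0.13, "dz": 0.65, "ax": 0, "ay": 0, "az": 0, "hand": 1}

```text
time: 6.85
tool_pos: [0.51, 0.1016, 0.1666]
tcp_rot: [-3.138, 0.002, 1.64]
ft_force: [-0.6, 0.8, -4.4]
opening: 0.369
grip_force: 40.2
```

Request:
arm_command:
  rows:
    - {"dx": 0, "dy": 0, "dz": 0, "ax": 0, "ay": 0, "az": 0, "hand": 1}
    - {"dx": 0, "dy": 0, "dz": 0.05, "ax": 0, "ay": 0, "az": 0, "hand": 1}
    - {"dx": 0, "dy": 0, "dz": 0.08, "ax": 0, "ay": 0, "az": 0, "hand": 1}
    - {"dx": 0, "dy": 0, "dz": 0.1, "ax": 0, "ay": 0, "az": 0, "hand": 1}
    - {"dx": 0, "dy": 0, "dz": 0.11, "ax": 0, "ay": 0, "az": 0, "hand": 1}
    - {"dx": 0, "dy": 0, "dz": 0.12, "ax": 0, "ay": 0, "az": 0, "hand": 1}
    - {"dx": 0, "dy": 0, "dz": 0.12, "ax": 0, "ay": 0, "az": 0, "hand": 1}
    - {"dx": 0, "dy": 0, "dz": 0.12, "ax": 0, "ay": 0, "az": 0, "hand": 1}

```text
time: 7.65
tool_pos: [0.5112, 0.105, 0.152]
tcp_rot: [3.141, 0.0, 1.643]
ft_force: [-0.3, 0.8, -3.4]
opening: 0.37
grip_force: 40.2
```

Request:
arm_command:
  rows:
    - {"dx": 0, "dy": 0, "dz": 0.01, "ax": 0, "ay": 0, "az": 0, "hand": 1}
    - {"dx": 0, "dy": 0, "dz": 0.015, "ax": 0, "ay": 0, "az": 0, "hand": 1}
    - {"dx": 0, "dy": 0, "dz": 0.015, "ax": 0, "ay": 0, "az": 0, "hand": -0.3}
    - {"dx": 0, "dy": 0, "dz": 0.015, "ax": 0, "ay": 0, "az": 0, "hand": -0.3}
    - {"dx": 0, "dy": 0, "dz": 0.015, "ax": 0, "ay": 0, "az": 0, "hand": -0.3}
    - {"dx": 0, "dy": 0, "dz": -0.2, "ax": 0, "ay": 0, "az": 0, "hand": -0.3}
    - {"dx": 0, "dy": 0, "dz": -0.5, "ax": 0, "ay": 0, "az": 0, "hand": -0.3}
    - {"dx": 0, "dy": 0, "dz": -0.75, "ax": 0, "ay": 0, "az": 0, "hand": -0.3}

```text
time: 8.45
tool_pos: [0.5111, 0.1051, 0.2661]
tcp_rot: [3.141, -0.0, 1.643]
ft_force: [0.1, 0.1, -3.1]
opening: 0.652
grip_force: 0.0
```

```bash
python3 - <<'E'
from h import *
st();plan((.42,.19,.28,1.646))
E
```

```text
{'time': np.float64(8.45), 'tool_pos': array([0.511, 0.105, 0.266]), 'tcp_rot': array([ 3.141, -0.   ,  1.643]), 'ft_force': array([ 0.146,  0.066, -3.128]), 'opening': np.float64(0.652), 'grip_force': np.float64(0.0), 'joint_pos': array([ 0.47 ,  0.074, -0.754,  1.692,  0.052,  1.395, -0.219])}
(0.42, 0.19, 0.28, 1.646) calls 1 d [ 0.608 -0.565 -0.093] a [ 0.001 -0.    -0.004]
```

Request:
arm_command:
  rows:
    - {"dx": 0.2, "dy": -0.2, "dz": -0.1, "ax": 0, "ay": 0, "az": 0, "hand": -1}
    - {"dx": 0.4, "dy": -0.4, "dz": -0.2, "ax": 0, "ay": 0, "az": 0, "hand": -1}
    - {"dx": 0.6, "dy": -0.55, "dz": -0.3, "ax": 0, "ay": 0, "az": 0, "hand": -1}
    - {"dx": 0.8, "dy": -0.55, "dz": -0.4, "ax": 0, "ay": 0, "az": 0, "hand": -1}
    - {"dx": 1, "dy": -0.55, "dz": -0.4, "ax": 0, "ay": 0, "az": 0, "hand": -1}
    - {"dx": 1, "dy": -0.55, "dz": -0.4, "ax": 0, "ay": 0, "az": 0, "hand": -1}
    - {"dx": 1, "dy": -0.55, "dz": -0.4, "ax": 0, "ay": 0, "az": 0, "hand": -1}
    - {"dx": 1, "dy": -0.55, "dz": -0.4, "ax": 0, "ay": 0, "az": 0, "hand": -1}

```text
time: 9.25
tool_pos: [0.4183, 0.2473, 0.3238]
tcp_rot: [-3.141, 0.001, 1.641]
ft_force: [0.6, -0.2, -3.4]
opening: 1.0
grip_force: 0.0
```

```bash
python3 - <<'E'
from h import *
st();import pickle
c=cam('wrist','w3.png');pickle.dump(c,open('w3.pkl','wb'))
E
```

```text
{'time': np.float64(9.25), 'tool_pos': array([0.418, 0.247, 0.324]), 'tcp_rot': array([-3.141e+00,  1.000e-03,  1.641e+00]), 'ft_force': array([ 0.567, -0.219, -3.415]), 'opening': np.float64(1.0), 'grip_force': np.float64(0.0), 'joint_pos': array([ 0.369, -0.047, -0.913,  1.665, -0.037,  1.507, -0.471])}
```

View pics/w3.png

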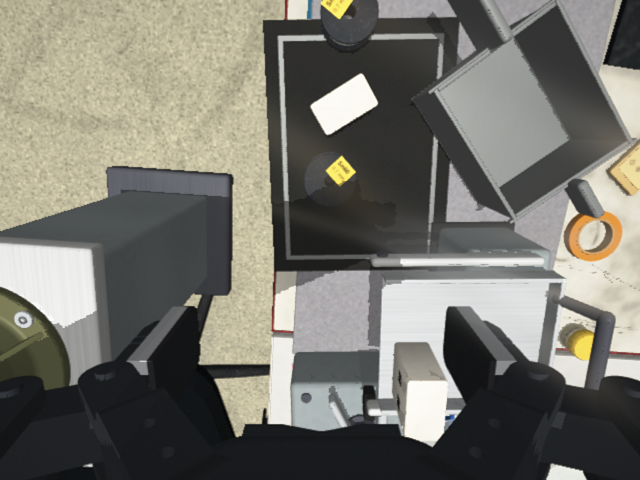

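```bash
python3 - <<'E'
from h import *
import pickle;c=pickle.load(open('w3.pkl','rb'));f=c['frame']
m=np.zeros(f.shape[:2],np.uint8);m[60:145,295:395]=(f[60:145,295:395].min(2)>150)
cs,_=cv2.findContours(m,0,1);b=cv2.boxPoints(cv2.minAreaRect(max(cs,key=cv2.contourArea)));print(b)
w=np.array([px2w(c,*p,.067) for p in b]);print(w.round(4),w.mean(0))
for i in(0,1):e=w[i+1]-w[i];print(np.linalg.norm(e),np.arctan2(e[1],e[0]))
print('spools',px2w(c,331,180,.041),px2w(c,350,17,.041))
print('mat',px2w(c,264,20,.006),px2w(c,274,270,.006),px2w(c,462,18,.006))
cv2.imwrite('pics/w3c.png',cv2.resize(f[0:220,250:640,::-1],None,fx=2,fy=2,interpolation=2))
E
```

```text
[[308.03433  105.05579 ]
 [361.3176    72.26609 ]
 [380.13303  102.841194]
 [326.84976  135.63089 ]]
[[0.4    0.3356 0.067 ]
 [0.4466 0.3672 0.067 ]
 [0.4666 0.3422 0.067 ]
 [0.4195 0.3094 0.067 ]] [0.43317845 0.33858876 0.067     ]
0.05632336222197922 0.5964631854626956
0.0319784924175999 -0.89836314365597
spools [0.42740212 0.26512084 0.041     ] [0.43355679 0.41791684 0.041     ]
mat [0.34824123 0.41764123 0.006     ] [0.36897738 0.15013727 0.006     ] [0.54862807 0.43353136 0.006     ]
```

View pics/w3c.png

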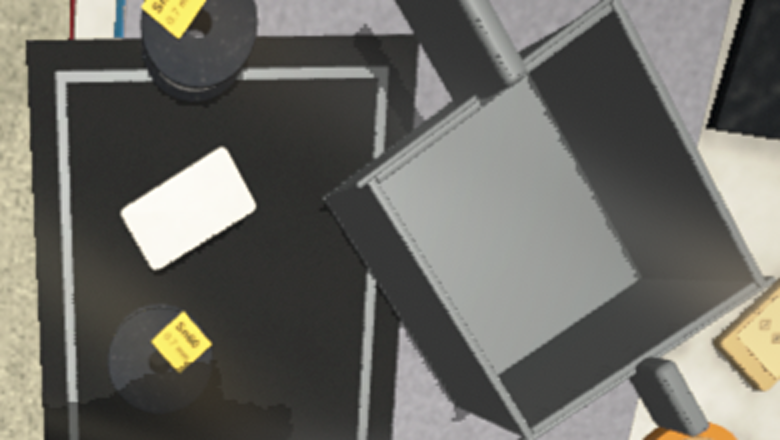

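```bash
python3 - <<'E'
from h import *
x,y=.4332,.3386;t=tray(-.048,.032);print(t)
plan((x,y,.20,1.12),(x,y,.15,.5965),(x,y,.027,.5965),(x,y,.27,.5965),(*t,.27,1.646),(*t,.150,1.646))
import pickle;c=pickle.load(open('w3.pkl','rb'));print(px2w(c,350,13,.041),px2w(c,330.5,179,.041))
E
```

```text
[0.5067089  0.16626314]
(0.4332, 0.3386, 0.2, 1.12) calls 1 d [0.602 0.141 0.825] a [-0.001  0.001  0.663]
(0.4332, 0.3386, 0.15, 0.5965) calls 1 d [ 0.    -0.     0.333] a [-0.    -0.     0.667]
(0.4332, 0.3386, 0.027, 0.5965) calls 1 d [ 0.   -0.    0.82] a [0. 0. 0.]
(0.4332, 0.3386, 0.27, 0.5965) calls 2 d [ 0.    0.   -1.62] a [0. 0. 0.]
(np.float64(0.5067088978177796), np.float64(0.1662631392682671), 0.27, 1.646) calls 2 d [-0.24   1.226  0.   ] a [ 0.     0.    -1.336]
(np.float64(0.5067088978177796), np.float64(0.1662631392682671), 0.15, 1.646) calls 1 d [ 0.  -0.   0.8] a [0. 0. 0.]
[0.43325821 0.42127114 0.041     ] [0.42680712 0.26611145 0.041     ]
```

Request:
arm_command:
  rows:
    - {"dx": 0.2, "dy": 0.05, "dz": 0.1, "ax": 0, "ay": 0, "az": 0.15, "hand": -0.3}
    - {"dx": 0.4, "dy": 0.1, "dz": 0.3, "ax": 0, "ay": 0, "az": 0.3, "hand": -0.3}
    - {"dx": 0.6, "dy": 0.14, "dz": 0.5, "ax": 0, "ay": 0, "az": 0.45, "hand": -0.3}
    - {"dx": 0.6, "dy": 0.14, "dz": 0.7, "ax": 0, "ay": 0, "az": 0.6, "hand": -0.3}
    - {"dx": 0.6, "dy": 0.14, "dz": 0.83, "ax": 0, "ay": 0, "az": 0.75, "hand": -0.3}
    - {"dx": 0.6, "dy": 0.14, "dz": 0.83, "ax": 0, "ay": 0, "az": 0.9, "hand": -0.3}
    - {"dx": 0.6, "dy": 0.14, "dz": 0.83, "ax": 0, "ay": 0, "az": 1, "hand": -0.3}
    - {"dx": 0.6, "dy": 0.14, "dz": 0.83, "ax": 0, "ay": 0, "az": 1, "hand": -0.3}

```text
time: 10.1
tool_pos: [0.433, 0.3385, 0.1991]
tcp_rot: [3.141, 0.001, 0.855]
ft_force: [-0.4, 0.2, -2.6]
opening: 0.648
grip_force: 0.0
```

```bash
python3 - <<'E'
from h import *
x,y=.4332,.3386
plan((x,y,.15,.5965),(x,y,.027,.5965))
E
```

```text
(0.4332, 0.3386, 0.15, 0.5965) calls 1 d [0.002 0.    0.328] a [0.    0.002 0.33 ]
(0.4332, 0.3386, 0.027, 0.5965) calls 1 d [ 0.   -0.    0.82] a [0. 0. 0.]
```

Request:
arm_command:
  rows:
    - {"dx": 0, "dy": 0, "dz": 0.1, "ax": 0, "ay": 0, "az": 0.16, "hand": -0.3}
    - {"dx": 0, "dy": 0, "dz": 0.2, "ax": 0, "ay": 0, "az": 0.33, "hand": -0.3}
    - {"dx": 0, "dy": 0, "dz": 0.3, "ax": 0, "ay": 0, "az": 0.33, "hand": -0.3}
    - {"dx": 0, "dy": 0, "dz": 0.45, "ax": 0, "ay": 0, "az": 0.33, "hand": -0.3}
    - {"dx": 0, "dy": 0, "dz": 0.6, "ax": 0, "ay": 0, "az": 0.33, "hand": -0.3}
    - {"dx": 0, "dy": 0, "dz": 0.8, "ax": 0, "ay": 0, "az": 0.33, "hand": -0.3}
    - {"dx": 0, "dy": 0, "dz": 0.95, "ax": 0, "ay": 0, "az": 0.33, "hand": -0.3}
    - {"dx": 0, "dy": 0, "dz": 1, "ax": 0, "ay": 0, "az": 0.33, "hand": -0.3}

```text
time: 10.9
tool_pos: [0.4312, 0.3381, 0.047]
tcp_rot: [-3.141, 0.005, 0.602]
ft_force: [-0.5, 0.1, -3.1]
opening: 0.651
grip_force: 0.0
```

Request:
arm_command:
  rows:
    - {"dx": 0, "dy": 0, "dz": 0.1, "ax": 0, "ay": 0, "az": 0, "hand": -0.3}
    - {"dx": 0, "dy": 0, "dz": 0.15, "ax": 0, "ay": 0, "az": 0, "hand": -0.3}
    - {"dx": 0, "dy": 0, "dz": 0.15, "ax": 0, "ay": 0, "az": 0, "hand": -0.3}
    - {"dx": 0, "dy": 0, "dz": 0.15, "ax": 0, "ay": 0, "az": 0, "hand": 1}
    - {"dx": 0, "dy": 0, "dz": 0.15, "ax": 0, "ay": 0, "az": 0, "hand": 1}
    - {"dx": 0, "dy": 0, "dz": 0.15, "ax": 0, "ay": 0, "az": 0, "hand": 1}
    - {"dx": 0, "dy": 0, "dz": 0.15, "ax": 0, "ay": 0, "az": 0, "hand": 1}
    - {"dx": 0, "dy": 0, "dz": 0.15, "ax": 0, "ay": 0, "az": 0, "hand": 1}

```text
time: 11.7
tool_pos: [0.4331, 0.3404, 0.0282]
tcp_rot: [3.141, -0.002, 0.598]
ft_force: [-0.7, -0.2, 3.1]
opening: 0.371
grip_force: 40.6
```

Request:
arm_command:
  rows:
    - {"dx": 0, "dy": 0, "dz": -0.1, "ax": 0, "ay": 0, "az": 0, "hand": 1}
    - {"dx": 0, "dy": 0, "dz": -0.25, "ax": 0, "ay": 0, "az": 0, "hand": 1}
    - {"dx": 0, "dy": 0, "dz": -0.4, "ax": 0, "ay": 0, "az": 0, "hand": 1}
    - {"dx": 0, "dy": 0, "dz": -0.6, "ax": 0, "ay": 0, "az": 0, "hand": 1}
    - {"dx": 0, "dy": 0, "dz": -0.8, "ax": 0, "ay": 0, "az": 0, "hand": 1}
    - {"dx": 0, "dy": 0, "dz": -1, "ax": 0, "ay": 0, "az": 0, "hand": 1}
    - {"dx": 0, "dy": 0, "dz": -1, "ax": 0, "ay": 0, "az": 0, "hand": 1}
    - {"dx": 0, "dy": 0, "dz": -1, "ax": 0, "ay": 0, "az": 0, "hand": 1}

```text
time: 12.5
tool_pos: [0.4324, 0.3396, 0.1772]
tcp_rot: [3.141, -0.0, 0.598]
ft_force: [-0.6, -0.2, -3.7]
opening: 0.371
grip_force: 40.0
```

Request:
arm_command:
  rows:
    - {"dx": 0, "dy": 0.1, "dz": -0.2, "ax": 0, "ay": 0, "az": -0.15, "hand": 1}
    - {"dx": 0, "dy": 0.2, "dz": -0.4, "ax": 0, "ay": 0, "az": -0.3, "hand": 1}
    - {"dx": 0, "dy": 0.3, "dz": -0.6, "ax": 0, "ay": 0, "az": -0.45, "hand": 1}
    - {"dx": -0.05, "dy": 0.45, "dz": -0.6, "ax": 0, "ay": 0, "az": -0.6, "hand": 1}
    - {"dx": -0.1, "dy": 0.6, "dz": -0.6, "ax": 0, "ay": 0, "az": -0.75, "hand": 1}
    - {"dx": -0.15, "dy": 0.7, "dz": -0.6, "ax": 0, "ay": 0, "az": -0.9, "hand": 1}
    - {"dx": -0.2, "dy": 0.8, "dz": -0.6, "ax": 0, "ay": 0, "az": -1, "hand": 1}
    - {"dx": -0.2, "dy": 0.8, "dz": -0.6, "ax": 0, "ay": 0, "az": -1, "hand": 1}

```text
time: 13.3
tool_pos: [0.4753, 0.2203, 0.265]
tcp_rot: [-3.139, 0.003, 1.379]
ft_force: [0.4, -0.3, -3.5]
opening: 0.373
grip_force: 40.0
```

```bash
python3 - <<'E'
from h import *
st();t=tray(-.048,.032)
plan((*t,.27,1.646),(*t,.151,1.646))
E
```

```text
{'time': np.float64(13.3), 'tool_pos': array([0.475, 0.22 , 0.265]), 'tcp_rot': array([-3.139e+00,  3.000e-03,  1.379e+00]), 'ft_force': array([ 0.362, -0.297, -3.479]), 'opening': np.float64(0.373), 'grip_force': np.float64(39.994), 'joint_pos': array([ 0.394,  0.107, -0.932,  1.681,  0.088,  1.401, -0.742])}
(np.float64(0.5067088978177796), np.float64(0.1662631392682671), 0.27, 1.646) calls 1 d [-0.314  0.274 -0.033] a [-0.004  0.004 -0.34 ]
(np.float64(0.5067088978177796), np.float64(0.1662631392682671), 0.151, 1.646) calls 1 d [ 0.    -0.     0.793] a [0. 0. 0.]
```

Request:
arm_command:
  rows:
    - {"dx": -0.15, "dy": 0.14, "dz": -0.03, "ax": 0, "ay": 0, "az": -0.15, "hand": 1}
    - {"dx": -0.3, "dy": 0.27, "dz": -0.03, "ax": 0, "ay": 0, "az": -0.3, "hand": 1}
    - {"dx": -0.31, "dy": 0.27, "dz": -0.03, "ax": 0, "ay": 0, "az": -0.34, "hand": 1}
    - {"dx": -0.31, "dy": 0.27, "dz": 0.1, "ax": 0, "ay": 0, "az": -0.34, "hand": 1}
    - {"dx": -0.31, "dy": 0.27, "dz": 0.3, "ax": 0, "ay": 0, "az": -0.34, "hand": 1}
    - {"dx": -0.31, "dy": 0.27, "dz": 0.45, "ax": 0, "ay": 0, "az": -0.34, "hand": 1}
    - {"dx": -0.31, "dy": 0.27, "dz": 0.6, "ax": 0, "ay": 0, "az": -0.34, "hand": 1}
    - {"dx": -0.31, "dy": 0.27, "dz": 0.65, "ax": 0, "ay": 0, "az": -0.34, "hand": 1}

```text
time: 14.1
tool_pos: [0.5039, 0.1707, 0.1666]
tcp_rot: [-3.135, 0.001, 1.65]
ft_force: [-8.0, -6.6, 23.0]
opening: 0.376
grip_force: 43.3
```

Request:
arm_command:
  rows:
    - {"dx": 0, "dy": 0, "dz": 0.02, "ax": 0, "ay": 0, "az": 0, "hand": 1}
    - {"dx": 0, "dy": 0, "dz": 0.05, "ax": 0, "ay": 0, "az": 0, "hand": 1}
    - {"dx": 0, "dy": 0, "dz": 0.08, "ax": 0, "ay": 0, "az": 0, "hand": 1}
    - {"dx": 0, "dy": 0, "dz": 0.1, "ax": 0, "ay": 0, "az": 0, "hand": 1}
    - {"dx": 0, "dy": 0, "dz": 0.11, "ax": 0, "ay": 0, "az": 0, "hand": 1}
    - {"dx": 0, "dy": 0, "dz": 0.11, "ax": 0, "ay": 0, "az": 0, "hand": 1}
    - {"dx": 0, "dy": 0, "dz": 0.11, "ax": 0, "ay": 0, "az": 0, "hand": 1}
    - {"dx": 0, "dy": 0, "dz": 0.11, "ax": 0, "ay": 0, "az": 0, "hand": 1}

```text
time: 14.9
tool_pos: [0.5084, 0.1669, 0.1577]
tcp_rot: [3.14, 0.008, 1.647]
ft_force: [-7.8, -14.2, 25.0]
opening: 0.368
grip_force: 43.7
```

Request:
arm_command:
  rows:
    - {"dx": 0, "dy": 0, "dz": -0.1, "ax": 0, "ay": 0, "az": 0, "hand": 1}
    - {"dx": 0, "dy": 0, "dz": -0.25, "ax": 0, "ay": 0, "az": 0, "hand": 1}
    - {"dx": 0, "dy": 0, "dz": -0.4, "ax": 0, "ay": 0, "az": 0, "hand": 1}
    - {"dx": 0, "dy": 0, "dz": -0.5, "ax": 0, "ay": 0, "az": 0, "hand": 1}
    - {"dx": 0, "dy": 0, "dz": -0.5, "ax": 0, "ay": 0, "az": 0, "hand": 1}
    - {"dx": 0, "dy": 0, "dz": -0.5, "ax": 0, "ay": 0, "az": 0, "hand": 1}
    - {"dx": 0, "dy": 0, "dz": -0.5, "ax": 0, "ay": 0, "az": 0, "hand": 1}
    - {"dx": 0, "dy": 0, "dz": -0.5, "ax": 0, "ay": 0, "az": 0, "hand": 1}

```text
time: 15.7
tool_pos: [0.5058, 0.1704, 0.2271]
tcp_rot: [-3.139, 0.0, 1.651]
ft_force: [0.4, 0.6, -2.5]
opening: 0.371
grip_force: 40.1
```

```bash
python3 - <<'E'
from h import *
st();a=cam('scene')['frame'][190:310,270:430];b=cam('top')['frame'][205:325,240:400]
cv2.imwrite('pics/s4.png',np.hstack([cv2.resize(x,None,fx=2.5,fy=2.5,interpolation=2) for x in(a,b)])[:,:,::-1])
E
```

```text
{'time': np.float64(15.7), 'tool_pos': array([0.506, 0.17 , 0.227]), 'tcp_rot': array([-3.139,  0.   ,  1.651]), 'ft_force': array([ 0.352,  0.569, -2.523]), 'opening': np.float64(0.371), 'grip_force': np.float64(40.104), 'joint_pos': array([ 0.463,  0.157, -0.911,  1.719,  0.127,  1.33 , -0.393])}
```

View pics/s4.png

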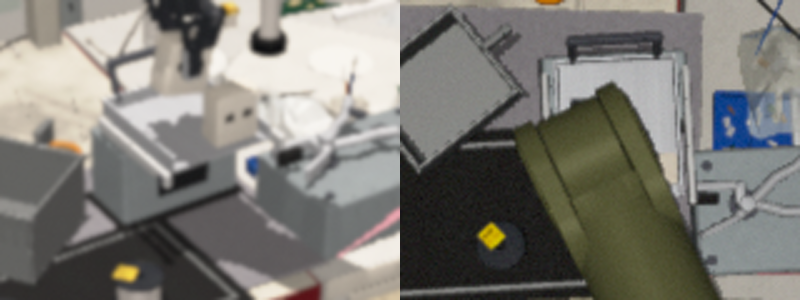

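Request:
arm_command:
  rows:
    - {"dx": -0.033, "dy": 0, "dz": 0, "ax": 0, "ay": 0, "az": 0, "hand": 1}
    - {"dx": -0.033, "dy": 0, "dz": 0, "ax": 0, "ay": 0, "az": 0, "hand": 1}
    - {"dx": -0.033, "dy": 0, "dz": 0.1, "ax": 0, "ay": 0, "az": 0, "hand": 1}
    - {"dx": -0.033, "dy": 0, "dz": 0.2, "ax": 0, "ay": 0, "az": 0, "hand": 1}
    - {"dx": -0.033, "dy": 0, "dz": 0.3, "ax": 0, "ay": 0, "az": 0, "hand": 1}
    - {"dx": -0.033, "dy": 0, "dz": 0.38, "ax": 0, "ay": 0, "az": 0, "hand": 1}
    - {"dx": -0.033, "dy": 0, "dz": 0.42, "ax": 0, "ay": 0, "az": 0, "hand": 1}
    - {"dx": -0.033, "dy": 0, "dz": 0.42, "ax": 0, "ay": 0, "az": 0, "hand": 1}

```text
time: 16.6
tool_pos: [0.5061, 0.1655, 0.164]
tcp_rot: [-3.139, -0.0, 1.651]
ft_force: [-0.4, 0.3, -3.5]
opening: 0.368
grip_force: 40.1
```

Request:
arm_command:
  rows:
    - {"dx": 0, "dy": 0, "dz": 0, "ax": 0, "ay": 0, "az": 0, "hand": 1}
    - {"dx": 0, "dy": 0, "dz": 0.02, "ax": 0, "ay": 0, "az": 0, "hand": 1}
    - {"dx": 0, "dy": 0, "dz": 0.04, "ax": 0, "ay": 0, "az": 0, "hand": 1}
    - {"dx": 0, "dy": 0, "dz": 0.06, "ax": 0, "ay": 0, "az": 0, "hand": 1}
    - {"dx": 0, "dy": 0, "dz": 0.08, "ax": 0, "ay": 0, "az": 0, "hand": 1}
    - {"dx": 0, "dy": 0, "dz": 0.08, "ax": 0, "ay": 0, "az": 0, "hand": 1}
    - {"dx": 0, "dy": 0, "dz": 0.08, "ax": 0, "ay": 0, "az": 0, "hand": 1}
    - {"dx": 0, "dy": 0, "dz": 0.08, "ax": 0, "ay": 0, "az": 0, "hand": 1}

```text
time: 17.4
tool_pos: [0.5074, 0.1644, 0.1557]
tcp_rot: [3.141, 0.003, 1.65]
ft_force: [-4.7, -5.2, 13.6]
opening: 0.369
grip_force: 42.3
```

```bash
python3 - <<'E'
from h import *
import pickle;c=pickle.load(open('w3.pkl','rb'))
def T(p):return (np.array([[np.cos(SY),np.sin(SY)],[-np.sin(SY),np.cos(SY)]])@(p[:2]-M)*1000).round(1)
for u,v,z in((378,257,.144),(378,266,.144),(383,278,.144),(383,278,.126),(545,257,.144),(545,266,.144),(560,278,.144),(395,343,.188),(442,345,.188),(405,434,.188)):print(u,v,z,T(px2w(c,u,v,z)))
print(T(r.get_state()['tool_pos']))
f=cv2.resize(c['frame'][225:450,340:600,::-1],None,fx=3,fy=3-.4,interpolation=2);cv2.imwrite('pics/w3d.png',f)
E
```

```text
378 257 0.144 [-83.1  85. ]
378 266 0.144 [-82.8  77.1]
383 278 0.144 [-78.3  66.5]
383 278 0.126 [-75.5  59.9]
545 257 0.144 [54.9 84.2]
545 266 0.144 [56.  76.3]
560 278 0.144 [70.1 65.7]
395 343 0.188 [-74.4  30.4]
442 345 0.188 [-38.6  28.5]
405 434 0.188 [-62.8 -51.8]
[-47.5  30.1]
```

View pics/w3d.png

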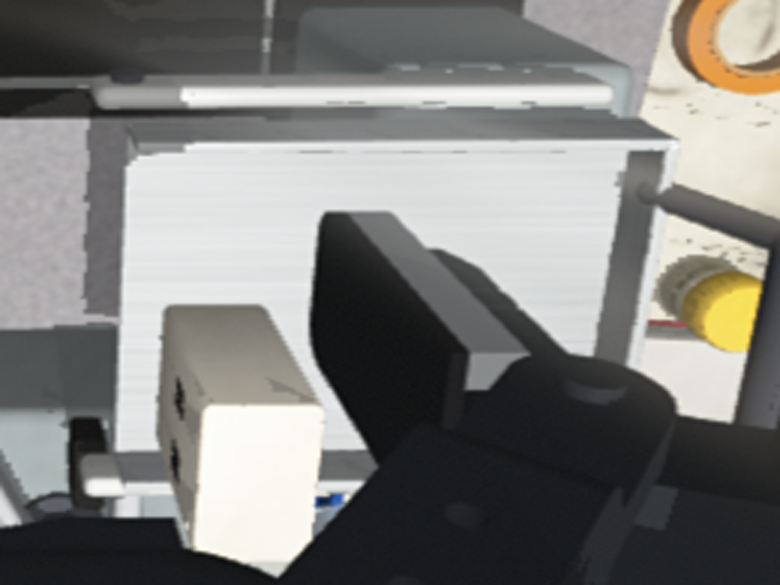

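```bash
python3 - <<'E'
from h import *
import pickle;c=pickle.load(open('w3.pkl','rb'))
def T(p):return (np.array([[np.cos(SY),np.sin(SY)],[-np.sin(SY),np.cos(SY)]])@(p[:2]-M)*1000).round(1)
for u,v,z in((394.5,342.5,.126),(428.5,342.5,.126),(409,381,.188),(447,381,.188),(383,283,.126),(383,273,.144),(548,283,.126)):print(u,v,z,T(px2w(c,u,v,z)))
E
```

```text
394.5 342.5 0.126 [-62.6  -3.7]
428.5 342.5 0.126 [-31.1  -3.8]
409 381 0.188 [-62.1  -2.6]
447 381 0.188 [-32.4  -2.8]
383 283 0.126 [-75.3  55.1]
383 273 0.144 [-78.4  71. ]
548 283 0.126 [71.2 54.3]
```

Request:
arm_command:
  rows:
    - {"dx": 0, "dy": 0, "dz": -0.06, "ax": 0, "ay": 0, "az": 0, "hand": 1}
    - {"dx": 0, "dy": 0, "dz": -0.06, "ax": 0, "ay": 0, "az": 0, "hand": 1}
    - {"dx": -0.016, "dy": 0, "dz": -0.06, "ax": 0, "ay": 0, "az": 0, "hand": 1}
    - {"dx": -0.016, "dy": 0, "dz": -0.06, "ax": 0, "ay": 0, "az": 0, "hand": 1}
    - {"dx": -0.016, "dy": 0, "dz": -0.04, "ax": 0, "ay": 0, "az": 0, "hand": 1}
    - {"dx": -0.016, "dy": 0, "dz": -0.02, "ax": 0, "ay": 0, "az": 0, "hand": 1}
    - {"dx": -0.016, "dy": 0, "dz": -0.01, "ax": 0, "ay": 0, "az": 0, "hand": 1}
    - {"dx": -0.016, "dy": 0, "dz": -0.01, "ax": 0, "ay": 0, "az": 0, "hand": 1}

```text
time: 18.2
tool_pos: [0.5069, 0.1634, 0.1555]
tcp_rot: [-3.141, 0.0, 1.651]
ft_force: [-3.3, -1.7, 3.5]
opening: 0.368
grip_force: 41.2
```

Request:
arm_command:
  rows:
    - {"dx": 0, "dy": 0, "dz": 0, "ax": 0, "ay": 0, "az": 0, "hand": 1}
    - {"dx": 0, "dy": 0, "dz": 0, "ax": 0, "ay": 0, "az": 0, "hand": 1}
    - {"dx": 0, "dy": 0, "dz": 0, "ax": 0, "ay": 0, "az": 0, "hand": 1}
    - {"dx": 0, "dy": 0, "dz": 0, "ax": 0, "ay": 0, "az": 0, "hand": 1}
    - {"dx": 0, "dy": 0, "dz": 0, "ax": 0, "ay": 0, "az": 0, "hand": 1}
    - {"dx": 0, "dy": 0, "dz": 0, "ax": 0, "ay": 0, "az": 0, "hand": 1}
    - {"dx": 0, "dy": 0, "dz": 0, "ax": 0, "ay": 0, "az": 0, "hand": 1}
    - {"dx": 0, "dy": 0, "dz": 0, "ax": 0, "ay": 0, "az": 0, "hand": 1}

```text
time: 19.0
tool_pos: [0.507, 0.1634, 0.1555]
tcp_rot: [-3.141, 0.0, 1.651]
ft_force: [-4.1, -2.0, 4.9]
opening: 0.369
grip_force: 41.2
```

Request:
arm_command:
  rows:
    - {"dx": 0, "dy": 0, "dz": -0.01, "ax": 0, "ay": 0, "az": 0, "hand": 1}
    - {"dx": 0, "dy": 0, "dz": -0.01, "ax": 0, "ay": 0, "az": 0, "hand": 0}
    - {"dx": 0, "dy": 0, "dz": -0.01, "ax": 0, "ay": 0, "az": 0, "hand": -0.3}
    - {"dx": 0, "dy": 0, "dz": -0.01, "ax": 0, "ay": 0, "az": 0, "hand": -0.3}
    - {"dx": 0, "dy": 0, "dz": -0.1, "ax": 0, "ay": 0, "az": 0, "hand": -0.3}
    - {"dx": 0, "dy": 0, "dz": -0.3, "ax": 0, "ay": 0, "az": 0, "hand": -0.3}
    - {"dx": 0, "dy": 0, "dz": -0.6, "ax": 0, "ay": 0, "az": 0, "hand": -0.3}
    - {"dx": 0, "dy": 0, "dz": -0.85, "ax": 0, "ay": 0, "az": 0, "hand": -0.3}

```text
time: 19.8
tool_pos: [0.507, 0.1637, 0.2852]
tcp_rot: [3.14, -0.0, 1.651]
ft_force: [0.9, 0.1, -2.6]
opening: 0.65
grip_force: 0.0
```

Request:
arm_command:
  rows:
    - {"dx": -0.2, "dy": 0, "dz": -0.2, "ax": 0, "ay": 0, "az": 0, "hand": -1}
    - {"dx": -0.4, "dy": 0, "dz": -0.4, "ax": 0, "ay": 0, "az": 0, "hand": -1}
    - {"dx": -0.6, "dy": 0, "dz": -0.4, "ax": 0, "ay": 0, "az": 0, "hand": -1}
    - {"dx": -0.8, "dy": 0, "dz": -0.4, "ax": 0, "ay": 0, "az": 0, "hand": -1}
    - {"dx": -0.8, "dy": 0, "dz": -0.4, "ax": 0, "ay": 0, "az": 0, "hand": -1}
    - {"dx": -0.8, "dy": 0, "dz": -0.4, "ax": 0, "ay": 0, "az": 0, "hand": -1}
    - {"dx": -0.8, "dy": 0, "dz": -0.4, "ax": 0, "ay": 0, "az": 0, "hand": -1}
    - {"dx": -0.8, "dy": 0, "dz": -0.4, "ax": 0, "ay": 0, "az": 0, "hand": -1}

```text
time: 20.6
tool_pos: [0.5164, 0.0453, 0.3426]
tcp_rot: [3.141, -0.0, 1.653]
ft_force: [-0.4, -0.3, -2.8]
opening: 1.003
grip_force: 0.0
```

```bash
python3 - <<'E'
from h import *
st();import pickle
c=cam('wrist','w5.png');pickle.dump(c,open('w5.pkl','wb'))
E
```

```text
{'time': np.float64(20.6), 'tool_pos': array([0.516, 0.045, 0.343]), 'tcp_rot': array([ 3.141, -0.   ,  1.653]), 'ft_force': array([-0.44 , -0.302, -2.782]), 'opening': np.float64(1.003), 'grip_force': np.float64(0.0), 'joint_pos': array([ 0.652,  0.048, -0.812,  1.565,  0.034,  1.543, -0.078])}
```

View pics/w5.png

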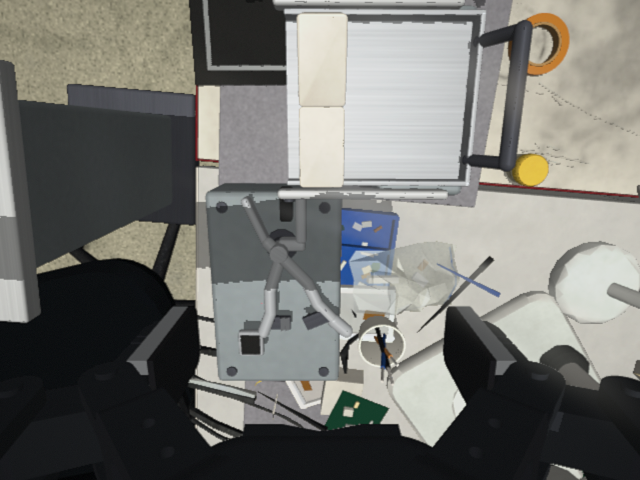

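```bash
cat >> h.py <<'E'
def T(p):return (np.array([[np.cos(SY),np.sin(SY)],[-np.sin(SY),np.cos(SY)]])@(np.asarray(p)[:2]-M)*1000).round(1)
E
python3 - <<'E'
from h import *
import pickle;c=pickle.load(open('w5.pkl','rb'))
for n,u,v,z in(('mouthR',289,181,.126),('rearR',467,180,.126),('rearL',473,12,.126),('mouthL',287,12,.126),('h1',526,30,.177),('h2',508,165,.177),('pivot',279,255,.104),('pad',250,342,.105),('fh mid',270,298,.099),('bh',318,295,.099),('bh end',347,330,.099),('fj tip',248,200,.099),('bj tip',300,198,.099),('rubber',286,205,.095),('modb c',322,160,.188),('mod a',324,60,.188),('mod gap',324,106,.188)):
    p=px2w(c,u,v,z);print(n,p.round(4),T(p))
E
```

```text
mouthR [0.4867 0.0671 0.126 ] [-75.5 -65.4]
rearR [0.6419 0.0807 0.126 ] [ 80.3 -63.5]
rearL [0.6234 0.2116 0.126 ] [71.8 68.4]
mouthL [0.477  0.1995 0.126 ] [-75.1  67.4]
h1 [0.6456 0.1895 0.177 ] [92.3 44.6]
h2 [0.6518 0.0986 0.177 ] [ 91.5 -46.5]
pivot [ 0.4799 -0.0082  0.104 ] [ -87.9 -139.9]
pad [ 0.4553 -0.1042  0.105 ] [-119.8 -233.7]
fh mid [ 0.4729 -0.0561  0.099 ] [ -98.6 -187.2]
bh [ 0.5213 -0.0489  0.099 ] [ -49.8 -183.6]
bh end [ 0.5546 -0.0854  0.099 ] [ -19.4 -222.6]
fj tip [0.4471 0.0426 0.099 ] [-116.9  -86.8]
bj tip [0.4963 0.0485 0.099 ] [-67.3 -84.6]
rubber [0.4832 0.04   0.095 ] [-81.1 -92.1]
modb c [0.5135 0.0916 0.188 ] [-46.9 -43. ]
mod a [0.5094 0.1575 0.188 ] [-46.  23.]
mod gap [0.5118 0.1282 0.188 ] [-45.8  -6.3]
```

```bash
python3 - <<'E'
from h import *
t=tray(.025,.031);x,y=.4268,.2661
plan((x,.17,.30,1.646),(x,y,.10,1.646),(x,y,.007,1.646),(x,y,.157,1.646),(*t,.25,1.646),(*t,.131,1.646))
E
```

```text
(0.4268, 0.17, 0.3, 1.646) calls 1 d [ 0.879 -0.527  0.283] a [ 0.    -0.     0.009]
(0.4268, 0.2661, 0.1, 1.646) calls 2 d [0.639 0.048 1.333] a [0. 0. 0.]
(0.4268, 0.2661, 0.007, 1.646) calls 1 d [ 0.   -0.    0.62] a [0. 0. 0.]
(0.4268, 0.2661, 0.157, 1.646) calls 1 d [ 0.  0. -1.] a [0. 0. 0.]
(np.float64(0.5795741021333225), np.float64(0.1708086865460099), 0.25, 1.646) calls 1 d [-0.71   0.968 -0.62 ] a [0. 0. 0.]
(np.float64(0.5795741021333225), np.float64(0.1708086865460099), 0.131, 1.646) calls 1 d [ 0.    -0.     0.793] a [0. 0. 0.]
```

Request:
arm_command:
  rows:
    - {"dx": 0.2, "dy": -0.2, "dz": 0, "ax": 0, "ay": 0, "az": 0, "hand": -1}
    - {"dx": 0.4, "dy": -0.4, "dz": 0, "ax": 0, "ay": 0, "az": 0, "hand": -1}
    - {"dx": 0.6, "dy": -0.53, "dz": 0, "ax": 0, "ay": 0, "az": 0, "hand": -1}
    - {"dx": 0.88, "dy": -0.53, "dz": 0.1, "ax": 0, "ay": 0, "az": 0, "hand": -1}
    - {"dx": 0.88, "dy": -0.53, "dz": 0.28, "ax": 0, "ay": 0, "az": 0, "hand": -1}
    - {"dx": 0.88, "dy": -0.53, "dz": 0.28, "ax": 0, "ay": 0, "az": 0, "hand": -1}
    - {"dx": 0.88, "dy": -0.53, "dz": 0.28, "ax": 0, "ay": 0, "az": 0, "hand": -1}
    - {"dx": 0.88, "dy": -0.53, "dz": 0.28, "ax": 0, "ay": 0, "az": 0, "hand": -1}

```text
time: 21.45
tool_pos: [0.4276, 0.1683, 0.3013]
tcp_rot: [3.14, -0.0, 1.649]
ft_force: [0.2, -0.1, -3.0]
opening: 1.0
grip_force: 0.0
```

Request:
arm_command:
  rows:
    - {"dx": 0.2, "dy": 0, "dz": 0.1, "ax": 0, "ay": 0, "az": 0, "hand": -1}
    - {"dx": 0.4, "dy": 0.05, "dz": 0.3, "ax": 0, "ay": 0, "az": 0, "hand": -1}
    - {"dx": 0.64, "dy": 0.05, "dz": 0.5, "ax": 0, "ay": 0, "az": 0, "hand": -1}
    - {"dx": 0.64, "dy": 0.05, "dz": 0.7, "ax": 0, "ay": 0, "az": 0, "hand": -1}
    - {"dx": 0.64, "dy": 0.05, "dz": 0.9, "ax": 0, "ay": 0, "az": 0, "hand": -1}
    - {"dx": 0.64, "dy": 0.05, "dz": 1, "ax": 0, "ay": 0, "az": 0, "hand": -1}
    - {"dx": 0.64, "dy": 0.05, "dz": 1, "ax": 0, "ay": 0, "az": 0, "hand": -1}
    - {"dx": 0.64, "dy": 0.05, "dz": 1, "ax": 0, "ay": 0, "az": 0, "hand": -1}

```text
time: 22.25
tool_pos: [0.4277, 0.2652, 0.1515]
tcp_rot: [3.14, -0.001, 1.649]
ft_force: [-0.3, 0.2, -3.7]
opening: 1.003
grip_force: 0.0
```

```bash
python3 - <<'E'
from h import *
t=tray(.025,.031);x,y=.4268,.2661
st();plan((x,y,.007,1.646))
E
```

```text
{'time': np.float64(22.25), 'tool_pos': array([0.428, 0.265, 0.151]), 'tcp_rot': array([ 3.140e+00, -1.000e-03,  1.649e+00]), 'ft_force': array([-0.347,  0.177, -3.661]), 'opening': np.float64(1.003), 'grip_force': np.float64(0.0), 'joint_pos': array([ 0.425,  0.19 , -1.113,  1.883,  0.184,  1.178, -0.673])}
(0.4268, 0.2661, 0.007, 1.646) calls 1 d [ 0.006 -0.007  0.963] a [ 0.002 -0.001  0.004]
```

Request:
arm_command:
  rows:
    - {"dx": 0, "dy": 0, "dz": 0.2, "ax": 0, "ay": 0, "az": 0, "hand": -1}
    - {"dx": 0, "dy": 0, "dz": 0.4, "ax": 0, "ay": 0, "az": 0, "hand": -1}
    - {"dx": 0, "dy": 0, "dz": 0.6, "ax": 0, "ay": 0, "az": 0, "hand": -1}
    - {"dx": 0, "dy": 0, "dz": 0.75, "ax": 0, "ay": 0, "az": 0, "hand": -1}
    - {"dx": 0, "dy": 0, "dz": 0.87, "ax": 0, "ay": 0, "az": 0, "hand": -1}
    - {"dx": 0, "dy": 0, "dz": 0.95, "ax": 0, "ay": 0, "az": 0, "hand": -1}
    - {"dx": 0, "dy": 0, "dz": 0.95, "ax": 0, "ay": 0, "az": 0, "hand": -1}
    - {"dx": 0, "dy": 0, "dz": 0.95, "ax": 0, "ay": 0, "az": 0, "hand": 0}

```text
time: 23.05
tool_pos: [0.4277, 0.2656, 0.009]
tcp_rot: [3.14, -0.0, 1.65]
ft_force: [0.3, 0.3, -3.6]
opening: 0.854
grip_force: 0.0
```

Request:
arm_command:
  rows:
    - {"dx": 0, "dy": 0, "dz": 0, "ax": 0, "ay": 0, "az": 0, "hand": 1}
    - {"dx": 0, "dy": 0, "dz": 0, "ax": 0, "ay": 0, "az": 0, "hand": 1}
    - {"dx": 0, "dy": 0, "dz": 0, "ax": 0, "ay": 0, "az": 0, "hand": 1}
    - {"dx": 0, "dy": 0, "dz": -0.1, "ax": 0, "ay": 0, "az": 0, "hand": 1}
    - {"dx": 0, "dy": 0, "dz": -0.3, "ax": 0, "ay": 0, "az": 0, "hand": 1}
    - {"dx": 0, "dy": 0, "dz": -0.5, "ax": 0, "ay": 0, "az": 0, "hand": 1}
    - {"dx": 0, "dy": 0, "dz": -0.75, "ax": 0, "ay": 0, "az": 0, "hand": 1}
    - {"dx": 0, "dy": 0, "dz": -1, "ax": 0, "ay": 0, "az": 0, "hand": 1}

```text
time: 23.85
tool_pos: [0.4261, 0.2654, 0.1599]
tcp_rot: [3.141, 0.0, 1.652]
ft_force: [1.4, -0.0, -5.0]
opening: 0.6
grip_force: 41.9
```

Request:
arm_command:
  rows:
    - {"dx": 0, "dy": 0, "dz": -0.2, "ax": 0, "ay": 0, "az": 0, "hand": 1}
    - {"dx": 0, "dy": 0, "dz": -0.4, "ax": 0, "ay": 0, "az": 0, "hand": 1}
    - {"dx": -0.1, "dy": 0.2, "dz": -0.6, "ax": 0, "ay": 0, "az": 0, "hand": 1}
    - {"dx": -0.2, "dy": 0.4, "dz": -0.7, "ax": 0, "ay": 0, "az": 0, "hand": 1}
    - {"dx": -0.35, "dy": 0.6, "dz": -0.7, "ax": 0, "ay": 0, "az": 0, "hand": 1}
    - {"dx": -0.5, "dy": 0.8, "dz": -0.7, "ax": 0, "ay": 0, "az": 0, "hand": 1}
    - {"dx": -0.7, "dy": 0.95, "dz": -0.7, "ax": 0, "ay": 0, "az": 0, "hand": 1}
    - {"dx": -0.7, "dy": 0.95, "dz": -0.7, "ax": 0, "ay": 0, "az": 0, "hand": 1}

```text
time: 24.65
tool_pos: [0.5809, 0.1654, 0.2627]
tcp_rot: [3.141, 0.001, 1.642]
ft_force: [-0.2, -0.5, -4.2]
opening: 0.597
grip_force: 41.9
```

```bash
python3 - <<'E'
from h import *
t=tray(.025,.031)
st();plan((*t,.25,1.646),(*t,.131,1.646))
E
```

```text
{'time': np.float64(24.65), 'tool_pos': array([0.581, 0.165, 0.263]), 'tcp_rot': array([3.141e+00, 1.000e-03, 1.642e+00]), 'ft_force': array([-0.234, -0.543, -4.176]), 'opening': np.float64(0.597), 'grip_force': np.float64(41.927), 'joint_pos': array([ 0.484,  0.367, -1.028,  1.498,  0.316,  1.453, -0.481])}
(np.float64(0.5795741021333225), np.float64(0.1708086865460099), 0.25, 1.646) calls 1 d [ 0.037 -0.007  0.085] a [ 0.001  0.002 -0.006]
(np.float64(0.5795741021333225), np.float64(0.1708086865460099), 0.131, 1.646) calls 1 d [ 0.    -0.     0.793] a [0. 0. 0.]
```

Request:
arm_command:
  rows:
    - {"dx": 0.037, "dy": -0.01, "dz": 0.1, "ax": 0, "ay": 0, "az": 0, "hand": 1}
    - {"dx": 0.037, "dy": -0.01, "dz": 0.25, "ax": 0, "ay": 0, "az": 0, "hand": 1}
    - {"dx": 0.037, "dy": -0.01, "dz": 0.4, "ax": 0, "ay": 0, "az": 0, "hand": 1}
    - {"dx": 0.037, "dy": -0.01, "dz": 0.55, "ax": 0, "ay": 0, "az": 0, "hand": 1}
    - {"dx": 0.037, "dy": -0.01, "dz": 0.7, "ax": 0, "ay": 0, "az": 0, "hand": 1}
    - {"dx": 0.037, "dy": -0.01, "dz": 0.8, "ax": 0, "ay": 0, "az": 0, "hand": 1}
    - {"dx": 0.037, "dy": -0.01, "dz": 0.83, "ax": 0, "ay": 0, "az": 0, "hand": 1}
    - {"dx": 0.037, "dy": -0.01, "dz": 0.83, "ax": 0, "ay": 0, "az": 0, "hand": 1}

```text
time: 25.45
tool_pos: [0.5797, 0.1749, 0.1424]
tcp_rot: [3.13, 0.005, 1.648]
ft_force: [6.0, -9.2, 10.7]
opening: 0.591
grip_force: 43.0
```

```bash
python3 - <<'E'
from h import *
st();print(T(r.get_state()['tool_pos']))
E
```

```text
{'time': np.float64(25.45), 'tool_pos': array([0.58 , 0.175, 0.142]), 'tcp_rot': array([3.13 , 0.005, 1.648]), 'ft_force': array([ 5.982, -9.21 , 10.653]), 'opening': np.float64(0.591), 'grip_force': np.float64(42.956), 'joint_pos': array([ 0.438,  0.45 , -0.985,  1.661,  0.404,  1.238, -0.555])}
[25.5 35.1]
```

Request:
arm_command:
  rows:
    - {"dx": 0, "dy": 0, "dz": -0.1, "ax": 0, "ay": 0, "az": 0, "hand": 1}
    - {"dx": -0.045, "dy": 0, "dz": -0.1, "ax": 0, "ay": 0, "az": 0, "hand": 1}
    - {"dx": -0.045, "dy": 0, "dz": -0.1, "ax": 0, "ay": 0, "az": 0, "hand": 1}
    - {"dx": -0.045, "dy": 0, "dz": -0.07, "ax": 0, "ay": 0, "az": 0, "hand": 1}
    - {"dx": -0.045, "dy": 0, "dz": -0.03, "ax": 0, "ay": 0, "az": 0, "hand": 1}
    - {"dx": -0.045, "dy": 0, "dz": 0, "ax": 0, "ay": 0, "az": 0, "hand": 1}
    - {"dx": -0.045, "dy": 0, "dz": 0.02, "ax": 0, "ay": 0, "az": 0, "hand": 1}
    - {"dx": -0.045, "dy": 0, "dz": 0.02, "ax": 0, "ay": 0, "az": 0, "hand": 1}

```text
time: 26.25
tool_pos: [0.5799, 0.1709, 0.1404]
tcp_rot: [3.133, 0.0, 1.65]
ft_force: [2.2, -4.5, 21.3]
opening: 0.593
grip_force: 53.5
```

```bash
python3 - <<'E'
from h import *
st();print(T(r.get_state()['tool_pos']))
E
```

```text
{'time': np.float64(26.25), 'tool_pos': array([0.58 , 0.171, 0.14 ]), 'tcp_rot': array([3.133, 0.   , 1.65 ]), 'ft_force': array([ 2.221, -4.533, 21.283]), 'opening': np.float64(0.593), 'grip_force': np.float64(53.538), 'joint_pos': array([ 0.449,  0.451, -0.985,  1.664,  0.399,  1.233, -0.544])}
[25.3 31.1]
```

Request:
arm_command:
  rows:
    - {"dx": 0, "dy": 0, "dz": -0.12, "ax": 0, "ay": 0, "az": 0, "hand": 1}
    - {"dx": -0.02, "dy": 0, "dz": -0.12, "ax": 0, "ay": 0, "az": 0, "hand": 1}
    - {"dx": -0.02, "dy": 0, "dz": -0.12, "ax": 0, "ay": 0, "az": 0, "hand": 1}
    - {"dx": -0.02, "dy": 0, "dz": -0.1, "ax": 0, "ay": 0, "az": 0, "hand": 1}
    - {"dx": -0.02, "dy": 0, "dz": -0.08, "ax": 0, "ay": 0, "az": 0, "hand": 1}
    - {"dx": -0.02, "dy": 0, "dz": -0.06, "ax": 0, "ay": 0, "az": 0, "hand": 1}
    - {"dx": -0.02, "dy": 0, "dz": -0.045, "ax": 0, "ay": 0, "az": 0, "hand": 1}
    - {"dx": -0.02, "dy": 0, "dz": -0.045, "ax": 0, "ay": 0, "az": 0, "hand": 1}

```text
time: 27.05
tool_pos: [0.5755, 0.1675, 0.1413]
tcp_rot: [-3.14, 0.0, 1.651]
ft_force: [0.9, -0.2, -4.6]
opening: 0.598
grip_force: 42.5
```

```bash
python3 - <<'E'
from h import *
st();print(T(r.get_state()['tool_pos']))
E
```

```text
{'time': np.float64(27.05), 'tool_pos': array([0.575, 0.167, 0.141]), 'tcp_rot': array([-3.14 ,  0.   ,  1.651]), 'ft_force': array([ 0.909, -0.167, -4.637]), 'opening': np.float64(0.598), 'grip_force': np.float64(42.472), 'joint_pos': array([ 0.457,  0.447, -0.987,  1.668,  0.391,  1.242, -0.534])}
[20.7 28. ]
```

Request:
arm_command:
  rows:
    - {"dx": 0, "dy": 0, "dz": 0, "ax": 0, "ay": 0, "az": 0, "hand": 1}
    - {"dx": 0, "dy": 0, "dz": 0.01, "ax": 0, "ay": 0, "az": 0, "hand": 1}
    - {"dx": 0, "dy": 0, "dz": 0.02, "ax": 0, "ay": 0, "az": 0, "hand": 1}
    - {"dx": 0, "dy": 0, "dz": 0.03, "ax": 0, "ay": 0, "az": 0, "hand": 1}
    - {"dx": 0, "dy": 0, "dz": 0.03, "ax": 0, "ay": 0, "az": 0, "hand": 1}
    - {"dx": 0, "dy": 0, "dz": 0.03, "ax": 0, "ay": 0, "az": 0, "hand": 1}
    - {"dx": 0, "dy": 0, "dz": 0.03, "ax": 0, "ay": 0, "az": 0, "hand": 1}
    - {"dx": 0, "dy": 0, "dz": 0.03, "ax": 0, "ay": 0, "az": 0, "hand": 1}

```text
time: 27.85
tool_pos: [0.5774, 0.1679, 0.1398]
tcp_rot: [3.138, 0.0, 1.65]
ft_force: [0.8, -0.2, 6.0]
opening: 0.599
grip_force: 45.0
```

```bash
python3 - <<'E'
from h import *
st();print(T(r.get_state()['tool_pos']))
E
```

```text
{'time': np.float64(27.85), 'tool_pos': array([0.577, 0.168, 0.14 ]), 'tcp_rot': array([3.138, 0.   , 1.65 ]), 'ft_force': array([ 0.823, -0.206,  6.02 ]), 'opening': np.float64(0.599), 'grip_force': np.float64(45.018), 'joint_pos': array([ 0.456,  0.449, -0.986,  1.668,  0.395,  1.235, -0.537])}
[22.6 28.2]
```

Request:
arm_command:
  rows:
    - {"dx": 0, "dy": 0, "dz": -0.01, "ax": 0, "ay": 0, "az": 0, "hand": 1}
    - {"dx": 0, "dy": 0, "dz": -0.01, "ax": 0, "ay": 0, "az": 0, "hand": -0.5}
    - {"dx": 0, "dy": 0, "dz": -0.01, "ax": 0, "ay": 0, "az": 0, "hand": -0.5}
    - {"dx": 0, "dy": 0, "dz": -0.01, "ax": 0, "ay": 0, "az": 0, "hand": -0.5}
    - {"dx": 0, "dy": 0, "dz": -0.1, "ax": 0, "ay": 0, "az": 0, "hand": -0.5}
    - {"dx": 0, "dy": 0, "dz": -0.3, "ax": 0, "ay": 0, "az": 0, "hand": -0.5}
    - {"dx": 0, "dy": 0, "dz": -0.6, "ax": 0, "ay": 0, "az": 0, "hand": -0.5}
    - {"dx": 0, "dy": 0, "dz": -0.9, "ax": 0, "ay": 0, "az": 0, "hand": -0.5}

```text
time: 28.65
tool_pos: [0.5752, 0.1675, 0.2743]
tcp_rot: [-3.141, 0.0, 1.651]
ft_force: [1.1, -0.4, -2.7]
opening: 0.751
grip_force: 0.0
```

```bash
python3 - <<'E'
from h import *
st();x,y=.4333,.4213
plan((.50,.31,.27,1.646),(x,y,.157,1.646),(x,y,.009,1.646))
E
```

```text
{'time': np.float64(28.65), 'tool_pos': array([0.575, 0.168, 0.274]), 'tcp_rot': array([-3.141,  0.   ,  1.651]), 'ft_force': array([ 1.064, -0.361, -2.652]), 'opening': np.float64(0.751), 'grip_force': np.float64(0.0), 'joint_pos': array([ 0.492,  0.353, -1.04 ,  1.491,  0.304,  1.472, -0.47 ])}
(0.5, 0.31, 0.27, 1.646) calls 1 d [ 0.987 -0.424  0.029] a [-0.001  0.     0.007]
(0.4333, 0.4213, 0.157, 1.646) calls 1 d [ 0.773 -0.388  0.753] a [0. 0. 0.]
(0.4333, 0.4213, 0.009, 1.646) calls 1 d [ 0.    -0.     0.987] a [0. 0. 0.]
```

Request:
arm_command:
  rows:
    - {"dx": 0.2, "dy": -0.1, "dz": 0, "ax": 0, "ay": 0, "az": 0, "hand": -1}
    - {"dx": 0.4, "dy": -0.2, "dz": 0, "ax": 0, "ay": 0, "az": 0, "hand": -1}
    - {"dx": 0.6, "dy": -0.3, "dz": 0, "ax": 0, "ay": 0, "az": 0, "hand": -1}
    - {"dx": 0.8, "dy": -0.42, "dz": 0, "ax": 0, "ay": 0, "az": 0, "hand": -1}
    - {"dx": 0.95, "dy": -0.55, "dz": 0, "ax": 0, "ay": 0, "az": 0, "hand": -1}
    - {"dx": 0.95, "dy": -0.7, "dz": 0, "ax": 0, "ay": 0, "az": 0, "hand": -1}
    - {"dx": 0.95, "dy": -0.85, "dz": 0, "ax": 0, "ay": 0, "az": 0, "hand": -1}
    - {"dx": 0.95, "dy": -0.85, "dz": 0, "ax": 0, "ay": 0, "az": 0, "hand": -1}

```text
time: 29.45
tool_pos: [0.4343, 0.3008, 0.2733]
tcp_rot: [3.141, 0.002, 1.655]
ft_force: [-0.6, 0.5, -3.4]
opening: 1.0
grip_force: 0.0
```

```bash
python3 - <<'E'
from h import *
st();x,y=.4333,.4213
plan((x,y,.20,1.646),(x,y,.009,1.646))
a=cam('wrist');import pickle;pickle.dump(a,open('w6.pkl','wb'));cv2.imwrite('pics/w6.png',a['frame'][:,:,::-1])
print(w2px(a,(x,y,.041)))
f=a['frame'].astype(int);m=((f[:,:,0]>150)&(f[:,:,1]>120)&(f[:,:,2]<90)).astype(np.uint8)
n,l,s,c=cv2.connectedComponentsWithStats(m)
for i in range(1,n):
    if s[i,4]>60:print(s[i],c[i].round(1))
# bin shift between w3 and now: reproject features is messy; compare top views
t0=cv2.imread('pics/top0.png');t1=cam('top')['frame'][:,:,::-1];d=cv2.absdiff(t0,t1).max(2)>40
ys,xs=np.nonzero(d[200:335,200:345]);print(len(xs))
print('\n'.join(''.join('#' if d[v:v+4,u:u+4].mean()>.4 else '.' for u in range(200,345,4)) for v in range(200,335,4)))
E
```

```text
{'time': np.float64(29.45), 'tool_pos': array([0.434, 0.301, 0.273]), 'tcp_rot': array([3.141e+00, 2.000e-03, 1.655e+00]), 'ft_force': array([-0.638,  0.52 , -3.383]), 'opening': np.float64(1.0), 'grip_force': np.float64(0.0), 'joint_pos': array([ 0.406,  0.161, -1.16 ,  1.657,  0.151,  1.422, -0.687])}
(0.4333, 0.4213, 0.2, 1.646) calls 1 d [0.802 0.06  0.487] a [0.001 0.003 0.011]
(0.4333, 0.4213, 0.009, 1.646) calls 2 d [ 0.    -0.     1.273] a [0. 0. 0.]
[331.30973315  64.65072925]
[305  40  14  17  78] [312.1  47.9]
[598 273  27  36 326] [614.4 286.8]
[569 284  13  12  80] [575.2 290.2]
[568 298  43  26 309] [585.  315.6]
2991
.....................................
.....................................
.....................................
.....................................
.....................................
.....................................
.....................................
.....................................
.....................................
............................##.......
...........................####......
..........................######.....
..........................######.....
...........................####......
............................##.......
.....................................
.....................................
.....................................
.............#.......................
.............#.......................
..........###........................
.........#####.......................
........#######......................
........#######......................
...#....########..###................
..####.##########.##.................
..################...................
..#################.........#........
...#################.................
....###.############...#####..#......
......#############...........##.....
.....####.#############..............
......#...#####.########.............
..........###############............
```

Request:
arm_command:
  rows:
    - {"dx": 0.2, "dy": 0.02, "dz": 0, "ax": 0, "ay": 0, "az": 0, "hand": -1}
    - {"dx": 0.4, "dy": 0.04, "dz": 0.1, "ax": 0, "ay": 0, "az": 0, "hand": -1}
    - {"dx": 0.6, "dy": 0.06, "dz": 0.25, "ax": 0, "ay": 0, "az": 0, "hand": -1}
    - {"dx": 0.79, "dy": 0.06, "dz": 0.4, "ax": 0, "ay": 0, "az": 0, "hand": -1}
    - {"dx": 0.79, "dy": 0.06, "dz": 0.6, "ax": 0, "ay": 0, "az": 0, "hand": -1}
    - {"dx": 0.79, "dy": 0.06, "dz": 0.8, "ax": 0, "ay": 0, "az": 0, "hand": -1}
    - {"dx": 0.79, "dy": 0.06, "dz": 0.9, "ax": 0, "ay": 0, "az": 0, "hand": -1}
    - {"dx": 0.79, "dy": 0.06, "dz": 0.9, "ax": 0, "ay": 0, "az": 0, "hand": -1}

```text
time: 30.35
tool_pos: [0.437, 0.4168, 0.1351]
tcp_rot: [-3.138, 0.002, 1.65]
ft_force: [0.1, -0.3, -3.0]
opening: 0.997
grip_force: 0.0
```

```bash
python3 - <<'E'
from h import *
st();x,y=.4333,.4213
plan((x,y,.009,1.646))
E
```

```text
{'time': np.float64(30.35), 'tool_pos': array([0.437, 0.417, 0.135]), 'tcp_rot': array([-3.138e+00,  2.000e-03,  1.650e+00]), 'ft_force': array([ 0.085, -0.325, -3.008]), 'opening': np.float64(0.997), 'grip_force': np.float64(0.0), 'joint_pos': array([ 0.009,  0.497, -1.048,  1.659,  0.448,  1.255, -1.052])}
(0.4333, 0.4213, 0.009, 1.646) calls 1 d [ 0.034 -0.019  0.84 ] a [-0.005  0.003  0.005]
```

Request:
arm_command:
  rows:
    - {"dx": 0.02, "dy": -0.01, "dz": 0.1, "ax": 0, "ay": 0, "az": 0, "hand": -1}
    - {"dx": 0.02, "dy": -0.01, "dz": 0.3, "ax": 0, "ay": 0, "az": 0, "hand": -1}
    - {"dx": 0.02, "dy": -0.01, "dz": 0.5, "ax": 0, "ay": 0, "az": 0, "hand": -1}
    - {"dx": 0.02, "dy": -0.01, "dz": 0.68, "ax": 0, "ay": 0, "az": 0, "hand": -1}
    - {"dx": 0.02, "dy": -0.01, "dz": 0.8, "ax": 0, "ay": 0, "az": 0, "hand": -1}
    - {"dx": 0.02, "dy": -0.01, "dz": 0.84, "ax": 0, "ay": 0, "az": 0, "hand": -1}
    - {"dx": 0.02, "dy": -0.01, "dz": 0.84, "ax": 0, "ay": 0, "az": 0, "hand": -1}
    - {"dx": 0.02, "dy": -0.01, "dz": 0.84, "ax": 0, "ay": 0, "az": 0, "hand": 0}

```text
time: 31.15
tool_pos: [0.4359, 0.4219, 0.0127]
tcp_rot: [3.14, -0.001, 1.65]
ft_force: [0.0, -0.1, -3.4]
opening: 0.861
grip_force: 0.0
```

Request:
arm_command:
  rows:
    - {"dx": 0, "dy": 0, "dz": 0, "ax": 0, "ay": 0, "az": 0, "hand": 1}
    - {"dx": 0, "dy": 0, "dz": 0, "ax": 0, "ay": 0, "az": 0, "hand": 1}
    - {"dx": 0, "dy": 0, "dz": 0, "ax": 0, "ay": 0, "az": 0, "hand": 1}
    - {"dx": 0, "dy": 0, "dz": -0.1, "ax": 0, "ay": 0, "az": 0, "hand": 1}
    - {"dx": 0, "dy": 0, "dz": -0.3, "ax": 0, "ay": 0, "az": 0, "hand": 1}
    - {"dx": 0, "dy": 0, "dz": -0.5, "ax": 0, "ay": 0, "az": 0, "hand": 1}
    - {"dx": 0, "dy": 0, "dz": -0.75, "ax": 0, "ay": 0, "az": 0, "hand": 1}
    - {"dx": 0, "dy": 0, "dz": -1, "ax": 0, "ay": 0, "az": 0, "hand": 1}

```text
time: 31.95
tool_pos: [0.4349, 0.4208, 0.1631]
tcp_rot: [-3.141, 0.0, 1.651]
ft_force: [0.5, 0.4, -3.2]
opening: 0.607
grip_force: 41.9
```

Request:
arm_command:
  rows:
    - {"dx": 0, "dy": 0, "dz": -0.2, "ax": 0, "ay": 0, "az": 0, "hand": 1}
    - {"dx": 0, "dy": 0, "dz": -0.4, "ax": 0, "ay": 0, "az": 0, "hand": 1}
    - {"dx": 0, "dy": 0, "dz": -0.6, "ax": 0, "ay": 0, "az": 0, "hand": 1}
    - {"dx": -0.1, "dy": 0, "dz": -0.8, "ax": 0, "ay": 0, "az": 0, "hand": 1}
    - {"dx": -0.35, "dy": 0.1, "dz": -0.8, "ax": 0, "ay": 0, "az": 0, "hand": 1}
    - {"dx": -0.6, "dy": 0.2, "dz": -0.8, "ax": 0, "ay": 0, "az": 0, "hand": 1}
    - {"dx": -0.85, "dy": 0.35, "dz": -0.8, "ax": 0, "ay": 0, "az": 0, "hand": 1}
    - {"dx": -0.85, "dy": 0.35, "dz": -0.8, "ax": 0, "ay": 0, "az": 0, "hand": 1}

```text
time: 32.75
tool_pos: [0.503, 0.2905, 0.2812]
tcp_rot: [3.14, 0.004, 1.639]
ft_force: [0.6, -1.6, -4.2]
opening: 0.603
grip_force: 41.9
```

```bash
python3 - <<'E'
from h import *
st();t=tray(.025,-.034)
plan((*t,.28,1.646),(*t,.16,1.646))
E
```

```text
{'time': np.float64(32.75), 'tool_pos': array([0.503, 0.29 , 0.281]), 'tcp_rot': array([3.14 , 0.004, 1.639]), 'ft_force': array([ 0.64 , -1.605, -4.221]), 'opening': np.float64(0.603), 'grip_force': np.float64(41.925), 'joint_pos': array([ 0.332,  0.323, -1.115,  1.524,  0.295,  1.477, -0.723])}
(np.float64(0.5845093479332099), np.float64(0.10599631620751127), 0.28, 1.646) calls 2 d [-1.264  0.459  0.014] a [ 0.002  0.006 -0.009]
(np.float64(0.5845093479332099), np.float64(0.10599631620751127), 0.16, 1.646) calls 1 d [ 0.  -0.   0.8] a [0. 0. 0.]
```

Request:
arm_command:
  rows:
    - {"dx": -0.2, "dy": 0.1, "dz": 0, "ax": 0, "ay": 0, "az": 0, "hand": 1}
    - {"dx": -0.4, "dy": 0.2, "dz": 0, "ax": 0, "ay": 0, "az": 0, "hand": 1}
    - {"dx": -0.6, "dy": 0.3, "dz": 0, "ax": 0, "ay": 0, "az": 0, "hand": 1}
    - {"dx": -0.8, "dy": 0.45, "dz": 0, "ax": 0, "ay": 0, "az": 0, "hand": 1}
    - {"dx": -0.9, "dy": 0.45, "dz": 0, "ax": 0, "ay": 0, "az": 0, "hand": 1}
    - {"dx": -0.9, "dy": 0.45, "dz": 0, "ax": 0, "ay": 0, "az": 0, "hand": 1}
    - {"dx": -0.9, "dy": 0.45, "dz": 0, "ax": 0, "ay": 0, "az": 0, "hand": 1}
    - {"dx": -0.9, "dy": 0.45, "dz": 0, "ax": 0, "ay": 0, "az": 0, "hand": 1}

```text
time: 33.55
tool_pos: [0.5747, 0.1713, 0.282]
tcp_rot: [3.141, -0.001, 1.654]
ft_force: [-0.7, 0.5, -4.2]
opening: 0.604
grip_force: 42.0
```

```bash
python3 - <<'E'
from h import *
st();t=tray(.025,-.031)
plan((*t,.28,1.646),(*t,.16,1.646))
E
```

```text
{'time': np.float64(33.55), 'tool_pos': array([0.575, 0.171, 0.282]), 'tcp_rot': array([ 3.141e+00, -1.000e-03,  1.654e+00]), 'ft_force': array([-0.659,  0.53 , -4.233]), 'opening': np.float64(0.604), 'grip_force': np.float64(41.986), 'joint_pos': array([ 0.505,  0.362, -1.071,  1.478,  0.316,  1.489, -0.482])}
(np.float64(0.5842815673578304), np.float64(0.10898765637698044), 0.28, 1.646) calls 1 d [-0.419  0.029  0.013] a [ 0.    -0.001  0.01 ]
(np.float64(0.5842815673578304), np.float64(0.10898765637698044), 0.16, 1.646) calls 1 d [ 0.  -0.   0.8] a [0. 0. 0.]
```

Request:
arm_command:
  rows:
    - {"dx": -0.15, "dy": 0.03, "dz": 0, "ax": 0, "ay": 0, "az": 0, "hand": 1}
    - {"dx": -0.3, "dy": 0.03, "dz": 0, "ax": 0, "ay": 0, "az": 0, "hand": 1}
    - {"dx": -0.42, "dy": 0.03, "dz": 0, "ax": 0, "ay": 0, "az": 0, "hand": 1}
    - {"dx": -0.42, "dy": 0.03, "dz": 0.2, "ax": 0, "ay": 0, "az": 0, "hand": 1}
    - {"dx": -0.42, "dy": 0.03, "dz": 0.4, "ax": 0, "ay": 0, "az": 0, "hand": 1}
    - {"dx": -0.42, "dy": 0.03, "dz": 0.6, "ax": 0, "ay": 0, "az": 0, "hand": 1}
    - {"dx": -0.42, "dy": 0.03, "dz": 0.8, "ax": 0, "ay": 0, "az": 0, "hand": 1}
    - {"dx": -0.42, "dy": 0.03, "dz": 0.8, "ax": 0, "ay": 0, "az": 0, "hand": 1}

```text
time: 34.35
tool_pos: [0.582, 0.1073, 0.1579]
tcp_rot: [-3.134, 0.0, 1.654]
ft_force: [-0.4, 0.4, -4.0]
opening: 0.607
grip_force: 42.2
```

```bash
python3 - <<'E'
from h import *
st();t=tray(.025,-.031);print(T(r.get_state()['tool_pos']))
plan((*t,.136,1.646))
E
```

```text
{'time': np.float64(34.35), 'tool_pos': array([0.582, 0.107, 0.158]), 'tcp_rot': array([-3.134,  0.   ,  1.654]), 'ft_force': array([-0.42 ,  0.413, -3.971]), 'opening': np.float64(0.607), 'grip_force': np.float64(42.16), 'joint_pos': array([ 0.587,  0.426, -1.017,  1.662,  0.375,  1.273, -0.422])}
[ 22.6 -32.5]
(np.float64(0.5842815673578304), np.float64(0.10898765637698044), 0.136, 1.646) calls 1 d [0.01  0.017 0.146] a [-0.009  0.     0.01 ]
```

Request:
arm_command:
  rows:
    - {"dx": 0, "dy": 0, "dz": 0.05, "ax": 0, "ay": 0, "az": 0, "hand": 1}
    - {"dx": 0, "dy": 0, "dz": 0.09, "ax": 0, "ay": 0, "az": 0, "hand": 1}
    - {"dx": 0, "dy": 0, "dz": 0.12, "ax": 0, "ay": 0, "az": 0, "hand": 1}
    - {"dx": 0, "dy": 0, "dz": 0.14, "ax": 0, "ay": 0, "az": 0, "hand": 1}
    - {"dx": 0, "dy": 0, "dz": 0.15, "ax": 0, "ay": 0, "az": 0, "hand": 1}
    - {"dx": 0, "dy": 0, "dz": 0.15, "ax": 0, "ay": 0, "az": 0, "hand": 1}
    - {"dx": 0, "dy": 0, "dz": 0.15, "ax": 0, "ay": 0, "az": 0, "hand": 1}
    - {"dx": 0, "dy": 0, "dz": 0.15, "ax": 0, "ay": 0, "az": 0, "hand": 1}

```text
time: 35.15
tool_pos: [0.5855, 0.1067, 0.1393]
tcp_rot: [3.141, 0.0, 1.651]
ft_force: [1.1, 0.9, -4.7]
opening: 0.6
grip_force: 42.2
```

Request:
arm_command:
  rows:
    - {"dx": 0, "dy": 0, "dz": 0.01, "ax": 0, "ay": 0, "az": 0, "hand": 1}
    - {"dx": 0, "dy": 0, "dz": 0.02, "ax": 0, "ay": 0, "az": 0, "hand": 1}
    - {"dx": 0, "dy": 0, "dz": 0.03, "ax": 0, "ay": 0, "az": 0, "hand": 1}
    - {"dx": 0, "dy": 0, "dz": 0.03, "ax": 0, "ay": 0, "az": 0, "hand": 1}
    - {"dx": 0, "dy": 0, "dz": 0.03, "ax": 0, "ay": 0, "az": 0, "hand": 1}
    - {"dx": 0, "dy": 0, "dz": 0.03, "ax": 0, "ay": 0, "az": 0, "hand": -0.5}
    - {"dx": 0, "dy": 0, "dz": 0.03, "ax": 0, "ay": 0, "az": 0, "hand": -0.5}
    - {"dx": 0, "dy": 0, "dz": 0.03, "ax": 0, "ay": 0, "az": 0, "hand": -0.5}

```text
time: 35.95
tool_pos: [0.5853, 0.1066, 0.1346]
tcp_rot: [3.142, 0.0, 1.651]
ft_force: [0.2, 0.3, -3.0]
opening: 0.747
grip_force: 0.0
```

Request:
arm_command:
  rows:
    - {"dx": 0, "dy": 0, "dz": 0, "ax": 0, "ay": 0, "az": 0, "hand": -0.5}
    - {"dx": 0, "dy": 0, "dz": -0.1, "ax": 0, "ay": 0, "az": 0, "hand": -0.5}
    - {"dx": 0, "dy": 0, "dz": -0.2, "ax": 0, "ay": 0, "az": 0, "hand": -0.5}
    - {"dx": 0, "dy": 0, "dz": -0.4, "ax": 0, "ay": 0, "az": 0, "hand": -0.5}
    - {"dx": 0, "dy": 0, "dz": -0.6, "ax": 0, "ay": 0, "az": 0, "hand": -0.5}
    - {"dx": 0, "dy": 0, "dz": -0.8, "ax": 0, "ay": 0, "az": 0, "hand": -0.5}
    - {"dx": 0, "dy": 0, "dz": -1, "ax": 0, "ay": 0, "az": 0, "hand": -0.5}
    - {"dx": 0, "dy": 0, "dz": -1, "ax": 0, "ay": 0, "az": 0, "hand": -0.5}

```text
time: 36.75
tool_pos: [0.5874, 0.1082, 0.2904]
tcp_rot: [3.133, -0.001, 1.651]
ft_force: [0.3, 0.4, -2.9]
opening: 0.749
grip_force: 0.0
```

```bash
python3 - <<'E'
from h import *
st();plan((.50,.13,.35,1.646),(.44,.25,.35,1.646))
E
```

```text
{'time': np.float64(36.75), 'tool_pos': array([0.587, 0.108, 0.29 ]), 'tcp_rot': array([ 3.133e+00, -1.000e-03,  1.651e+00]), 'ft_force': array([ 0.317,  0.43 , -2.896]), 'opening': np.float64(0.749), 'grip_force': np.float64(0.0), 'joint_pos': array([ 0.617,  0.339, -1.065,  1.477,  0.299,  1.49 , -0.364])}
(0.5, 0.13, 0.35, 1.646) calls 1 d [ 0.192 -0.565 -0.402] a [ 0.011 -0.001  0.006]
(0.44, 0.25, 0.35, 1.646) calls 1 d [ 0.828 -0.339 -0.   ] a [0. 0. 0.]
```

```bash
python3 - <<'E'
from h import *
plan((.56,.25,.36,1.95),(.565,.37,.33,2.25))
E
```

```text
(0.56, 0.25, 0.36, 1.95) calls 1 d [ 0.957 -0.102 -0.464] a [ 0.011  0.001 -0.381]
(0.565, 0.37, 0.33, 2.25) calls 1 d [0.731 0.327 0.2  ] a [ 0.     0.    -0.382]
```

Request:
arm_command:
  rows:
    - {"dx": 0.2, "dy": -0.1, "dz": -0.15, "ax": 0, "ay": 0, "az": -0.1, "hand": -0.3}
    - {"dx": 0.4, "dy": -0.1, "dz": -0.3, "ax": 0, "ay": 0, "az": -0.2, "hand": -0.3}
    - {"dx": 0.6, "dy": -0.1, "dz": -0.46, "ax": 0, "ay": 0, "az": -0.3, "hand": -0.3}
    - {"dx": 0.8, "dy": -0.1, "dz": -0.46, "ax": 0, "ay": 0, "az": -0.38, "hand": -0.3}
    - {"dx": 0.96, "dy": -0.1, "dz": -0.46, "ax": 0, "ay": 0, "az": -0.38, "hand": -0.3}
    - {"dx": 0.96, "dy": -0.1, "dz": -0.46, "ax": 0, "ay": 0, "az": -0.38, "hand": -0.3}
    - {"dx": 0.96, "dy": -0.1, "dz": -0.46, "ax": 0, "ay": 0, "az": -0.38, "hand": -0.3}
    - {"dx": 0.96, "dy": -0.1, "dz": -0.46, "ax": 0, "ay": 0, "az": -0.38, "hand": -0.3}

```text
time: 37.55
tool_pos: [0.5593, 0.2474, 0.3531]
tcp_rot: [-3.141, 0.001, 1.947]
ft_force: [0.0, -0.2, -2.9]
opening: 0.652
grip_force: 0.0
```

Request:
arm_command:
  rows:
    - {"dx": 0.2, "dy": 0.1, "dz": 0.05, "ax": 0, "ay": 0, "az": -0.1, "hand": -0.3}
    - {"dx": 0.4, "dy": 0.2, "dz": 0.1, "ax": 0, "ay": 0, "az": -0.2, "hand": -0.3}
    - {"dx": 0.6, "dy": 0.3, "dz": 0.15, "ax": 0, "ay": 0, "az": -0.3, "hand": -0.3}
    - {"dx": 0.73, "dy": 0.33, "dz": 0.2, "ax": 0, "ay": 0, "az": -0.38, "hand": -0.3}
    - {"dx": 0.73, "dy": 0.33, "dz": 0.2, "ax": 0, "ay": 0, "az": -0.38, "hand": -0.3}
    - {"dx": 0.73, "dy": 0.33, "dz": 0.2, "ax": 0, "ay": 0, "az": -0.38, "hand": -0.3}
    - {"dx": 0.73, "dy": 0.33, "dz": 0.2, "ax": 0, "ay": 0, "az": -0.38, "hand": -0.3}
    - {"dx": 0.73, "dy": 0.33, "dz": 0.2, "ax": 0, "ay": 0, "az": -0.38, "hand": -0.3}

```text
time: 38.35
tool_pos: [0.5656, 0.3672, 0.3241]
tcp_rot: [3.141, 0.001, 2.244]
ft_force: [0.5, -0.5, -3.7]
opening: 0.648
grip_force: 0.0
```

```bash
python3 - <<'E'
from h import *
st();import pickle
c=cam('wrist');pickle.dump(c,open('w7.pkl','wb'));t=cam('top');pickle.dump(t,open('t7.pkl','wb'))
cv2.imwrite('pics/w7.png',np.hstack([cv2.resize(c['frame'],(533,400),interpolation=3),cv2.resize(t['frame'][210:300,280:340],(266,400),interpolation=2)])[:,:,::-1])
print(w2px(c,(.528,.416,.123)))
E
```

```text
{'time': np.float64(38.35), 'tool_pos': array([0.566, 0.367, 0.324]), 'tcp_rot': array([3.141e+00, 1.000e-03, 2.244e+00]), 'ft_force': array([ 0.483, -0.505, -3.735]), 'opening': np.float64(0.648), 'grip_force': np.float64(0.0), 'joint_pos': array([ 0.081,  0.571, -1.129,  1.2  ,  0.514,  1.66 , -0.254])}
[322.44660886 136.69363451]
```

View pics/w7.png

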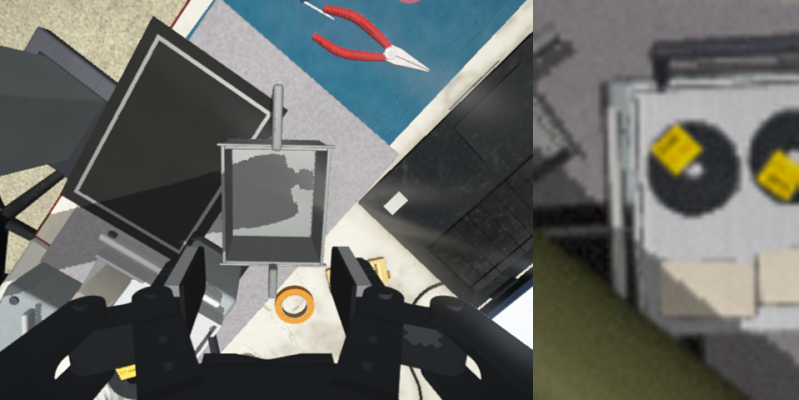

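```bash
python3 - <<'E'
from h import *
import pickle;c=pickle.load(open('w7.pkl','rb'));f=c['frame']
g=f[90:190,290:380].astype(int).mean(2).round().astype(int);
for v in(105,112,120,130,140,150,160):print(v,g[v-90,20:70:2])
w=[px2w(c,u,v,.095) for u,v in((264,175),(391,175),(388,316),(268,316))];w=np.array(w);print(w.round(4));print('centre',w.mean(0))
for i in range(4):
    e=w[(i+1)%4]-w[i];print(np.linalg.norm(e).round(4),np.arctan2(e[1],e[0]).round(3))
a=px2w(c,333,102,.123);b=px2w(c,332.5,160,.123);print(a,b,np.arctan2(-(a-b)[0],(a-b)[1]))
E
```

```text
105 [188 192 187 184 187 190 190 195 187 112 161 192 188 185 148 142 187 187
 192 189 196 191 186 190 194]
112 [ 52  53  50  70 147 186 186 184 169  98 148 187 187 183 145 157 192 188
 187 195 189 187 186 186 191]
120 [ 52  53  52  53  53  53  54  46  41 111 161 189 187 182 138 168 189 184
 185 186 190 189 189 189 181]
130 [152 199 212 212 164  67  53  46  46 117 150 187 185 179 130  51  86 167
 182 184 182 179 184 191 186]
140 [ 64  63  62  59 110 209 208  85  53 131 167 185 184 175 124 139 193 188
 184 185 184 182 178 181 186]
150 [ 74 183 203 190  76  65  66  56  67 141 174 183 181 168 131 188 186 187
 188 188 185 183 179 185 188]
160 [169  70  71  72  72  72  72  68  81 146 175 179 178 162 137 189 191 186
 181 189 188 183 187 183 179]
[[0.508  0.3567 0.095 ]
 [0.5976 0.4282 0.095 ]
 [0.6867 0.3217 0.095 ]
 [0.5936 0.2475 0.095 ]]
centre [0.59646278 0.33853871 0.095     ]
0.1146 0.673
0.1388 -0.874
0.1191 -2.469
0.1388 2.235
[0.51787635 0.44215132 0.123     ] [0.54613027 0.40661432 0.123     ] 0.6717193865889857
```

```bash
python3 - <<'E'
from h import *
plan((.528,.428,.20,2.243),(.528,.428,.09,2.243))
E
```

```text
(0.528, 0.428, 0.2, 2.243) calls 1 d [0.469 0.057 0.826] a [0.001 0.001 0.003]
(0.528, 0.428, 0.09, 2.243) calls 1 d [ 0.    -0.     0.733] a [0. 0. 0.]
```

Request:
arm_command:
  rows:
    - {"dx": 0.2, "dy": 0.03, "dz": 0.1, "ax": 0, "ay": 0, "az": 0, "hand": -0.3}
    - {"dx": 0.4, "dy": 0.05, "dz": 0.3, "ax": 0, "ay": 0, "az": 0, "hand": -0.3}
    - {"dx": 0.47, "dy": 0.06, "dz": 0.5, "ax": 0, "ay": 0, "az": 0, "hand": -0.3}
    - {"dx": 0.47, "dy": 0.06, "dz": 0.7, "ax": 0, "ay": 0, "az": 0, "hand": -0.3}
    - {"dx": 0.47, "dy": 0.06, "dz": 0.83, "ax": 0, "ay": 0, "az": 0, "hand": -0.3}
    - {"dx": 0.47, "dy": 0.06, "dz": 0.83, "ax": 0, "ay": 0, "az": 0, "hand": -0.3}
    - {"dx": 0.47, "dy": 0.06, "dz": 0.83, "ax": 0, "ay": 0, "az": 0, "hand": -0.3}
    - {"dx": 0.47, "dy": 0.06, "dz": 0.83, "ax": 0, "ay": 0, "az": 0, "hand": -0.3}

```text
time: 39.25
tool_pos: [0.5279, 0.4301, 0.2009]
tcp_rot: [3.139, -0.0, 2.247]
ft_force: [-0.6, 0.3, -3.4]
opening: 0.647
grip_force: 0.0
```

Request:
arm_command:
  rows:
    - {"dx": 0, "dy": 0, "dz": 0.15, "ax": 0, "ay": 0, "az": 0, "hand": -0.3}
    - {"dx": 0, "dy": 0, "dz": 0.3, "ax": 0, "ay": 0, "az": 0, "hand": -0.3}
    - {"dx": 0, "dy": 0, "dz": 0.45, "ax": 0, "ay": 0, "az": 0, "hand": -0.3}
    - {"dx": 0, "dy": 0, "dz": 0.6, "ax": 0, "ay": 0, "az": 0, "hand": -0.3}
    - {"dx": 0, "dy": 0, "dz": 0.7, "ax": 0, "ay": 0, "az": 0, "hand": -0.3}
    - {"dx": 0, "dy": 0, "dz": 0.73, "ax": 0, "ay": 0, "az": 0, "hand": -0.3}
    - {"dx": 0, "dy": 0, "dz": 0.73, "ax": 0, "ay": 0, "az": 0, "hand": -0.3}
    - {"dx": 0, "dy": 0, "dz": 0.73, "ax": 0, "ay": 0, "az": 0, "hand": -0.3}

```text
time: 40.05
tool_pos: [0.5277, 0.4304, 0.091]
tcp_rot: [3.14, -0.0, 2.248]
ft_force: [0.6, 0.8, -3.3]
opening: 0.654
grip_force: 0.0
```

Request:
arm_command:
  rows:
    - {"dx": 0, "dy": 0, "dz": 0, "ax": 0, "ay": 0, "az": 0, "hand": 1}
    - {"dx": 0, "dy": 0, "dz": 0, "ax": 0, "ay": 0, "az": 0, "hand": 1}
    - {"dx": 0, "dy": 0, "dz": 0, "ax": 0, "ay": 0, "az": 0, "hand": 1}
    - {"dx": 0, "dy": 0, "dz": 0, "ax": 0, "ay": 0, "az": 0, "hand": 1}
    - {"dx": 0, "dy": 0, "dz": 0, "ax": 0, "ay": 0, "az": 0, "hand": 1}
    - {"dx": 0, "dy": 0, "dz": 0, "ax": 0, "ay": 0, "az": 0, "hand": 1}
    - {"dx": 0, "dy": 0, "dz": 0, "ax": 0, "ay": 0, "az": 0, "hand": 1}
    - {"dx": 0, "dy": 0, "dz": 0, "ax": 0, "ay": 0, "az": 0, "hand": 1}
  newtons: 60

```text
time: 40.85
tool_pos: [0.5274, 0.4299, 0.0901]
tcp_rot: [3.141, 0.0, 2.248]
ft_force: [-1.2, -0.5, 2.7]
opening: 0.106
grip_force: 59.1
```

```bash
cat >> h.py <<'E'
O=tray(-.096,0)
def sta(x,y): return O+np.array([[np.cos(SY),-np.sin(SY)],[np.sin(SY),np.cos(SY)]])@[x,y]
E
python3 - <<'E'
from h import *
st();z=.089;a=sta(0,.314);b=sta(0,.24)
print(O,a,b);plan((.48,.44,z,1.95),(*a,z,1.647),(*b,z,1.647))
E
```

```text
{'time': np.float64(40.85), 'tool_pos': array([0.527, 0.43 , 0.09 ]), 'tcp_rot': array([3.141, 0.   , 2.248]), 'ft_force': array([-1.152, -0.473,  2.713]), 'opening': np.float64(0.106), 'grip_force': np.float64(59.109), 'joint_pos': array([-0.019,  0.721, -1.037,  1.5  ,  0.635,  1.284, -0.451])}
[0.46127711 0.13071102] [0.43743608 0.44380463] [0.44305467 0.37001824]
(0.48, 0.44, 0.089, 1.95) calls 1 d [ 0.25  -0.204  0.007] a [ 0.001 -0.     0.379]
(np.float64(0.43743608102060766), np.float64(0.4438046259922981), 0.089, 1.647) calls 1 d [ 0.129 -0.254 -0.   ] a [ 0.    -0.     0.386]
(np.float64(0.44305466854663333), np.float64(0.37001823514539195), 0.089, 1.647) calls 1 d [-0.493 -0.    -0.   ] a [0. 0. 0.]
```

Request:
arm_command:
  rows:
    - {"dx": 0.04, "dy": -0.04, "dz": 0, "ax": 0, "ay": 0, "az": 0.06, "hand": 1}
    - {"dx": 0.08, "dy": -0.07, "dz": 0, "ax": 0, "ay": 0, "az": 0.12, "hand": 1}
    - {"dx": 0.12, "dy": -0.1, "dz": 0, "ax": 0, "ay": 0, "az": 0.18, "hand": 1}
    - {"dx": 0.16, "dy": -0.13, "dz": 0, "ax": 0, "ay": 0, "az": 0.24, "hand": 1}
    - {"dx": 0.2, "dy": -0.16, "dz": 0, "ax": 0, "ay": 0, "az": 0.3, "hand": 1}
    - {"dx": 0.25, "dy": -0.2, "dz": 0, "ax": 0, "ay": 0, "az": 0.36, "hand": 1}
    - {"dx": 0.25, "dy": -0.2, "dz": 0, "ax": 0, "ay": 0, "az": 0.38, "hand": 1}
    - {"dx": 0.25, "dy": -0.2, "dz": 0, "ax": 0, "ay": 0, "az": 0.38, "hand": 1}

```text
time: 41.65
tool_pos: [0.4806, 0.44, 0.09]
tcp_rot: [3.141, 0.0, 1.95]
ft_force: [0.0, -1.4, 4.7]
opening: 0.109
grip_force: 59.5
```

Request:
arm_command:
  rows:
    - {"dx": 0.02, "dy": -0.04, "dz": 0, "ax": 0, "ay": 0, "az": 0.06, "hand": 1}
    - {"dx": 0.04, "dy": -0.08, "dz": 0, "ax": 0, "ay": 0, "az": 0.12, "hand": 1}
    - {"dx": 0.06, "dy": -0.12, "dz": 0, "ax": 0, "ay": 0, "az": 0.18, "hand": 1}
    - {"dx": 0.08, "dy": -0.16, "dz": 0, "ax": 0, "ay": 0, "az": 0.24, "hand": 1}
    - {"dx": 0.1, "dy": -0.2, "dz": 0, "ax": 0, "ay": 0, "az": 0.3, "hand": 1}
    - {"dx": 0.13, "dy": -0.25, "dz": 0, "ax": 0, "ay": 0, "az": 0.36, "hand": 1}
    - {"dx": 0.13, "dy": -0.25, "dz": 0, "ax": 0, "ay": 0, "az": 0.385, "hand": 1}
    - {"dx": 0.13, "dy": -0.25, "dz": 0, "ax": 0, "ay": 0, "az": 0.385, "hand": 1}

```text
time: 42.45
tool_pos: [0.4392, 0.4441, 0.0899]
tcp_rot: [3.141, 0.0, 1.647]
ft_force: [2.4, -2.5, 5.7]
opening: 0.104
grip_force: 59.7
```

```bash
python3 - <<'E'
from h import *
st();z=.089;a=sta(0,.314);b=sta(0,.22);c=sta(0,.115)
plan((*a,z,1.647),(*b,z,1.647),(*c,z,1.647))
q=cam('top');cv2.imwrite('pics/t8.png',cv2.resize(q['frame'][190:330,200:430],None,fx=3.4,fy=3.4,interpolation=2)[:,:,::-1])
E
```

```text
{'time': np.float64(42.45), 'tool_pos': array([0.439, 0.444, 0.09 ]), 'tcp_rot': array([3.141, 0.   , 1.647]), 'ft_force': array([ 2.358, -2.514,  5.717]), 'opening': np.float64(0.104), 'grip_force': np.float64(59.652), 'joint_pos': array([-0.092,  0.568, -0.977,  1.653,  0.501,  1.193, -1.111])}
(np.float64(0.43743608102060766), np.float64(0.4438046259922981), 0.089, 1.647) calls 1 d [-0.001 -0.012  0.006] a [ 0.001  0.    -0.   ]
(np.float64(0.4445732057158294), np.float64(0.35007596734893087), 0.089, 1.647) calls 1 d [-0.627 -0.    -0.   ] a [0. 0. 0.]
(np.float64(0.45254552585410907), np.float64(0.24537906141751004), 0.089, 1.647) calls 1 d [-0.7 -0.  -0. ] a [0. 0. 0.]
```

Request:
arm_command:
  rows:
    - {"dx": -0.07, "dy": -0.01, "dz": 0, "ax": 0, "ay": 0, "az": 0, "hand": 1}
    - {"dx": -0.15, "dy": -0.015, "dz": 0, "ax": 0, "ay": 0, "az": 0, "hand": 1}
    - {"dx": -0.25, "dy": -0.015, "dz": 0, "ax": 0, "ay": 0, "az": 0, "hand": 1}
    - {"dx": -0.35, "dy": -0.015, "dz": 0, "ax": 0, "ay": 0, "az": 0, "hand": 1}
    - {"dx": -0.45, "dy": -0.015, "dz": 0, "ax": 0, "ay": 0, "az": 0, "hand": 1}
    - {"dx": -0.55, "dy": -0.015, "dz": 0, "ax": 0, "ay": 0, "az": 0, "hand": 1}
    - {"dx": -0.63, "dy": -0.015, "dz": 0, "ax": 0, "ay": 0, "az": 0, "hand": 1}
    - {"dx": -0.63, "dy": -0.015, "dz": 0, "ax": 0, "ay": 0, "az": 0, "hand": 1}

```text
time: 43.3
tool_pos: [0.4428, 0.35, 0.0901]
tcp_rot: [-3.141, -0.002, 1.646]
ft_force: [-1.4, 0.5, 5.9]
opening: 0.106
grip_force: 59.9
```

```bash
python3 - <<'E'
from h import *
st();z=.089;c=sta(-.001,.115);p=r.get_state()['tool_pos'];print(T(p)+[96,0])
plan((*c,z,1.647))
import pickle;q=cam('wrist');pickle.dump(q,open('w9.pkl','wb'))
f=q['frame']
for v in (430,440,450):pass
print([w2px(q,(*sta(0,y),z)).round() for y,z in((.015,.112),(-.08,.1))])
E
```

```text
{'time': np.float64(43.3), 'tool_pos': array([0.443, 0.35 , 0.09 ]), 'tcp_rot': array([-3.141e+00, -2.000e-03,  1.646e+00]), 'ft_force': array([-1.4  ,  0.467,  5.9  ]), 'opening': np.float64(0.106), 'grip_force': np.float64(59.899), 'joint_pos': array([ 0.141,  0.448, -1.035,  1.804,  0.422,  1.132, -0.96 ])}
[ -1.8 220. ]
(np.float64(0.451548412464286), np.float64(0.24530313455905023), 0.089, 1.647) calls 1 d [-0.7    0.006  0.006] a [-0.001 -0.002 -0.001]
[array([325., 742.]), array([325., 822.])]
```

Request:
arm_command:
  rows:
    - {"dx": -0.06, "dy": 0, "dz": 0, "ax": 0, "ay": 0, "az": 0, "hand": 1}
    - {"dx": -0.12, "dy": 0, "dz": 0, "ax": 0, "ay": 0, "az": 0, "hand": 1}
    - {"dx": -0.18, "dy": 0, "dz": 0, "ax": 0, "ay": 0, "az": 0, "hand": 1}
    - {"dx": -0.24, "dy": 0, "dz": 0, "ax": 0, "ay": 0, "az": 0, "hand": 1}
    - {"dx": -0.3, "dy": 0, "dz": 0, "ax": 0, "ay": 0, "az": 0, "hand": 1}
    - {"dx": -0.36, "dy": 0, "dz": 0, "ax": 0, "ay": 0, "az": 0, "hand": 1}
    - {"dx": -0.42, "dy": 0, "dz": 0, "ax": 0, "ay": 0, "az": 0, "hand": 1}
    - {"dx": -0.45, "dy": 0, "dz": 0, "ax": 0, "ay": 0, "az": 0, "hand": 1}

```text
time: 44.15
tool_pos: [0.4479, 0.2843, 0.0901]
tcp_rot: [3.141, -0.004, 1.648]
ft_force: [0.3, 4.3, 5.2]
opening: 0.109
grip_force: 59.7
```

```bash
python3 - <<'E'
from h import *
st();p=r.get_state()['tool_pos'];print(T(p)+[96,0])
plan((*sta(-.001,.115),.089,1.647))
E
```

```text
{'time': np.float64(44.15), 'tool_pos': array([0.448, 0.284, 0.09 ]), 'tcp_rot': array([ 3.141, -0.004,  1.648]), 'ft_force': array([0.289, 4.304, 5.181]), 'opening': np.float64(0.109), 'grip_force': np.float64(59.668), 'joint_pos': array([ 0.314,  0.369, -1.07 ,  1.885,  0.36 ,  1.097, -0.819])}
[ -1.7 154.2]
(np.float64(0.451548412464286), np.float64(0.24530313455905023), 0.089, 1.647) calls 1 d [-0.261  0.004  0.006] a [ 0.    -0.005  0.001]
```

Request:
arm_command:
  rows:
    - {"dx": -0.04, "dy": 0.005, "dz": 0, "ax": 0, "ay": 0, "az": 0, "hand": 1}
    - {"dx": -0.08, "dy": 0.005, "dz": 0, "ax": 0, "ay": 0, "az": 0, "hand": 1}
    - {"dx": -0.12, "dy": 0.005, "dz": 0, "ax": 0, "ay": 0, "az": 0, "hand": 1}
    - {"dx": -0.16, "dy": 0.005, "dz": 0, "ax": 0, "ay": 0, "az": 0, "hand": 1}
    - {"dx": -0.2, "dy": 0.005, "dz": 0, "ax": 0, "ay": 0, "az": 0, "hand": 1}
    - {"dx": -0.24, "dy": 0.005, "dz": 0, "ax": 0, "ay": 0, "az": 0, "hand": 1}
    - {"dx": -0.255, "dy": 0.005, "dz": 0, "ax": 0, "ay": 0, "az": 0, "hand": 1}
    - {"dx": -0.255, "dy": 0.005, "dz": 0, "ax": 0, "ay": 0, "az": 0, "hand": 1}

```text
time: 44.95
tool_pos: [0.4516, 0.2463, 0.0901]
tcp_rot: [3.141, -0.004, 1.647]
ft_force: [-1.4, 5.1, 5.5]
opening: 0.106
grip_force: 59.9
```

```bash
python3 - <<'E'
from h import *
st();p=r.get_state()['tool_pos'];print(T(p)+[96,0])
E
```

```text
{'time': np.float64(44.95), 'tool_pos': array([0.452, 0.246, 0.09 ]), 'tcp_rot': array([ 3.141, -0.004,  1.647]), 'ft_force': array([-1.425,  5.111,  5.517]), 'opening': np.float64(0.106), 'grip_force': np.float64(59.945), 'joint_pos': array([ 0.412,  0.327, -1.085,  1.922,  0.324,  1.083, -0.729])}
[ -0.8 116. ]
```

Request:
arm_command:
  rows:
    - {"dx": 0, "dy": 0, "dz": 0, "ax": 0, "ay": 0, "az": 0, "hand": -0.3}
    - {"dx": 0, "dy": 0, "dz": 0, "ax": 0, "ay": 0, "az": 0, "hand": -0.3}
    - {"dx": 0, "dy": 0, "dz": 0, "ax": 0, "ay": 0, "az": 0, "hand": -0.3}
    - {"dx": 0, "dy": 0, "dz": -0.2, "ax": 0, "ay": 0, "az": 0, "hand": -0.3}
    - {"dx": 0, "dy": 0, "dz": -0.4, "ax": 0, "ay": 0, "az": 0, "hand": -0.3}
    - {"dx": 0, "dy": 0, "dz": -0.6, "ax": 0, "ay": 0, "az": 0, "hand": -0.3}
    - {"dx": 0, "dy": 0, "dz": -0.8, "ax": 0, "ay": 0, "az": 0, "hand": -0.3}
    - {"dx": 0, "dy": 0, "dz": -1, "ax": 0, "ay": 0, "az": 0, "hand": -0.3}

```text
time: 45.75
tool_pos: [0.4515, 0.244, 0.24]
tcp_rot: [-3.14, 0.001, 1.647]
ft_force: [0.9, -0.2, -2.6]
opening: 0.648
grip_force: 0.0
```

Request:
arm_command:
  rows:
    - {"dx": 0, "dy": 0, "dz": -0.2, "ax": 0, "ay": 0, "az": 0, "hand": -0.3}
    - {"dx": 0, "dy": 0, "dz": -0.4, "ax": 0, "ay": 0, "az": 0, "hand": -0.3}
    - {"dx": -0.2, "dy": 0, "dz": -0.5, "ax": 0, "ay": 0, "az": 0, "hand": -0.3}
    - {"dx": -0.4, "dy": 0, "dz": -0.5, "ax": 0, "ay": 0, "az": 0, "hand": -0.3}
    - {"dx": -0.6, "dy": 0, "dz": -0.5, "ax": 0, "ay": 0, "az": 0, "hand": -0.3}
    - {"dx": -0.8, "dy": 0, "dz": -0.5, "ax": 0, "ay": 0, "az": 0, "hand": -0.3}
    - {"dx": -1, "dy": 0, "dz": -0.5, "ax": 0, "ay": 0, "az": 0, "hand": -0.3}
    - {"dx": -1, "dy": 0, "dz": -0.5, "ax": 0, "ay": 0, "az": 0, "hand": -0.3}

```text
time: 46.55
tool_pos: [0.4635, 0.0893, 0.3137]
tcp_rot: [-3.14, 0.002, 1.638]
ft_force: [-0.3, -0.0, -2.2]
opening: 0.649
grip_force: 0.0
```

Request:
arm_command:
  rows:
    - {"dx": -0.2, "dy": 0, "dz": 0, "ax": 0, "ay": 0, "az": 0, "hand": -1}
    - {"dx": -0.4, "dy": 0, "dz": 0, "ax": 0, "ay": 0, "az": 0, "hand": -1}
    - {"dx": -0.6, "dy": 0, "dz": 0, "ax": 0, "ay": 0, "az": 0, "hand": -1}
    - {"dx": -0.8, "dy": 0, "dz": 0, "ax": 0, "ay": 0, "az": 0, "hand": -1}
    - {"dx": -1, "dy": 0, "dz": 0, "ax": 0, "ay": 0, "az": 0, "hand": -1}
    - {"dx": -1, "dy": 0, "dz": 0, "ax": 0, "ay": 0, "az": 0, "hand": -1}
    - {"dx": -1, "dy": 0, "dz": 0, "ax": 0, "ay": 0, "az": 0, "hand": -1}
    - {"dx": -1, "dy": 0, "dz": 0, "ax": 0, "ay": 0, "az": 0, "hand": -1}

```text
time: 47.35
tool_pos: [0.4748, -0.053, 0.3143]
tcp_rot: [-3.141, -0.001, 1.649]
ft_force: [0.1, 0.5, -2.9]
opening: 1.001
grip_force: 0.0
```

```bash
python3 - <<'E'
from h import *
import pickle
st();p=r.get_state()['tool_pos'];print(T(p)+[96,0])
plan((*sta(.010,-.195),.16,1.647),(*sta(.010,-.195),.083,1.647))
c=cam('wrist');pickle.dump(c,open('w10.pkl','wb'))
cv2.imwrite('pics/w10.png',cv2.resize(c['frame'],None,fx=1.25,fy=1.25,interpolation=2)[:,:,::-1])
for n,x,y,z in(('piv',.008,-.14,.104),('fh',-.003,-.195,.105),('tabend',0,-.106,.112),('binc1',-.06,-.07,.095),('binc2',.06,-.07,.095),('pad',-.024,-.238,.105)):print(n,w2px(c,(*sta(x,y),z)).round())
E
```

```text
{'time': np.float64(47.35), 'tool_pos': array([ 0.475, -0.053,  0.314]), 'tcp_rot': array([-3.141e+00, -1.000e-03,  1.649e+00]), 'ft_force': array([ 0.076,  0.469, -2.903]), 'opening': np.float64(1.001), 'grip_force': np.float64(0.0), 'joint_pos': array([ 0.93 , -0.069, -0.82 ,  1.701, -0.051,  1.488,  0.194])}
[  -0.5 -184.2]
(np.float64(0.4860539858748794), np.float64(-0.06296682084303912), 0.16, 1.647) calls 2 d [-0.073  0.07   1.029] a [-0.001 -0.001  0.003]
(np.float64(0.4860539858748794), np.float64(-0.06296682084303912), 0.083, 1.647) calls 1 d [ 0.    -0.     0.513] a [0. 0. 0.]
piv [331. 158.]
fh [318. 222.]
tabend [322. 116.]
binc1 [249.  71.]
binc2 [395.  71.]
pad [295. 268.]
```

```bash
python3 - <<'E'
from h import *
import pickle
c=pickle.load(open('w10.pkl','rb'));g=cv2.cvtColor(c['frame'],cv2.COLOR_RGB2GRAY)
for v in range(64,165,4):print(v,' '.join('%3d'%x for x in g[v,270:390:3]))
print()
for v in range(170,290,12):print(v,' '.join('%3d'%x for x in g[v,260:420:4]))
E
```

```text
64 176 176 176 178 179 180 178 176 179 178 179 179 179 178 178 178 174 173 176 181 179 179 179 178 178 100  92  93  93  92  92  92  91  92  92  89  53  55  55  55
68 162 162 162 157 153 153 155 160 160 161 163 163 162 162 162 115 164 163 140 147 168 170 171 173 174 176 105 101 116 116 116 116 116 115 116 115 116 112 103 106
72  97  97  98  99 100  77  75 102 105 106 107 108 109 108 109 105 166 164 143  93 116 116 165 238 241 241 241 240 240 240 240 240 240 240 240 240 240 240 239 239
76  53  52  51  52  50  52  51  52  51  51  51  51  52  51  51 107 166 166 142  54  51  51 155 230 175 169 169 230 230 230 230 230 230 229 229 215 167 165 192 227
80  52  51  52  53  52  51  52  51  51  51  52  52  51  51  51 107 166 165 145  54  52  31  72  90  86  83  91  83  87  89  89  89  90  90  90  91  90  89  89  90
84 100 100 100  99  95 101 103 101 100 102 103 101  98  98 101 106 166 166 137  93 102  40  40  31  55  77  99  76  91 137 132 106  97  99 101 100  98 102  99  99
88  98  99  98  98  95  97 100 100 113 101 100  99 103  99  97 107 168 164 143  92  99  34  43  45  27  27  84  93 223 233
[... 4095 characters left out ...]
  97 133 145 141 126 210 210 210 200 201 224
242 109 108 108 109 110 109 108 108 108 108 107 107 113 130 130  97  57  57  83  83  80 108 109 110 111  69  76  80  87  97 145 146 182 141 147 146 139 212 215 148
254 108 107 108 109 108 106 134 130 130 131 129 127 130 128 103 106 108 107 105 107 106 108 108 108 108 106 108 109 108 109 182 181 179 166 199 177 199 199 207 138
266 109 109 109 108 108 107 114  28  28  27  27  27 123 107 107 107 107 107 107 108 108 107 107 106 105 106 107 107 110 186 183 181 173 160 207 209 212 176 119 248
278 184 183 184 182 181 180 117  72  73  71  69  68 122 108 107 107 106 106 106 107 107 105 106 107 107 106 108 108 105 182 182 182 168 232  28  97 229 223 217 145
```

Request:
arm_command:
  rows:
    - {"dx": -0.07, "dy": 0.095, "dz": 0.2, "ax": 0, "ay": 0, "az": 0, "hand": -1}
    - {"dx": -0.07, "dy": 0.095, "dz": 0.4, "ax": 0, "ay": 0, "az": 0, "hand": -1}
    - {"dx": -0.07, "dy": 0.095, "dz": 0.6, "ax": 0, "ay": 0, "az": 0, "hand": -1}
    - {"dx": -0.07, "dy": 0.095, "dz": 0.8, "ax": 0, "ay": 0, "az": 0, "hand": -1}
    - {"dx": -0.07, "dy": 0.095, "dz": 1, "ax": 0, "ay": 0, "az": 0, "hand": -1}
    - {"dx": -0.07, "dy": 0.095, "dz": 1, "ax": 0, "ay": 0, "az": 0, "hand": -1}
    - {"dx": -0.07, "dy": 0.095, "dz": 1, "ax": 0, "ay": 0, "az": 0, "hand": -1}
    - {"dx": -0.07, "dy": 0.095, "dz": 1, "ax": 0, "ay": 0, "az": 0, "hand": -1}
  newtons: 40

```text
time: 48.2
tool_pos: [0.4911, -0.0637, 0.1664]
tcp_rot: [3.139, 0.001, 1.648]
ft_force: [0.1, 0.1, -2.5]
opening: 1.005
grip_force: 0.0
```

```bash
python3 - <<'E'
from h import *
st();p=r.get_state()['tool_pos'];print(T(p)+[96,0])
plan((*sta(.0135,-.195),.083,1.647))
E
```

```text
{'time': np.float64(48.2), 'tool_pos': array([ 0.491, -0.064,  0.166]), 'tcp_rot': array([3.139e+00, 1.000e-03, 1.648e+00]), 'ft_force': array([ 0.067,  0.079, -2.523]), 'opening': np.float64(1.005), 'grip_force': np.float64(0.0), 'joint_pos': array([ 0.897,  0.088, -0.851,  1.89 ,  0.072,  1.192,  0.099])}
[  15.  -196.1]
(np.float64(0.48954388273926014), np.float64(-0.06270107683842982), 0.083, 1.647) calls 1 d [ 0.008 -0.011  0.556] a [0.004 0.001 0.001]
```

Request:
arm_command:
  rows:
    - {"dx": 0, "dy": -0.01, "dz": 0.1, "ax": 0, "ay": 0, "az": 0, "hand": -1}
    - {"dx": 0, "dy": -0.01, "dz": 0.2, "ax": 0, "ay": 0, "az": 0, "hand": -1}
    - {"dx": 0, "dy": -0.01, "dz": 0.3, "ax": 0, "ay": 0, "az": 0, "hand": -1}
    - {"dx": 0, "dy": -0.01, "dz": 0.4, "ax": 0, "ay": 0, "az": 0, "hand": -1}
    - {"dx": 0, "dy": -0.01, "dz": 0.5, "ax": 0, "ay": 0, "az": 0, "hand": -1}
    - {"dx": 0, "dy": -0.01, "dz": 0.55, "ax": 0, "ay": 0, "az": 0, "hand": -1}
    - {"dx": 0, "dy": -0.01, "dz": 0.55, "ax": 0, "ay": 0, "az": 0, "hand": -1}
    - {"dx": 0, "dy": -0.01, "dz": 0.55, "ax": 0, "ay": 0, "az": 0, "hand": -1}

```text
time: 49.0
tool_pos: [0.4903, -0.0633, 0.0829]
tcp_rot: [3.138, 0.0, 1.648]
ft_force: [1.8, 0.9, -2.3]
opening: 0.998
grip_force: 1.1
```

```bash
python3 - <<'E'
from h import *
st();p=r.get_state()['tool_pos'];print(T(p)+[96,0])
E
```

```text
{'time': np.float64(49.0), 'tool_pos': array([ 0.49 , -0.063,  0.083]), 'tcp_rot': array([3.138, 0.   , 1.648]), 'ft_force': array([ 1.778,  0.919, -2.34 ]), 'opening': np.float64(0.998), 'grip_force': np.float64(1.056), 'joint_pos': array([ 0.854,  0.202, -0.838,  1.981,  0.175,  1.028,  0.013])}
[  14.2 -195.7]
```

Request:
arm_command:
  rows:
    - {"dx": 0, "dy": 0, "dz": 0, "ax": 0, "ay": 0, "az": 0, "hand": -0.4}
    - {"dx": 0, "dy": -0.01, "dz": 0, "ax": 0, "ay": 0, "az": 0, "hand": -0.2}
    - {"dx": 0, "dy": -0.02, "dz": 0, "ax": 0, "ay": 0, "az": 0, "hand": 0}
    - {"dx": 0, "dy": -0.03, "dz": 0, "ax": 0, "ay": 0, "az": 0, "hand": 0.1}
    - {"dx": 0, "dy": -0.04, "dz": 0, "ax": 0, "ay": 0, "az": 0, "hand": 0.2}
    - {"dx": 0, "dy": -0.04, "dz": 0, "ax": 0, "ay": 0, "az": 0, "hand": 0.4}
    - {"dx": 0, "dy": -0.04, "dz": 0, "ax": 0, "ay": 0, "az": 0, "hand": 0.4}
    - {"dx": 0, "dy": -0.04, "dz": 0, "ax": 0, "ay": 0, "az": 0, "hand": 0.4}

```text
time: 49.8
tool_pos: [0.4869, -0.0651, 0.0831]
tcp_rot: [3.131, 0.001, 1.646]
ft_force: [11.7, 0.6, -6.2]
opening: 0.463
grip_force: 37.4
```

Request:
arm_command:
  rows:
    - {"dx": 0, "dy": 0, "dz": 0, "ax": 0, "ay": 0, "az": 0, "hand": 0.5}
    - {"dx": 0, "dy": 0, "dz": 0, "ax": 0, "ay": 0, "az": 0, "hand": 0.5}
    - {"dx": 0, "dy": 0, "dz": 0, "ax": 0, "ay": 0, "az": 0, "hand": 0.5}
    - {"dx": 0, "dy": 0, "dz": 0, "ax": 0, "ay": 0, "az": 0, "hand": 0.5}
    - {"dx": 0, "dy": 0, "dz": 0, "ax": 0, "ay": 0, "az": 0, "hand": 0.5}
    - {"dx": 0, "dy": 0, "dz": 0, "ax": 0, "ay": 0, "az": 0, "hand": 0.5}
    - {"dx": 0, "dy": 0, "dz": 0, "ax": 0, "ay": 0, "az": 0, "hand": 0.5}
    - {"dx": 0, "dy": 0, "dz": 0, "ax": 0, "ay": 0, "az": 0, "hand": 0.5}

```text
time: 50.6
tool_pos: [0.4869, -0.0651, 0.0831]
tcp_rot: [3.131, 0.001, 1.646]
ft_force: [12.2, -0.1, -6.6]
opening: 0.466
grip_force: 37.4
```

Request:
arm_command:
  rows:
    - {"dx": 0, "dy": 0, "dz": 0, "ax": 0, "ay": 0, "az": 0, "hand": 0.5}
    - {"dx": 0, "dy": -0.01, "dz": 0, "ax": 0, "ay": 0, "az": 0, "hand": 0.5}
    - {"dx": 0, "dy": -0.02, "dz": 0, "ax": 0, "ay": 0, "az": 0, "hand": 0.5}
    - {"dx": 0, "dy": -0.02, "dz": 0, "ax": 0, "ay": 0, "az": 0, "hand": 0.5}
    - {"dx": 0, "dy": -0.02, "dz": 0, "ax": 0, "ay": 0, "az": 0, "hand": 0.5}
    - {"dx": 0, "dy": -0.02, "dz": 0, "ax": 0, "ay": 0, "az": 0, "hand": 0.5}
    - {"dx": 0, "dy": -0.02, "dz": 0, "ax": 0, "ay": 0, "az": 0, "hand": 0.5}
    - {"dx": 0, "dy": -0.02, "dz": 0, "ax": 0, "ay": 0, "az": 0, "hand": 0.5}
  newtons: 80

```text
time: 51.4
tool_pos: [0.4825, -0.0638, 0.0834]
tcp_rot: [3.135, -0.001, 1.645]
ft_force: [7.7, 3.4, 1.4]
opening: 0.317
grip_force: 79.6
```

Request:
arm_command:
  rows:
    - {"dx": 0, "dy": 0, "dz": 0, "ax": 0, "ay": 0, "az": 0, "hand": 0}
    - {"dx": 0, "dy": 0.01, "dz": 0, "ax": 0, "ay": 0, "az": 0, "hand": -0.5}
    - {"dx": 0, "dy": 0.03, "dz": 0, "ax": 0, "ay": 0, "az": 0, "hand": -1}
    - {"dx": 0, "dy": 0.03, "dz": 0, "ax": 0, "ay": 0, "az": 0, "hand": -1}
    - {"dx": 0, "dy": 0.03, "dz": 0, "ax": 0, "ay": 0, "az": 0, "hand": -1}
    - {"dx": 0, "dy": 0.03, "dz": -0.2, "ax": 0, "ay": 0, "az": 0, "hand": -1}
    - {"dx": 0, "dy": 0.03, "dz": -0.5, "ax": 0, "ay": 0, "az": 0, "hand": -1}
    - {"dx": 0, "dy": 0.03, "dz": -0.9, "ax": 0, "ay": 0, "az": 0, "hand": -1}
  newtons: 40

```text
time: 52.2
tool_pos: [0.4823, -0.0643, 0.2073]
tcp_rot: [-3.138, -0.001, 1.647]
ft_force: [-0.0, -0.6, -3.3]
opening: 1.001
grip_force: 0.0
```

Request:
arm_command:
  rows:
    - {"dx": 0, "dy": -0.07, "dz": -0.2, "ax": 0, "ay": 0, "az": 0, "hand": -1}
    - {"dx": 0, "dy": -0.07, "dz": -0.4, "ax": 0, "ay": 0, "az": 0, "hand": -1}
    - {"dx": 0.07, "dy": -0.07, "dz": -0.6, "ax": 0, "ay": 0, "az": 0, "hand": -1}
    - {"dx": 0.07, "dy": -0.07, "dz": -0.64, "ax": 0, "ay": 0, "az": 0, "hand": -1}
    - {"dx": 0.07, "dy": -0.07, "dz": -0.64, "ax": 0, "ay": 0, "az": 0, "hand": -1}
    - {"dx": 0.07, "dy": -0.07, "dz": -0.64, "ax": 0, "ay": 0, "az": 0, "hand": -1}
    - {"dx": 0.07, "dy": -0.07, "dz": -0.64, "ax": 0, "ay": 0, "az": 0, "hand": -1}
    - {"dx": 0.07, "dy": -0.07, "dz": -0.64, "ax": 0, "ay": 0, "az": 0, "hand": -1}

```text
time: 53.0
tool_pos: [0.4719, -0.055, 0.3016]
tcp_rot: [-3.139, -0.001, 1.647]
ft_force: [-0.4, -0.1, -2.8]
opening: 1.002
grip_force: 0.0
```

```bash
python3 - <<'E'
from h import *
import pickle
st();p=r.get_state()['tool_pos'];print(T(p)+[96,0])
c=cam('wrist');pickle.dump(c,open('w11.pkl','wb'))
cv2.imwrite('pics/w11.png',c['frame'][:,:,::-1])
g=cv2.cvtColor(c['frame'],cv2.COLOR_RGB2GRAY)
for n,x,y,z in(('piv',.008,-.14,.104),('fh',-.003,-.195,.105),('bh locked',.019,-.195,.105),('bh open',.042,-.195,.105),('tabend',0,-.106,.112),('pad',-.024,-.238,.105)):print(n,w2px(c,(*sta(x,y),z)).round())
for y in(-.085,-.1,-.12,-.165,-.18,-.195,-.21):
    a=w2px(c,(*sta(-.04,y),.1));b=w2px(c,(*sta(.06,y),.1));n=51
    print(y,' '.join('%3d'%g[int(round(a[1]+(b[1]-a[1])*t)),int(round(a[0]+(b[0]-a[0])*t))] for t in np.linspace(0,1,n)))
E
```

```text
{'time': np.float64(53.0), 'tool_pos': array([ 0.472, -0.055,  0.302]), 'tcp_rot': array([-3.139e+00, -1.000e-03,  1.647e+00]), 'ft_force': array([-0.439, -0.057, -2.767]), 'opening': np.float64(1.002), 'grip_force': np.float64(0.0), 'joint_pos': array([ 0.953, -0.072, -0.836,  1.727, -0.054,  1.466,  0.199])}
[  -3.5 -186. ]
piv [335. 157.]
fh [322. 223.]
bh locked [348. 223.]
bh open [375. 223.]
tabend [326. 113.]
pad [298. 271.]
-0.085  96 104 104 114 111 104 104 105 106 106 106 118 111 118 114 107 108 105 191 219 210 163 126 163 166 162 120  39  33  32  44  45  49 218 235 227 214 100  92  94  91  87  87  86  85  87  87 105 110 106 135
-0.1 200 199 197 197 195 196 198 198 199 199 201 200 199 197 196 196 196 196 188 220 213 166 113 157 160 154 120  42  44  44  46  44  61 177 234 229 204 171 198 197 196 196 103 109 105 106 105 147 200 200 189
-0.12 196 197 198 197 195 194 192 192 193 192 193 193 193 194 194 193 195 195 190 201 189 184 144  97 104 106 156 193 191 189 192 112 101 217 234 225 210 168 196 195 197 197 196 197 195 195 194 195 197 197 196
-0.165 118 117 118 117 143 179 178 193 192 191 190 189 190 191 191 189 190 190 160 193 221 235 205 170 140 163 197 219 211 194 169 187 188 188 187 187 186 186 186 187 188 189 190 189 192 193 192 192 191 190 188
-0.18 113 112 113 112 112 112 111 111 111 112 111 111 110 110 110 106 108 125 133 137 130 115 111 113 113 114 113 111 127 135 140 136 126 121 122 122 123 124 123 123 124 125 124 124 124 173 174 188 187 187 185
-0.195 108 110 110 109 109 110 111 111 112 112 112 112 112 112 112 113 110 125 133 137 130 116 114 113 114 113 113 111 126 131 137 131 126 117 117 118 119 119 120 122 123 124 125 126 126 128 128 129 128 129 129
-0.21 109 108 108 108 108 109 109 109 108 108 107 107 106 107 102 119 127 134 133 124  98  42  45  44  47  48  49  50  73 111 122 136 132 122 112 114 116 116 119 119 121 122 123 123 124 125 126 155 131 128 128
```

```bash
python3 - <<'E'
from h import *
t=tray(.0915,-.001);print(t)
plan((*t,.29,1.647),(*t,.158,1.647))
E
```

```text
[0.6483118  0.14395019]
(np.float64(0.6483118020272695), np.float64(0.1439501941592492), 0.29, 1.647) calls 2 d [1.233 1.272 0.079] a [-0.002 -0.001 -0.001]
(np.float64(0.6483118020272695), np.float64(0.1439501941592492), 0.158, 1.647) calls 1 d [ 0.   -0.    0.88] a [0. 0. 0.]
```

Request:
arm_command:
  rows:
    - {"dx": 0.15, "dy": 0.15, "dz": 0, "ax": 0, "ay": 0, "az": 0, "hand": -1}
    - {"dx": 0.3, "dy": 0.3, "dz": 0, "ax": 0, "ay": 0, "az": 0, "hand": -1}
    - {"dx": 0.5, "dy": 0.5, "dz": 0, "ax": 0, "ay": 0, "az": 0, "hand": -1}
    - {"dx": 0.7, "dy": 0.7, "dz": 0, "ax": 0, "ay": 0, "az": 0, "hand": -1}
    - {"dx": 0.9, "dy": 0.9, "dz": 0, "ax": 0, "ay": 0, "az": 0, "hand": -1}
    - {"dx": 1, "dy": 1, "dz": 0, "ax": 0, "ay": 0, "az": 0, "hand": -0.3}
    - {"dx": 1, "dy": 1, "dz": 0, "ax": 0, "ay": 0, "az": 0, "hand": -0.3}
    - {"dx": 1, "dy": 1, "dz": 0, "ax": 0, "ay": 0, "az": 0, "hand": -0.3}

```text
time: 53.85
tool_pos: [0.6105, 0.1063, 0.3021]
tcp_rot: [-3.14, -0.0, 1.648]
ft_force: [-0.7, -0.2, -3.0]
opening: 0.652
grip_force: 0.0
```

Request:
arm_command:
  rows:
    - {"dx": 0.12, "dy": 0.14, "dz": 0, "ax": 0, "ay": 0, "az": 0, "hand": -0.3}
    - {"dx": 0.23, "dy": 0.27, "dz": 0.05, "ax": 0, "ay": 0, "az": 0, "hand": -0.3}
    - {"dx": 0.23, "dy": 0.27, "dz": 0.1, "ax": 0, "ay": 0, "az": 0, "hand": -0.3}
    - {"dx": 0.23, "dy": 0.27, "dz": 0.25, "ax": 0, "ay": 0, "az": 0, "hand": -0.3}
    - {"dx": 0.23, "dy": 0.27, "dz": 0.4, "ax": 0, "ay": 0, "az": 0, "hand": -0.3}
    - {"dx": 0.23, "dy": 0.27, "dz": 0.45, "ax": 0, "ay": 0, "az": 0, "hand": -0.3}
    - {"dx": 0.23, "dy": 0.27, "dz": 0.45, "ax": 0, "ay": 0, "az": 0, "hand": -0.3}
    - {"dx": 0.23, "dy": 0.27, "dz": 0.45, "ax": 0, "ay": 0, "az": 0, "hand": -0.3}

```text
time: 54.65
tool_pos: [0.6487, 0.1428, 0.2367]
tcp_rot: [3.14, 0.001, 1.646]
ft_force: [-0.5, 0.4, -3.8]
opening: 0.655
grip_force: 0.0
```

```bash
python3 - <<'E'
from h import *
st();print(T(r.get_state()['tool_pos']))
t=tray(.0915,-.001)
plan((*t,.158,1.647))
import pickle
c=cam('wrist');pickle.dump(c,open('w12.pkl','wb'));t7=cam('top');pickle.dump(t7,open('t12.pkl','wb'))
s=cam('scene');cv2.imwrite('pics/s12.png',s['frame'][:,:,::-1])
E
```

```text
{'time': np.float64(54.65), 'tool_pos': array([0.649, 0.143, 0.237]), 'tcp_rot': array([3.140e+00, 1.000e-03, 1.646e+00]), 'ft_force': array([-0.472,  0.418, -3.828]), 'opening': np.float64(0.655), 'grip_force': np.float64(0.0), 'joint_pos': array([ 0.405,  0.507, -0.947,  1.38 ,  0.409,  1.457, -0.451])}
[91.8 -2.2]
(np.float64(0.6483118020272695), np.float64(0.1439501941592492), 0.158, 1.647) calls 1 d [ 0.008 -0.003  0.525] a [ 0.002  0.001 -0.002]
```

Lower onto the bar and grip.

Request:
arm_command:
  rows:
    - {"dx": 0, "dy": 0, "dz": 0.12, "ax": 0, "ay": 0, "az": 0, "hand": -0.3}
    - {"dx": 0, "dy": 0, "dz": 0.25, "ax": 0, "ay": 0, "az": 0, "hand": -0.3}
    - {"dx": 0, "dy": 0, "dz": 0.38, "ax": 0, "ay": 0, "az": 0, "hand": -0.3}
    - {"dx": 0, "dy": 0, "dz": 0.48, "ax": 0, "ay": 0, "az": 0, "hand": -0.3}
    - {"dx": 0, "dy": 0, "dz": 0.52, "ax": 0, "ay": 0, "az": 0, "hand": -0.3}
    - {"dx": 0, "dy": 0, "dz": 0.52, "ax": 0, "ay": 0, "az": 0, "hand": -0.3}
    - {"dx": 0, "dy": 0, "dz": 0.52, "ax": 0, "ay": 0, "az": 0, "hand": 0.5}
    - {"dx": 0, "dy": 0, "dz": 0.52, "ax": 0, "ay": 0, "az": 0, "hand": 1}

```text
time: 55.6
tool_pos: [0.6491, 0.144, 0.1587]
tcp_rot: [3.14, -0.0, 1.647]
ft_force: [0.1, 0.4, -3.3]
opening: 0.318
grip_force: 0.0
```

Request:
arm_command:
  rows:
    - {"dx": 0, "dy": 0, "dz": 0, "ax": 0, "ay": 0, "az": 0, "hand": 1}
    - {"dx": 0, "dy": 0, "dz": 0, "ax": 0, "ay": 0, "az": 0, "hand": 1}
    - {"dx": 0, "dy": 0, "dz": 0, "ax": 0, "ay": 0, "az": 0, "hand": 1}
    - {"dx": 0, "dy": 0, "dz": 0, "ax": 0, "ay": 0, "az": 0, "hand": 1}
    - {"dx": 0, "dy": 0, "dz": 0, "ax": 0, "ay": 0, "az": 0, "hand": 1}
    - {"dx": 0, "dy": 0, "dz": 0, "ax": 0, "ay": 0, "az": 0, "hand": 1}
    - {"dx": 0, "dy": 0, "dz": 0, "ax": 0, "ay": 0, "az": 0, "hand": 1}
    - {"dx": 0, "dy": 0, "dz": 0, "ax": 0, "ay": 0, "az": 0, "hand": 1}

```text
time: 56.4
tool_pos: [0.6462, 0.1438, 0.1585]
tcp_rot: [-3.137, 0.001, 1.648]
ft_force: [-8.3, -1.2, 3.1]
opening: 0.127
grip_force: 39.0
```

Request:
arm_command:
  rows:
    - {"dx": 0, "dy": -0.04, "dz": -0.055, "ax": 0, "ay": 0, "az": 0, "hand": 1}
    - {"dx": 0, "dy": -0.06, "dz": -0.11, "ax": 0, "ay": 0, "az": 0, "hand": 1}
    - {"dx": 0, "dy": -0.085, "dz": -0.16, "ax": 0, "ay": 0, "az": 0, "hand": 1}
    - {"dx": 0, "dy": -0.115, "dz": -0.213, "ax": 0, "ay": 0, "az": 0, "hand": 1}
    - {"dx": 0, "dy": -0.145, "dz": -0.263, "ax": 0, "ay": 0, "az": 0, "hand": 1}
    - {"dx": 0, "dy": -0.175, "dz": -0.31, "ax": 0, "ay": 0, "az": 0, "hand": 1}
    - {"dx": 0, "dy": -0.21, "dz": -0.357, "ax": 0, "ay": 0, "az": 0, "hand": 1}
    - {"dx": 0, "dy": -0.25, "dz": -0.4, "ax": 0, "ay": 0, "az": 0, "hand": 1}

```text
time: 57.2
tool_pos: [0.613, 0.1412, 0.2195]
tcp_rot: [3.136, -0.001, 1.646]
ft_force: [6.8, 0.6, -3.5]
opening: 0.122
grip_force: 38.9
```

Request:
arm_command:
  rows:
    - {"dx": 0, "dy": -0.02, "dz": -0.042, "ax": 0, "ay": 0, "az": 0, "hand": 1}
    - {"dx": 0, "dy": -0.06, "dz": -0.084, "ax": 0, "ay": 0, "az": 0, "hand": 1}
    - {"dx": 0, "dy": -0.1, "dz": -0.122, "ax": 0, "ay": 0, "az": 0, "hand": 1}
    - {"dx": 0, "dy": -0.15, "dz": -0.159, "ax": 0, "ay": 0, "az": 0, "hand": 1}
    - {"dx": 0, "dy": -0.195, "dz": -0.193, "ax": 0, "ay": 0, "az": 0, "hand": 1}
    - {"dx": 0, "dy": -0.245, "dz": -0.225, "ax": 0, "ay": 0, "az": 0, "hand": 1}
    - {"dx": 0, "dy": -0.295, "dz": -0.254, "ax": 0, "ay": 0, "az": 0, "hand": 1}
    - {"dx": 0, "dy": -0.295, "dz": -0.254, "ax": 0, "ay": 0, "az": 0, "hand": 1}

```text
time: 58.0
tool_pos: [0.5683, 0.1376, 0.2586]
tcp_rot: [3.135, 0.001, 1.646]
ft_force: [5.6, 1.2, 2.8]
opening: 0.125
grip_force: 40.0
```

```bash
python3 - <<'E'
from h import *
st()
s=cam('scene')['frame'][180:300,260:420];t=cam('top')['frame'][215:335,270:430]
cv2.imwrite('pics/s13.png',np.hstack([cv2.resize(x,None,fx=2.5,fy=2.5,interpolation=2) for x in(s,t)])[:,:,::-1])
c=cam('top');b=[w2px(c,(*sta(x,y),.05)) for x,y in((-.055,-.065),(-.055,.065),(.05,.065),(.05,-.065))]
f=c['frame'].astype(int);m=np.zeros(f.shape[:2],np.uint8);cv2.fillConvexPoly(m,np.int32(np.round(b)),1)
lo=f.min(2)[m>0];print(np.round(b),(lo>150).sum(),(lo<45).sum(),((f[:,:,0]-f[:,:,2])[m>0]>80).sum(),m.sum())
E
```

```text
{'time': np.float64(58.0), 'tool_pos': array([0.568, 0.138, 0.259]), 'tcp_rot': array([3.135e+00, 1.000e-03, 1.646e+00]), 'ft_force': array([5.628, 1.243, 2.752]), 'opening': np.float64(0.125), 'grip_force': np.float64(40.01), 'joint_pos': array([ 0.562,  0.309, -1.029,  1.557,  0.27 ,  1.421, -0.409])}
[[352. 310.]
 [305. 312.]
 [304. 275.]
 [350. 272.]] 161 647 93 1832
```

View pics/s13.png

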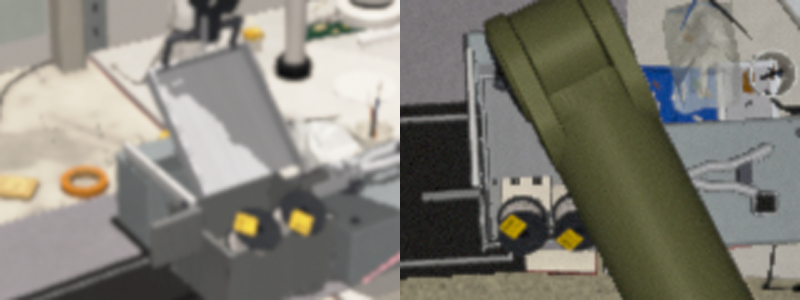

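Request:
arm_command:
  rows:
    - {"dx": 0, "dy": 0.05, "dz": 0.029, "ax": 0, "ay": 0, "az": 0, "hand": 1}
    - {"dx": 0, "dy": 0.1, "dz": 0.061, "ax": 0, "ay": 0, "az": 0, "hand": 1}
    - {"dx": 0, "dy": 0.145, "dz": 0.095, "ax": 0, "ay": 0, "az": 0, "hand": 1}
    - {"dx": 0, "dy": 0.195, "dz": 0.132, "ax": 0, "ay": 0, "az": 0, "hand": 1}
    - {"dx": 0, "dy": 0.235, "dz": 0.17, "ax": 0, "ay": 0, "az": 0, "hand": 1}
    - {"dx": 0, "dy": 0.275, "dz": 0.212, "ax": 0, "ay": 0, "az": 0, "hand": 1}
    - {"dx": 0, "dy": 0.31, "dz": 0.254, "ax": 0, "ay": 0, "az": 0, "hand": 1}
    - {"dx": 0, "dy": 0.31, "dz": 0.254, "ax": 0, "ay": 0, "az": 0, "hand": 1}

```text
time: 58.95
tool_pos: [0.6151, 0.1413, 0.2172]
tcp_rot: [3.14, -0.002, 1.646]
ft_force: [6.8, 1.4, 1.8]
opening: 0.124
grip_force: 41.2
```

Request:
arm_command:
  rows:
    - {"dx": 0, "dy": 0.035, "dz": 0.044, "ax": 0, "ay": 0, "az": 0, "hand": 1}
    - {"dx": 0, "dy": 0.07, "dz": 0.09, "ax": 0, "ay": 0, "az": 0, "hand": 1}
    - {"dx": 0, "dy": 0.1, "dz": 0.137, "ax": 0, "ay": 0, "az": 0, "hand": 1}
    - {"dx": 0, "dy": 0.135, "dz": 0.187, "ax": 0, "ay": 0, "az": 0, "hand": 1}
    - {"dx": 0, "dy": 0.16, "dz": 0.24, "ax": 0, "ay": 0, "az": 0, "hand": 1}
    - {"dx": 0, "dy": 0.185, "dz": 0.29, "ax": 0, "ay": 0, "az": 0, "hand": 1}
    - {"dx": 0, "dy": 0.205, "dz": 0.345, "ax": 0, "ay": 0, "az": 0, "hand": 1}
    - {"dx": 0, "dy": 0.225, "dz": 0.395, "ax": 0, "ay": 0, "az": 0, "hand": 1}

```text
time: 59.75
tool_pos: [0.6464, 0.1438, 0.1579]
tcp_rot: [-3.139, 0.0, 1.647]
ft_force: [-15.9, -4.6, 44.0]
opening: 0.122
grip_force: 48.0
```

Request:
arm_command:
  rows:
    - {"dx": 0, "dy": 0, "dz": 0, "ax": 0, "ay": 0, "az": 0, "hand": 1}
    - {"dx": 0, "dy": 0, "dz": 0.005, "ax": 0, "ay": 0, "az": 0, "hand": 1}
    - {"dx": 0, "dy": 0, "dz": 0.005, "ax": 0, "ay": 0, "az": 0, "hand": 1}
    - {"dx": 0, "dy": 0, "dz": 0.005, "ax": 0, "ay": 0, "az": 0, "hand": 1}
    - {"dx": 0, "dy": 0, "dz": 0.005, "ax": 0, "ay": 0, "az": 0, "hand": 1}
    - {"dx": 0, "dy": 0, "dz": 0.005, "ax": 0, "ay": 0, "az": 0, "hand": 1}
    - {"dx": 0, "dy": 0, "dz": 0.005, "ax": 0, "ay": 0, "az": 0, "hand": 1}
    - {"dx": 0, "dy": 0, "dz": 0.005, "ax": 0, "ay": 0, "az": 0, "hand": 1}

```text
time: 60.55
tool_pos: [0.6462, 0.1437, 0.1583]
tcp_rot: [-3.14, 0.001, 1.647]
ft_force: [-0.8, -0.3, 7.2]
opening: 0.121
grip_force: 44.2
```

Request:
arm_command:
  rows:
    - {"dx": 0, "dy": 0, "dz": 0, "ax": 0, "ay": 0, "az": 0, "hand": -0.3}
    - {"dx": 0, "dy": 0, "dz": 0, "ax": 0, "ay": 0, "az": 0, "hand": -0.3}
    - {"dx": 0, "dy": 0, "dz": 0, "ax": 0, "ay": 0, "az": 0, "hand": -0.3}
    - {"dx": 0, "dy": 0, "dz": -0.15, "ax": 0, "ay": 0, "az": 0, "hand": -0.3}
    - {"dx": 0, "dy": 0, "dz": -0.35, "ax": 0, "ay": 0, "az": 0, "hand": -0.3}
    - {"dx": 0, "dy": 0, "dz": -0.55, "ax": 0, "ay": 0, "az": 0, "hand": -0.3}
    - {"dx": 0, "dy": 0, "dz": -0.8, "ax": 0, "ay": 0, "az": 0, "hand": -0.3}
    - {"dx": 0, "dy": 0, "dz": -1, "ax": 0, "ay": 0, "az": 0, "hand": -0.3}

```text
time: 61.35
tool_pos: [0.6466, 0.1435, 0.3087]
tcp_rot: [-3.141, 0.0, 1.647]
ft_force: [0.6, 0.3, -2.4]
opening: 0.648
grip_force: 0.0
```

Request:
arm_command:
  rows:
    - {"dx": -0.15, "dy": -0.15, "dz": 0, "ax": 0, "ay": 0, "az": 0, "hand": -0.3}
    - {"dx": -0.3, "dy": -0.3, "dz": 0, "ax": 0, "ay": 0, "az": 0, "hand": -0.3}
    - {"dx": -0.5, "dy": -0.5, "dz": 0, "ax": 0, "ay": 0, "az": 0, "hand": -0.3}
    - {"dx": -0.7, "dy": -0.7, "dz": 0, "ax": 0, "ay": 0, "az": 0, "hand": -0.3}
    - {"dx": -0.9, "dy": -0.9, "dz": 0, "ax": 0, "ay": 0, "az": 0, "hand": -0.3}
    - {"dx": -1, "dy": -1, "dz": 0, "ax": 0, "ay": 0, "az": 0, "hand": -0.3}
    - {"dx": -1, "dy": -1, "dz": 0, "ax": 0, "ay": 0, "az": 0, "hand": -0.3}
    - {"dx": -1, "dy": -1, "dz": 0, "ax": 0, "ay": 0, "az": 0, "hand": -0.3}

```text
time: 62.15
tool_pos: [0.5085, -0.0176, 0.3073]
tcp_rot: [-3.141, 0.0, 1.645]
ft_force: [-0.9, 0.4, -3.2]
opening: 0.648
grip_force: 0.0
```

```bash
python3 - <<'E'
from h import *
import pickle
st();print(T(r.get_state()['tool_pos'])+[96,0])
plan((*sta(-.024,-.235),.30,1.647))
c=cam('wrist');pickle.dump(c,open('w14.pkl','wb'))
K={}
f=c['frame'].astype(int)
print('rim px',[w2px(c,(*sta(x,y),.095)).round().tolist() for x,y in((-.06,-.07),(-.06,.07),(.06,.07),(.06,-.07))],'mouth',[w2px(c,(*sta(.02,y),.126)).round().tolist() for y in(-.066,.066)])
def ch(p):
    r_,g,b=p
    return 'Y' if r_-b>80 else 'W' if min(p)>175 else 'w' if min(p)>130 else 'g' if min(p)>75 else '.' 
for y in np.arange(.085,-.12,-.006):
    s=''
    for x in np.arange(-.09,.19,.004):
        u,v=w2px(c,(*sta(x,y),.09)).round().astype(int);s+=ch(f[v,u]) if 0<=u<640 and 0<=v<480 else ' '
    print('%5.0f'%(y*1000),s)
E
```

```text
{'time': np.float64(62.15), 'tool_pos': array([ 0.509, -0.018,  0.307]), 'tcp_rot': array([-3.141,  0.   ,  1.645]), 'ft_force': array([-0.95 ,  0.394, -3.212]), 'opening': np.float64(0.648), 'grip_force': np.float64(0.0), 'joint_pos': array([ 0.969,  0.041, -1.002,  1.645,  0.035,  1.475,  0.039])}
[  35.9 -151.4]
(np.float64(0.4551892049592878), np.float64(-0.10543286962359474), 0.3, 1.647) calls 1 d [-0.558 -0.398  0.049] a [-0.001  0.    -0.002]
rim px [[205.0, 112.0], [190.0, -87.0], [353.0, -87.0], [350.0, 112.0]] mouth [[300.0, 105.0], [297.0, -104.0]]
   85                                                                       
   79                                                                       
   73                                                                       
   67                                                                       
   61                                                                       
   55                                                                       
   49                                                                   
[... 1460 characters left out ...]
gggggww
  -71 .....WWWWWwwwg...ggggggwwwwwwWWWWWwWWggggggggggggwwwwwwwwwwwwwwwwwWWww
  -77 .....WWWWWwwwwggggggwwWwwWWWWWWWWwwWWWWWWwWWWWWWwWWWWWWwWWWWWWWWWWwwgw
  -83 .....WWWwwwwwwgggggggwWwwwgggWWggggggggggggg...................wwwwwww
  -89 .....WWwWWWWWWWWWWWWWwWgww...WWwWWWWWWWwwwwwwwwwwwwwwwwwwwwwwwwwwwwwww
  -95 ....wWWwWgggWWWWWWWWWwWgww.g.WWgWWwggWWwwwwwgwwwwwwwwwwwwwwwwwwwwwwwww
 -101 ....wWWwWwggWWWWWWWWWwWgww.ggWWwWWWggWWwWWWWWWWWWWWWWWWWWWWWwwwggwwwww
 -107 ....WWWwWWWWWWWWWWWWWwWgWWgggWWwWWWWWWWw.ggWWWWWWWWWWWWWWWWWWWWWWWWWWW
 -113 ....WWWwWWWWWWWWWWWWWwWgwWWWWWWwWWWWWWWw.............wWWWWWWWWWWWWWWWW
 -119 ....WWWwWWWWWWWWWWWWWwWgggwWWWWgWWWWWWWw....gwW......wWWWWWWWWWWWWWWWW
```

```bash
python3 - <<'E'
from h import *
c=cam('scene');a=cv2.imread('pics/scene0.png').astype(int);f=c['frame'][:,:,::-1].astype(int)
d=np.abs(a-f).max(2)
print('tray corners',[w2px(c,(*tray(x,y),.126)).round().tolist() for x,y in((-.076,.066),(.076,.066),(.076,-.066),(-.076,-.066))],'bin rim',[w2px(c,(*sta(x,y),.095)).round().tolist() for x,y in((-.06,.07),(.06,.07),(.06,-.07),(-.06,-.07))])
for v in range(205,330,3):
    s=''
    for u in range(235,440,2):
        p=f[v,u][::-1];k='Y' if p[0]-p[2]>80 else 'W' if p.min()>175 else 'w' if p.min()>130 else 'g' if p.min()>75 else '.'
        s+=k if d[v,u]>35 else ' '
    print(v,s)
E
```

```text
tray corners [[339.0, 258.0], [311.0, 234.0], [348.0, 223.0], [378.0, 245.0]] bin rim [[353.0, 282.0], [330.0, 261.0], [371.0, 247.0], [396.0, 267.0]]
205                                                                                                        
208                                                                                                        
211                                                                                                        
214                                                                                                        
217                                                                                                        
220                                                                                                        
223                                                                                                        
226                                                                                                        
229                                                                                  
[... 2806 characters left out ...]
                        
310                           .............  .........                                                     
313                gg         .............   .......                                                      
316              g .gg..       ............                                                                
319              wg...g.         .........                                                                 
322               ww...  ..          ...                                                                   
325              w   g..g                                                                                  
328              ww   g.. g
```

Request:
arm_command:
  rows:
    - {"dx": -0.15, "dy": -0.1, "dz": 0, "ax": 0, "ay": 0, "az": 0, "hand": 1}
    - {"dx": -0.3, "dy": -0.2, "dz": 0, "ax": 0, "ay": 0, "az": 0, "hand": 1}
    - {"dx": -0.45, "dy": -0.3, "dz": 0.1, "ax": 0, "ay": 0, "az": 0, "hand": 1}
    - {"dx": -0.56, "dy": -0.4, "dz": 0.3, "ax": 0, "ay": 0, "az": 0, "hand": 1}
    - {"dx": -0.56, "dy": -0.4, "dz": 0.5, "ax": 0, "ay": 0, "az": 0, "hand": 1}
    - {"dx": -0.56, "dy": -0.4, "dz": 0.7, "ax": 0, "ay": 0, "az": 0, "hand": 1}
    - {"dx": -0.56, "dy": -0.4, "dz": 0.9, "ax": 0, "ay": 0, "az": 0, "hand": 1}
    - {"dx": -0.56, "dy": -0.4, "dz": 1, "ax": 0, "ay": 0, "az": 0, "hand": 1}

```text
time: 63.05
tool_pos: [0.4547, -0.1035, 0.1549]
tcp_rot: [-3.139, -0.003, 1.65]
ft_force: [-0.1, -0.8, -3.8]
opening: -0.007
grip_force: 0.0
```

```bash
python3 - <<'E'
from h import *
st();print(T(r.get_state()['tool_pos'])+[96,0]);plan((*sta(-.024,-.236),.11,1.647))
E
```

```text
{'time': np.float64(63.05), 'tool_pos': array([ 0.455, -0.104,  0.155]), 'tcp_rot': array([-3.139e+00, -3.000e-03,  1.650e+00]), 'ft_force': array([-0.118, -0.837, -3.847]), 'opening': np.float64(-0.007), 'grip_force': np.float64(0.0), 'joint_pos': array([ 1.079,  0.027, -0.909,  1.959,  0.02 ,  1.17 ,  0.241])}
[ -24.4 -233. ]
(np.float64(0.4552651318177476), np.float64(-0.1064299830134178), 0.11, 1.647) calls 1 d [-0.021  0.003  0.299] a [-0.004 -0.004  0.004]
```

Request:
arm_command:
  rows:
    - {"dx": -0.01, "dy": 0, "dz": 0.1, "ax": 0, "ay": 0, "az": 0, "hand": 1}
    - {"dx": -0.01, "dy": 0, "dz": 0.2, "ax": 0, "ay": 0, "az": 0, "hand": 1}
    - {"dx": -0.01, "dy": 0, "dz": 0.28, "ax": 0, "ay": 0, "az": 0, "hand": 1}
    - {"dx": -0.01, "dy": 0, "dz": 0.33, "ax": 0, "ay": 0, "az": 0, "hand": 1}
    - {"dx": -0.01, "dy": 0, "dz": 0.36, "ax": 0, "ay": 0, "az": 0, "hand": 1}
    - {"dx": -0.01, "dy": 0, "dz": 0.38, "ax": 0, "ay": 0, "az": 0, "hand": 1}
    - {"dx": -0.01, "dy": 0, "dz": 0.395, "ax": 0, "ay": 0, "az": 0, "hand": 1}
    - {"dx": -0.01, "dy": 0, "dz": 0.395, "ax": 0, "ay": 0, "az": 0, "hand": 1}

```text
time: 63.85
tool_pos: [0.4558, -0.1066, 0.0987]
tcp_rot: [3.141, -0.0, 1.647]
ft_force: [-2.0, 3.0, 3.2]
opening: 0.003
grip_force: 3.0
```

Request:
arm_command:
  rows:
    - {"dx": 0, "dy": 0, "dz": 0.01, "ax": 0, "ay": 0, "az": 0, "hand": 1}
    - {"dx": 0, "dy": 0, "dz": 0.01, "ax": 0, "ay": 0, "az": 0, "hand": 1}
    - {"dx": 0, "dy": 0, "dz": 0.01, "ax": 0, "ay": 0, "az": 0, "hand": 1}
    - {"dx": 0, "dy": 0, "dz": 0.01, "ax": 0, "ay": 0, "az": 0, "hand": 1}
    - {"dx": 0, "dy": 0, "dz": 0.01, "ax": 0, "ay": 0, "az": 0, "hand": 1}
    - {"dx": 0, "dy": 0, "dz": 0.01, "ax": 0, "ay": 0, "az": 0, "hand": 1}
    - {"dx": 0, "dy": 0, "dz": 0.01, "ax": 0, "ay": 0, "az": 0, "hand": 1}
    - {"dx": 0, "dy": 0, "dz": 0.01, "ax": 0, "ay": 0, "az": 0, "hand": 1}

```text
time: 64.65
tool_pos: [0.4559, -0.1071, 0.097]
tcp_rot: [3.141, 0.0, 1.647]
ft_force: [-0.3, 4.9, 4.1]
opening: -0.001
grip_force: 3.5
```

Request:
arm_command:
  rows:
    - {"dx": 0, "dy": 0, "dz": 0.015, "ax": 0, "ay": 0, "az": 0, "hand": 1}
    - {"dx": 0, "dy": 0, "dz": 0.015, "ax": 0, "ay": 0, "az": 0, "hand": 1}
    - {"dx": 0, "dy": 0, "dz": -0.1, "ax": 0, "ay": 0, "az": 0, "hand": 1}
    - {"dx": 0, "dy": 0, "dz": -0.3, "ax": 0, "ay": 0, "az": 0, "hand": 1}
    - {"dx": 0, "dy": 0, "dz": -0.5, "ax": 0, "ay": 0, "az": 0, "hand": 1}
    - {"dx": 0, "dy": 0, "dz": -0.7, "ax": 0, "ay": 0, "az": 0, "hand": -0.3}
    - {"dx": 0, "dy": 0, "dz": -0.9, "ax": 0, "ay": 0, "az": 0, "hand": -0.3}
    - {"dx": 0, "dy": 0, "dz": -1, "ax": 0, "ay": 0, "az": 0, "hand": -0.3}

```text
time: 65.45
tool_pos: [0.4557, -0.1095, 0.2485]
tcp_rot: [3.14, 0.004, 1.645]
ft_force: [0.6, 0.1, -3.4]
opening: 0.507
grip_force: 0.0
```

Request:
arm_command:
  rows:
    - {"dx": 0.15, "dy": 0.05, "dz": -0.2, "ax": 0, "ay": 0, "az": 0, "hand": -0.3}
    - {"dx": 0.3, "dy": 0.1, "dz": -0.4, "ax": 0, "ay": 0, "az": 0, "hand": -0.3}
    - {"dx": 0.45, "dy": 0.15, "dz": -0.45, "ax": 0, "ay": 0, "az": 0, "hand": -0.3}
    - {"dx": 0.45, "dy": 0.15, "dz": -0.45, "ax": 0, "ay": 0, "az": 0, "hand": -0.3}
    - {"dx": 0.45, "dy": 0.15, "dz": -0.45, "ax": 0, "ay": 0, "az": 0, "hand": -0.3}
    - {"dx": 0.45, "dy": 0.15, "dz": -0.45, "ax": 0, "ay": 0, "az": 0, "hand": -0.3}
    - {"dx": 0.45, "dy": 0.15, "dz": -0.45, "ax": 0, "ay": 0, "az": 0, "hand": -0.3}
    - {"dx": 0.45, "dy": 0.15, "dz": -0.45, "ax": 0, "ay": 0, "az": 0, "hand": -0.3}

```text
time: 66.25
tool_pos: [0.4724, -0.0393, 0.3137]
tcp_rot: [-3.141, -0.0, 1.645]
ft_force: [-0.3, -0.3, -3.0]
opening: 0.652
grip_force: 0.0
```

```bash
python3 - <<'E'
from h import *
import pickle
st();print(T(r.get_state()['tool_pos'])+[96,0]);plan((*sta(0,-.05),.33,1.647))
c=cam('wrist');pickle.dump(c,open('w15.pkl','wb'));g=cv2.cvtColor(c['frame'],cv2.COLOR_RGB2GRAY)
for y in(-.085,-.1,-.18,-.195):
    a=w2px(c,(*sta(-.04,y),.1));b=w2px(c,(*sta(.06,y),.1));n=51
    print(y,' '.join('%3d'%g[int(round(a[1]+(b[1]-a[1])*t)),int(round(a[0]+(b[0]-a[0])*t))] for t in np.linspace(0,1,n)))
E
```

```text
{'time': np.float64(66.25), 'tool_pos': array([ 0.472, -0.039,  0.314]), 'tcp_rot': array([-3.141, -0.   ,  1.645]), 'ft_force': array([-0.32 , -0.258, -2.962]), 'opening': np.float64(0.652), 'grip_force': np.float64(0.0), 'joint_pos': array([ 1.064, -0.09 , -0.959,  1.706, -0.074,  1.489,  0.187])}
[  -1.8 -170.4]
(np.float64(0.465073457499977), np.float64(0.08085535209670586), 0.33, 1.647) calls 1 d [ 0.802  0.011 -0.108] a [-0.001 -0.    -0.002]
-0.085 140 139 141 140 141 141 142 141 153 144 143 143 142 142 143 144 146 145 146 127 103 155 167 164 124  41  42  44  43  32  34  96 109 199 234 229 204 147 152 117 118 117 117 117 112  99 100 123 157 156 153
-0.1 198 197 197 196 196 196 197 197 199 166 203 222 200 132 197 196 196 196 196 185 107 155 165 162 123  38  45  45  45  44  43 150 123 176 235 226 217 167 201 199 198 199  98 108 105 105 105 132 200 201 191
-0.18 111 110 110 110 110 111 111 111 111 112 113 113 113 113 113 114 110 125 133 136 128 119 112 112 112 112 111 112 113 114 115 114 115 115 115 117 115 113 129 134 141 139 132 123 124 124 125 126 126 127 126
-0.195 108 110 109 108 108 108 109 110 110 110 110 109 109 110 108 108 105 122 132 135 127 117 108 108 108 107 107 108 108 109 111 112 113 113 114 114 116 116 117 118 116 124 130 135 141 140 138 134 125 124 124
```

Request:
arm_command:
  rows:
    - {"dx": 0.2, "dy": 0, "dz": 0, "ax": 0, "ay": 0, "az": 0, "hand": -0.3}
    - {"dx": 0.4, "dy": 0, "dz": 0, "ax": 0, "ay": 0, "az": 0, "hand": -0.3}
    - {"dx": 0.6, "dy": 0, "dz": 0, "ax": 0, "ay": 0, "az": 0, "hand": -0.3}
    - {"dx": 0.8, "dy": 0, "dz": 0, "ax": 0, "ay": 0, "az": 0, "hand": -0.3}
    - {"dx": 0.95, "dy": 0, "dz": 0, "ax": 0, "ay": 0, "az": 0, "hand": -0.3}
    - {"dx": 0.95, "dy": 0, "dz": 0, "ax": 0, "ay": 0, "az": 0, "hand": -0.3}
    - {"dx": 0.95, "dy": 0, "dz": 0, "ax": 0, "ay": 0, "az": 0, "hand": -0.3}
    - {"dx": 0.95, "dy": 0, "dz": 0, "ax": 0, "ay": 0, "az": 0, "hand": -0.3}

```text
time: 67.1
tool_pos: [0.4622, 0.1022, 0.3142]
tcp_rot: [-3.141, 0.0, 1.645]
ft_force: [0.6, -0.3, -2.5]
opening: 0.648
grip_force: 0.0
```

```bash
python3 - <<'E'
from h import *
import pickle
st();plan((*sta(0,.115),.22,1.647),(*sta(0,.115),.09,1.647))
c=cam('wrist');pickle.dump(c,open('w16.pkl','wb'));f=c['frame'].astype(int)
def ch(p):
    r_,g,b=p
    return 'Y' if r_-b>80 else 'W' if min(p)>175 else 'w' if min(p)>130 else 'g' if min(p)>75 else '.' 
for z,ys in((.09,np.arange(.08,-.09,-.006)),(.123,np.arange(.136,.075,-.008))):
  for y in ys:
    s=''
    for x in np.arange(-.08,.08,.003):
        u,v=w2px(c,(*sta(x,y),z)).round().astype(int);s+=ch(f[v,u]) if 0<=u<640 and 0<=v<480 else ' '
    print('%5.0f'%(y*1000),s)
E
```

```text
{'time': np.float64(67.1), 'tool_pos': array([0.462, 0.102, 0.314]), 'tcp_rot': array([-3.141,  0.   ,  1.645]), 'ft_force': array([ 0.618, -0.328, -2.46 ]), 'opening': np.float64(0.648), 'grip_force': np.float64(0.0), 'joint_pos': array([ 0.97 , -0.123, -1.128,  1.704, -0.111,  1.491, -0.072])}
(np.float64(0.45254552585410907), np.float64(0.24537906141751004), 0.22, 1.647) calls 1 d [0.957 0.006 0.627] a [-0.     0.001 -0.003]
(np.float64(0.45254552585410907), np.float64(0.24537906141751004), 0.09, 1.647) calls 1 d [ 0.    -0.     0.867] a [0. 0. 0.]
   80 ww....ww...................gwwgWWWWWWWWWWWWWWWWWWWWWWW
   74 www...gwwwwwwwwwwwwwwwwwwww.gggggggggggggggggggggg.g..
   68 ww....wWgw........................gWWWWWWWWWWWWWWWWWWW
   62 wwg...gwgg...gggggggggggggggggggggWWWWWWWWWWWWWWWWWWWW
   56 www...wWww....gWWwwWWWWWWWWWWWWWWWWWWWWWWWWWWWWWWWWWWW
   50 ww....wg.....YYYY.Wwg..WWWWWWWWWWwWWWWWWWWWWWWWWWWWWWW
   44 www........YYYY..YYgWWW..WWWWWWWWWWWWWWWWWWWWWWWWWWWWW
   38 ww.........YYYYYYYY.gWWW..WWWWWWWWWWWWWWWWWWWWWWWWWWWW
   32 www.........YYYYYY..gWWWg.WWWWggWWWWWWWWWWWWWWWW
[... 1014 characters left out ...]
gg...gggggwwwwwwwwwwwwWWWWWww
  -76 wwwwww.ggggggggggggggggggggggg....gggggggggggggggggggg
  -82 gwwwwggggggggggggggggggggggggg.ggggwwwwwwwwwwwwwWWWWWW
  -88 wwwwwgggg..ggggggggggggggggggg.wwwwwwwwwwwwwwwwWWWWWWW
  136                                                       
  128 wwgg....wg.................gwg...................w....
  120 wgww....w..................gwg...................w....
  112 wwwwg...wg.................gww...................w....
  104 wwgww...w..................gww...................w....
   96 wwww....W..................gww...................wg...
   88 wwwww...Wg.................gww...................w....
   80 wwwwg...W..................gww.ggggggggggggggggggwwggw
```

```bash
python3 - <<'E'
from h import *
import pickle
from scipy.optimize import least_squares
C=[pickle.load(open(n,'rb')) for n in('w16.pkl','w14.pkl')]+[cam('scene'),cam('top')]
pts=[]
for c in C:
    f=c['frame'].astype(int);m=((f[:,:,0]>150)&(f[:,:,1]>120)&(f[:,:,2]<110)).astype(np.uint8)
    n,l,s,ce=cv2.connectedComponentsWithStats(cv2.morphologyEx(m,cv2.MORPH_CLOSE,np.ones((7,7))))
    o=[]
    for i in range(1,n):
        if s[i,4]<12:continue
        d=[np.hypot(*(w2px(c,(*sta(-.04,y),.09))-ce[i])) for y in(.035,-.025)]
        if min(d)<60:o.append((s[i,4],ce[i].round(1).tolist(),np.round(d)))
    print(o);pts.append(o)
pickle.dump((C,pts),open('lab.pkl','wb'))
E
```

```text
[(np.int32(668), [279.9, 129.1], array([ 7., 74.])), (np.int32(452), [261.1, 199.3], array([67., 17.]))]
[(np.int32(590), [207.6, 46.9], array([79., 21.]))]
[(np.int32(67), [357.5, 269.2], array([ 8., 21.])), (np.int32(60), [379.3, 269.3], array([20.,  1.]))]
[(np.int32(46), [314.6, 305.0], array([ 2., 23.]))]
```

```bash
python3 - <<'E'
from h import *
import pickle
from scipy.optimize import least_squares
C,_=pickle.load(open('lab.pkl','rb'))
for obs in({0:(279.9,129.1),2:(357.5,269.2),3:(314.6,305)},{0:(261.1,199.3),1:(207.6,46.9),2:(379.3,269.3)}):
    s=least_squares(lambda p:np.concatenate([w2px(C[k],p)-o for k,o in obs.items()]),[.43,.15,.09])
    print(T(s.x)+[96,0],s.x[2],s.fun.round(1))
    for k,o in obs.items():
        c=C[k];u,v=np.round(o).astype(int)
c=C[0];f=c['frame'][90:260,225:345];g=cv2.cvtColor(f,cv2.COLOR_RGB2GRAY)
ed=g
for v in range(0,170,5):print(v+90,''.join(' .:-=+*#%@'[min(9,g[v,u]//26)] for u in range(0,120)))
print([w2px(c,(*sta(-.06,y),.095)).round() for y in(.07,.035,0,-.035,-.07)])
E
```

```text
[-34.4  39.4] 0.11137933940983615 [ 0.1 -0.   0.3 -0.  -0.3  0. ]
[-53.6 -20.7] 0.09825228119478893 [ 0.6  0.4 -0.3 -0.5  0.7  0.7]
90 ###****##+:.::::::....:-****+:-+***=+*************************************************************=-::::::--=+*+--------
95 **********-::::::::::.:-+*##*::=*#*=::::::::::::::::::::.:.:.:::.:..::..:...:................:.......:..:......:....:...
100 *****#***+::::::::::::::=*#**-:=***=::::::::::::-------:::::::::::::::::-------:::::::::::::::::::::::::::::::::::::::::
105 **********+:::::::::::::=****=:=***-::::::::::::-----------+*+===========-----------+*+============---------+##*========
110 ***********:::::::::::::-****+:-+**+::::::::::::::::-+#++****+==------=++**############################################*
115 *******##*+:.:::::::::::-+***-:::::::::::::::::::=*######%#+-::-+***+==-:::::::::-+*###################################*
120 *********##*:.:::::::::::::::::::::::::::::::-*#%##++=+**##%%%%#=::-+#%%######*-::::::=#@@@@@@@@@@@@@@@%%%%%%%%#######*+
125 *##********+:.:::::::::::::::::::::::::::-=###***######*+===++*##%%#+-:+##%##%%#%%#+:::::-#
[... 2685 characters left out ...]
++++++-:.........................................:::-==++++++++++++++++++++++=::::::::::::::::
240 ************+++++++++++++++++++++++---:........................:::::::::::::::::::::::::::::::::::::::::::::::::::::::::
245 ************+++++++++++++++++++++++=-:---:::::::::::::::::::::::::::::::::::::::::::::::::::::::::::::::::::::::::::::::
250 ***########*+++++++++++++++++++++=---------------------------------------------------------------:::::::::::------------
255 ####*****#*=++++++++++++++++++=-::::::::::::::::::::::::::::::::::::::::::::::::::::::::::::::::::---------::..........:
[array([250.,  91.]), array([252., 135.]), array([254., 176.]), array([256., 215.]), array([257., 252.])]
```

Request:
arm_command:
  rows:
    - {"dx": 0.2, "dy": 0.02, "dz": 0, "ax": 0, "ay": 0, "az": 0, "hand": -0.3}
    - {"dx": 0.4, "dy": 0.03, "dz": 0, "ax": 0, "ay": 0, "az": 0, "hand": -0.3}
    - {"dx": 0.6, "dy": 0.03, "dz": 0, "ax": 0, "ay": 0, "az": 0, "hand": -0.3}
    - {"dx": 0.8, "dy": 0.03, "dz": 0.1, "ax": 0, "ay": 0, "az": 0, "hand": -0.3}
    - {"dx": 0.96, "dy": 0.03, "dz": 0.25, "ax": 0, "ay": 0, "az": 0, "hand": -0.3}
    - {"dx": 0.96, "dy": 0.03, "dz": 0.4, "ax": 0, "ay": 0, "az": 0, "hand": -0.3}
    - {"dx": 0.96, "dy": 0.03, "dz": 0.55, "ax": 0, "ay": 0, "az": 0, "hand": -0.3}
    - {"dx": 0.96, "dy": 0.03, "dz": 0.6, "ax": 0, "ay": 0, "az": 0, "hand": -0.3}

```text
time: 68.05
tool_pos: [0.4547, 0.2466, 0.222]
tcp_rot: [-3.138, 0.001, 1.646]
ft_force: [-0.1, -0.2, -2.9]
opening: 0.652
grip_force: 0.0
```

```bash
python3 - <<'E'
from h import *
st();print(T(r.get_state()['tool_pos'])+[96,0])
plan((*sta(.0035,.115),.09,1.647))
c=cam('wrist');f=cv2.cvtColor(c['frame'],cv2.COLOR_RGB2GRAY)
for y in(.126,.12,.112,.104):
    print(y,[int(f[tuple(np.clip(w2px(c,(*sta(x,y),.123)).round().astype(int)[::-1],0,[479,639]))]) for x in np.arange(-.02,.026,.002)])
E
```

```text
{'time': np.float64(68.05), 'tool_pos': array([0.455, 0.247, 0.222]), 'tcp_rot': array([-3.138e+00,  1.000e-03,  1.646e+00]), 'ft_force': array([-0.133, -0.213, -2.939]), 'opening': np.float64(0.652), 'grip_force': np.float64(0.0), 'joint_pos': array([ 0.626,  0.223, -1.299,  1.755,  0.219,  1.335, -0.644])}
[  2.2 116.1]
(np.float64(0.45603542271848974), np.float64(0.24564480542211936), 0.09, 1.647) calls 1 d [-0.007  0.012  0.88 ] a [-0.005  0.001 -0.001]
0.126 [33, 34, 34, 34, 34, 36, 34, 36, 37, 36, 86, 97, 100, 98, 86, 40, 40, 40, 40, 41, 41, 42, 41]
0.12 [35, 32, 33, 34, 33, 35, 33, 34, 33, 33, 87, 101, 102, 101, 88, 36, 36, 36, 38, 38, 39, 39, 42]
0.112 [34, 33, 34, 33, 34, 34, 33, 34, 34, 33, 87, 100, 101, 102, 88, 33, 31, 33, 33, 34, 35, 35, 35]
0.104 [72, 72, 72, 72, 73, 73, 72, 72, 72, 72, 86, 100, 101, 102, 88, 73, 73, 72, 72, 72, 72, 73, 73]
```

Request:
arm_command:
  rows:
    - {"dx": 0, "dy": 0.01, "dz": 0.15, "ax": 0, "ay": 0, "az": 0, "hand": -0.3}
    - {"dx": 0, "dy": 0.01, "dz": 0.3, "ax": 0, "ay": 0, "az": 0, "hand": -0.3}
    - {"dx": 0, "dy": 0.01, "dz": 0.45, "ax": 0, "ay": 0, "az": 0, "hand": -0.3}
    - {"dx": 0, "dy": 0.01, "dz": 0.6, "ax": 0, "ay": 0, "az": 0, "hand": -0.3}
    - {"dx": 0, "dy": 0.01, "dz": 0.75, "ax": 0, "ay": 0, "az": 0, "hand": -0.3}
    - {"dx": 0, "dy": 0.01, "dz": 0.85, "ax": 0, "ay": 0, "az": 0, "hand": -0.3}
    - {"dx": 0, "dy": 0.01, "dz": 0.88, "ax": 0, "ay": 0, "az": 0, "hand": -0.3}
    - {"dx": 0, "dy": 0.01, "dz": 0.88, "ax": 0, "ay": 0, "az": 0, "hand": -0.3}

```text
time: 68.9
tool_pos: [0.4573, 0.2479, 0.0925]
tcp_rot: [-3.142, -0.0, 1.646]
ft_force: [0.9, 0.4, -3.0]
opening: 0.65
grip_force: 0.0
```

Request:
arm_command:
  rows:
    - {"dx": 0, "dy": 0, "dz": 0, "ax": 0, "ay": 0, "az": 0, "hand": 0.3}
    - {"dx": 0, "dy": 0, "dz": 0, "ax": 0, "ay": 0, "az": 0, "hand": 0.6}
    - {"dx": 0, "dy": 0, "dz": 0, "ax": 0, "ay": 0, "az": 0, "hand": 1}
    - {"dx": 0, "dy": 0, "dz": 0, "ax": 0, "ay": 0, "az": 0, "hand": 1}
    - {"dx": 0, "dy": 0, "dz": 0, "ax": 0, "ay": 0, "az": 0, "hand": 1}
    - {"dx": 0, "dy": 0, "dz": 0, "ax": 0, "ay": 0, "az": 0, "hand": 1}
    - {"dx": 0, "dy": 0, "dz": 0, "ax": 0, "ay": 0, "az": 0, "hand": 1}
    - {"dx": 0, "dy": 0, "dz": 0, "ax": 0, "ay": 0, "az": 0, "hand": 1}
  newtons: 60

```text
time: 69.7
tool_pos: [0.4568, 0.2482, 0.0931]
tcp_rot: [-3.141, 0.0, 1.647]
ft_force: [-4.6, -2.3, 6.6]
opening: 0.109
grip_force: 59.6
```

```bash
python3 - <<'E'
from h import *
st();p=r.get_state()['tool_pos'];print(T(p)+[96,0])
mat=np.array([.458,.2916]);print('mat in station',T(mat)+[96,0])
# fin grip offset from the bin centre ~ .115 along station y
t=mat+np.array([-np.sin(SY),np.cos(SY)])*.115;print(t);plan((*t,p[2],1.647))
E
```

```text
{'time': np.float64(69.7), 'tool_pos': array([0.457, 0.248, 0.093]), 'tcp_rot': array([-3.141,  0.   ,  1.647]), 'ft_force': array([-4.57 , -2.259,  6.633]), 'opening': np.float64(0.109), 'grip_force': np.float64(59.606), 'joint_pos': array([ 0.466,  0.386, -1.172,  1.904,  0.397,  1.115, -0.785])}
[  4.5 117.5]
mat in station [  8.9 160.7]
[0.44926841 0.40626804]
(np.float64(0.44926841127712236), np.float64(0.40626803982965143), np.float64(0.09310135038543935), 1.647) calls 2 d [ 1.055  0.03  -0.   ] a [-0.     0.001 -0.   ]
```

Request:
arm_command:
  rows:
    - {"dx": 0.03, "dy": 0, "dz": 0, "ax": 0, "ay": 0, "az": 0, "hand": 1}
    - {"dx": 0.08, "dy": 0, "dz": 0, "ax": 0, "ay": 0, "az": 0, "hand": 1}
    - {"dx": 0.14, "dy": 0, "dz": 0, "ax": 0, "ay": 0, "az": 0, "hand": 1}
    - {"dx": 0.2, "dy": 0, "dz": 0, "ax": 0, "ay": 0, "az": 0, "hand": 1}
    - {"dx": 0.26, "dy": 0, "dz": 0, "ax": 0, "ay": 0, "az": 0, "hand": 1}
    - {"dx": 0.32, "dy": 0, "dz": 0, "ax": 0, "ay": 0, "az": 0, "hand": 1}
    - {"dx": 0.38, "dy": 0, "dz": 0, "ax": 0, "ay": 0, "az": 0, "hand": 1}
    - {"dx": 0.44, "dy": 0, "dz": 0, "ax": 0, "ay": 0, "az": 0, "hand": 1}

```text
time: 70.5
tool_pos: [0.4533, 0.3111, 0.092]
tcp_rot: [3.141, 0.005, 1.645]
ft_force: [-0.2, -6.1, -0.0]
opening: 0.103
grip_force: 58.9
```

Request:
arm_command:
  rows:
    - {"dx": 0.07, "dy": 0, "dz": 0, "ax": 0, "ay": 0, "az": 0, "hand": 1}
    - {"dx": 0.14, "dy": 0.01, "dz": 0, "ax": 0, "ay": 0, "az": 0, "hand": 1}
    - {"dx": 0.21, "dy": 0.01, "dz": 0, "ax": 0, "ay": 0, "az": 0, "hand": 1}
    - {"dx": 0.28, "dy": 0.02, "dz": 0, "ax": 0, "ay": 0, "az": 0, "hand": 1}
    - {"dx": 0.35, "dy": 0.02, "dz": 0, "ax": 0, "ay": 0, "az": 0, "hand": 1}
    - {"dx": 0.42, "dy": 0.03, "dz": 0, "ax": 0, "ay": 0, "az": 0, "hand": 1}
    - {"dx": 0.48, "dy": 0.03, "dz": 0, "ax": 0, "ay": 0, "az": 0, "hand": 1}
    - {"dx": 0.53, "dy": 0.03, "dz": 0, "ax": 0, "ay": 0, "az": 0, "hand": 1}

```text
time: 71.3
tool_pos: [0.4525, 0.3856, 0.0918]
tcp_rot: [-3.141, 0.017, 1.644]
ft_force: [-3.5, -30.6, 18.9]
opening: 0.102
grip_force: 61.7
```

Request:
arm_command:
  rows:
    - {"dx": 0.04, "dy": 0, "dz": 0, "ax": 0, "ay": 0, "az": 0, "hand": 1}
    - {"dx": 0.07, "dy": 0, "dz": 0, "ax": 0, "ay": 0, "az": 0, "hand": 1}
    - {"dx": 0.09, "dy": 0, "dz": 0, "ax": 0, "ay": 0, "az": 0, "hand": 1}
    - {"dx": 0.09, "dy": 0, "dz": 0, "ax": 0, "ay": 0, "az": 0, "hand": 1}
    - {"dx": 0.09, "dy": 0, "dz": 0, "ax": 0, "ay": 0, "az": 0, "hand": 1}
    - {"dx": 0.09, "dy": 0, "dz": 0, "ax": 0, "ay": 0, "az": 0, "hand": 1}
    - {"dx": 0.09, "dy": 0, "dz": 0, "ax": 0, "ay": 0, "az": 0, "hand": 1}
    - {"dx": 0.09, "dy": 0, "dz": 0, "ax": 0, "ay": 0, "az": 0, "hand": 1}

```text
time: 72.1
tool_pos: [0.453, 0.3866, 0.0913]
tcp_rot: [-3.137, 0.039, 1.637]
ft_force: [-7.8, -45.5, 29.7]
opening: 0.111
grip_force: 63.6
```

```bash
python3 - <<'E'
from h import *
st();p=r.get_state()['tool_pos'];print(p[:2]-[.4493,.4063])
E
```

```text
{'time': np.float64(72.1), 'tool_pos': array([0.453, 0.387, 0.091]), 'tcp_rot': array([-3.137,  0.039,  1.637]), 'ft_force': array([ -7.797, -45.52 ,  29.705]), 'opening': np.float64(0.111), 'grip_force': np.float64(63.613), 'joint_pos': array([ 0.044,  0.559, -1.051,  1.7  ,  0.534,  1.228, -1.08 ])}
[ 0.00370618 -0.01966302]
```

Request:
arm_command:
  rows:
    - {"dx": -0.05, "dy": 0, "dz": 0, "ax": 0, "ay": 0, "az": 0, "hand": 1}
    - {"dx": -0.1, "dy": 0, "dz": 0, "ax": 0, "ay": 0, "az": 0, "hand": 1}
    - {"dx": -0.14, "dy": 0, "dz": 0, "ax": 0, "ay": 0, "az": 0, "hand": 1}
    - {"dx": -0.14, "dy": 0, "dz": 0, "ax": 0, "ay": 0, "az": 0, "hand": 1}
    - {"dx": -0.14, "dy": 0, "dz": 0, "ax": 0, "ay": 0, "az": 0, "hand": 1}
    - {"dx": -0.14, "dy": 0, "dz": 0, "ax": 0, "ay": 0, "az": 0, "hand": 1}
    - {"dx": -0.14, "dy": 0, "dz": 0, "ax": 0, "ay": 0, "az": 0, "hand": 1}
    - {"dx": -0.14, "dy": 0, "dz": 0, "ax": 0, "ay": 0, "az": 0, "hand": 1}

```text
time: 72.9
tool_pos: [0.452, 0.3854, 0.0924]
tcp_rot: [3.14, 0.002, 1.647]
ft_force: [2.7, -5.8, 3.1]
opening: 0.106
grip_force: 59.9
```

```bash
python3 - <<'E'
from h import *
import pickle
st()
c=cam('scene');t=cam('top');pickle.dump((c,t),open('j.pkl','wb'))
a=cv2.imread('pics/scene0.png').astype(int);f=c['frame'][:,:,::-1].astype(int);d=np.abs(a-f).max(2)
p=r.get_state()['tool_pos'];b=np.array([-np.sin(SY),np.cos(SY)]);e=np.array([np.cos(SY),np.sin(SY)]);B=p[:2]-.116*b
print('bin centre if held',B,[w2px(c,(*(B+x*e+y*b),.095)).round().tolist() for x,y in((-.06,.07),(.06,.07),(.06,-.07),(-.06,-.07))],[w2px(c,(*(B+x*e+y*b),.005)).round().tolist() for x,y in((-.06,.07),(-.06,-.07))])
for v in range(215,335,3):
    s=''
    for u in range(225,425,2):
        q=f[v,u][::-1];s+='Y' if q[0]-q[2]>80 else 'W' if q.min()>175 else 'w' if q.min()>130 else 'g' if q.min()>75 else '.' if q.min()>45 else ' '
    print(v,s)
E
```

```text
{'time': np.float64(72.9), 'tool_pos': array([0.452, 0.385, 0.092]), 'tcp_rot': array([3.140e+00, 2.000e-03, 1.647e+00]), 'ft_force': array([ 2.694, -5.823,  3.057]), 'opening': np.float64(0.106), 'grip_force': np.float64(59.885), 'joint_pos': array([ 0.089,  0.541, -1.073,  1.728,  0.513,  1.185, -1.049])}
bin centre if held [0.46084219 0.26978321] [[306.0, 297.0], [284.0, 274.0], [328.0, 260.0], [352.0, 280.0]] [[307.0, 325.0], [351.0, 307.0]]
215 wwwwWWWWWWWWWWWWWw..............gWWWWWWWWwwWgggwwWWWWWWWWWgWWWWWWWWWWWWWWWWWWWWWWWWWWWWWWWWWWWWWWWWW
218 WWWWWWWWWWWWWWWWWw..............gWWWWWWWWWWwggWWWWWWWWwWWWwwWWWWWWWWWWWWWWWWWWWWWWWWWWWWWWWWWWWWWWWW
221 WWWWWWWWWWwWWWWWWg...............WWWWWWWWWWWwgwWWWWWWWWWWWwgwwwwWWwwWWWWWWWWWWWWWWWWWWWWWWWWWwWWWWWW
224 WWWWWWWWWWWwWWWWWg...............wWWWWWWWWWWWggwWWWWWwwwwwwwWWwwwwWWwwWWWWWWWWWWWWWWWWWWWWWWgWWWWWWW
227 WWWWWWWWWWWWWWWWwg...............wWWWWWWWWWWWwgwwwwwwwwWWWWWWWWWwwwwWWWWwwwWWWWWWWWWWWWWWWWWwWWWWWWW
230 WWWWWWWWWWWWWWWWwwg ..........  .wWWWWWWWWWWWwgwwwwWWWWWWWWWWWWWWWWwwwWwwwwwwWWWWWWWWWWWWWWWWWWWWWWW
233 WWWWWWWWWWWWWwww
[... 2849 characters left out ...]
      ..ggggggggggggggg..      ...     ..          .gggwwwwwwwwwwwwwww
317 g... .gwwwwwwwwwwww. .gg              .gggggggggg..      ....               ..gggwgwwwwwwwwwwwwwwwww
320 g......gwwwwwwwwwwwwg....              ..gggg..     ..gg..              .gggwwwwwwgwwwwwwwwwwwwwwwww
323 ........gwwwwwwwwwwwwg. .g.             .....  ..gggg...           .ggggwwwwwwwgwwwwwwwwwwwwwwwwwwww
326 .........gwwwwwwwwwwwwg..ggg.              ...ggg..            .gggwwwwwwwwwwwwwwwgwwwwgwwwwwwwwwwww
329 ..........gwwwwwwwwwwwww...gg.          ..ggg...          ..gggwwwwwwwwwwgggwwwwwwgwggwwwwwwwwwwwwww
332 Yg.........gwwwwwwwwwwwwwg..gg..   ...gggg..          .gggwwwwwwwwwwwwggggggwwwwwwwwwwgwwwwwwwwwwwww
```

Request:
arm_command:
  rows:
    - {"dx": 0, "dy": 0, "dz": 0, "ax": 0, "ay": 0, "az": 0, "hand": 0.5}
    - {"dx": 0, "dy": 0, "dz": 0, "ax": 0, "ay": 0, "az": 0, "hand": 0}
    - {"dx": 0, "dy": 0, "dz": 0, "ax": 0, "ay": 0, "az": 0, "hand": -0.3}
    - {"dx": 0, "dy": 0, "dz": 0, "ax": 0, "ay": 0, "az": 0, "hand": -0.3}
    - {"dx": 0, "dy": 0, "dz": -0.2, "ax": 0, "ay": 0, "az": 0, "hand": -0.3}
    - {"dx": 0, "dy": 0, "dz": -0.5, "ax": 0, "ay": 0, "az": 0, "hand": -0.3}
    - {"dx": 0, "dy": 0, "dz": -0.8, "ax": 0, "ay": 0, "az": 0, "hand": -0.3}
    - {"dx": 0, "dy": 0, "dz": -1, "ax": 0, "ay": 0, "az": 0, "hand": -0.3}

```text
time: 73.8
tool_pos: [0.451, 0.3871, 0.2454]
tcp_rot: [3.139, -0.002, 1.648]
ft_force: [-1.0, -0.4, -3.0]
opening: 0.652
grip_force: 0.0
```

Request:
arm_command:
  rows:
    - {"dx": -0.2, "dy": 0, "dz": -0.2, "ax": 0, "ay": 0, "az": 0, "hand": -0.3}
    - {"dx": -0.4, "dy": 0, "dz": -0.4, "ax": 0, "ay": 0, "az": 0, "hand": -0.3}
    - {"dx": -0.6, "dy": 0, "dz": -0.6, "ax": 0, "ay": 0, "az": 0, "hand": -0.3}
    - {"dx": -0.8, "dy": 0, "dz": -0.7, "ax": 0, "ay": 0, "az": 0, "hand": -0.3}
    - {"dx": -1, "dy": 0, "dz": -0.7, "ax": 0, "ay": 0, "az": 0, "hand": -0.3}
    - {"dx": -1, "dy": 0, "dz": -0.7, "ax": 0, "ay": 0, "az": 0, "hand": -0.3}
    - {"dx": -1, "dy": 0, "dz": -0.7, "ax": 0, "ay": 0, "az": 0, "hand": -0.3}
    - {"dx": -1, "dy": 0, "dz": -0.7, "ax": 0, "ay": 0, "az": 0, "hand": -0.3}

```text
time: 74.6
tool_pos: [0.4617, 0.2377, 0.3471]
tcp_rot: [-3.141, -0.001, 1.649]
ft_force: [-0.6, -0.1, -2.5]
opening: 0.65
grip_force: 0.0
```

```bash
python3 - <<'E'
from h import *
import pickle
st();c=cam('wrist');pickle.dump(c,open('w20.pkl','wb'));g=cv2.cvtColor(c['frame'],cv2.COLOR_RGB2GRAY);f=c['frame'].astype(int)
def ch(p):
    r_,gg,b=p
    return 'Y' if r_-b>80 else 'W' if min(p)>175 else 'w' if min(p)>130 else 'g' if min(p)>75 else '.' if min(p)>45 else ' '
for z,ys in((.123,np.arange(.30,.23,-.006)),(.095,np.arange(.24,.06,-.006))):
  print(z)
  for y in ys:
    s=''
    for x in np.arange(-.12,.10,.003):
        u,v=w2px(c,(*sta(x,y),z)).round().astype(int);s+=ch(f[v,u]) if 0<=u<640 and 0<=v<480 else '~'
    print('%5.0f'%(y*1000),s)
print('mat corners px expected',[w2px(c,(*p,.006)).round().tolist() for p in((.3482,.4176),(.369,.1501),(.5486,.4335))])
E
```

```text
{'time': np.float64(74.6), 'tool_pos': array([0.462, 0.238, 0.347]), 'tcp_rot': array([-3.141e+00, -1.000e-03,  1.649e+00]), 'ft_force': array([-0.563, -0.135, -2.47 ]), 'opening': np.float64(0.65), 'grip_force': np.float64(0.0), 'joint_pos': array([ 0.67 ,  0.123, -1.281,  1.546,  0.117,  1.56 , -0.533])}
0.123
  300 ~~~~~~~~~~~~~~~~~~~~~~~~~~~~~~~~~~~~~~~~~~~~~~~~~~~~~~~~~~~~~~~~~~~~~~~~~~
  294 ~~~~~~~~~~~~~~~~~~~~~~~~~~~~~~~~~~~~~~~~~~~~~~~~~~~~~~~~~~~~~~~~~~~~~~~~~~
  288 ~~~~~~~~~~~~~~~~~~~~~~~~~~~~~~~~~~~~~~~~~~~~~~~~~~~~~~~~~~~~~~~~~~~~~~~~~~
  282 ~~~~~~~~~~~~~~~~~~~~~~~~~~~~~~~~~~~~~~~~~~~~~~~~~~~~~~~~~~~~~~~~~~~~~~~~~~
  276 ~~~~~~~~~~~~~~~~~~~~~~~~~~~~~~~~~~~~~~~~~~~~~~~~~~~~~~~~~~~~~~~~~~~~~~~~~~
  270 wwwwwwwwwwwwwwwwwwwwwwwgWWWWW.gwWwwwwwwwwwwwwwwwwWwwwwwwwwwwwwwwwwwwwwwwww
  264 wwwwwwwwwwwwwwwwww                   .  ..gwwg......................wwwwww
  258 wwwwwwwwwwwwwwwwwg     .               .. gwwg......................wwwwww
  252 wwwwwwwwwwwwwwwwww   gWWWWWWWWWWWWWWWWWWWWgwwgWWwwwwwwwwwwwwwwwww...wwwwww
  246 wWwwwwwwwwwwwwwwww   gW  .   .            gwwg ....
[... 1992 characters left out ...]
wwww......YYYYY........wWWww .wwwggggggggggggwwggggw.ww...wWWW
  102 ......... Wwwwww .......YY.........wwwww .wwwggggggggggggggggggw.ww...gWww
   96 ......... wwwwww. ..w..............gwww..wwwwggggggggggggggggggggwgggggggg
   90 ........ gwwwwww..  wg..      .....ggg..wwwwwggggggggggggggggggggggggggggg
   84 ........ gwwwwww....ww..          g. .gwwwwwwggggggggggggggggggggggggggggg
   78 ........ wwwwwww..  ww  g       ....ggggg.....gggggggggggggggggggggggggggg
   72 ........ wWwwwww... gg  gg..........gggggggggg...ggggggggggggggggggggggwww
   66 ........ wwwwwwww   .gggggggggggggggggggggg.wwwwwwwwwwwwwwwwwwwwwwwwwwwWWW
mat corners px expected [[228.0, 12.0], [241.0, 254.0], [417.0, 12.0]]
```

```bash
python3 - <<'E'
from workcell import r
print(r.sign_off())
E
```

```text
the job is handed in; nothing more can be done
None
```

The job is handed in, with no pass/fail result returned: both spools and both modules were tipped into the clamped bin, the clamp was released, and the bin now stands upright on the out-mat about 20 mm from its centre (limit 40 mm), where something I couldn't identify stopped it from sliding further.

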